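# Make up a food parcel and clip its order card to the stand

### The arm

A 6-joint arm with a two-finger parallel gripper is mounted at the origin on the work surface. World frame = base frame: x ahead of the robot, y to its left, z up, the work surface at z = 0. Lengths are in mm, angles in rad, forces in N, time in s.
With the tool pointing down it reaches from about 350 to 925 mm from the base axis. Payload 6.4 kg.
Tool frame: the origin (TCP) lies on the centre line of the jaws, within the pads' length; the fingertips stand 22 mm ahead of it and the grasp point (between the pads) lies 3 mm ahead of it; z points along the fingers, y is the direction in which the jaws open and shut (so a half turn about z gives the same grasp; the last joint's range is limited). The gripper opens to 94 mm and grips with 3 to 60 N. Pads are 16 mm wide; open, the fingers measure 119 mm over their backs; the gripper's body (75 mm by 177 mm) begins 78 mm behind the grasp point.
Start: joints at [-1.307, 0.245, 1.558, -0, 1.339, -0.174], TCP at [275.572, -588.705, 227.455] pointing down, gripper open.
Joint ranges: [-3.13, 3.13], [-1.02, 2.26], [0.13, 2.54], [-0.95, 4.09], [0.21, 2.88], [-2.74, 2.74]. Speed limits (rad/s): [2.57, 2.57, 3.14, 3.14, 3.14, 3.14].

### API

Orientations are given as a rotation vector (axis times angle).
In Python, from station import bot gives the robot as it stands. The module is installed in compiled form; this text tells all that it offers.
- The arm moves only by the tool apply_moves, never from a script. Its argument "motion" is one flat list of numbers, 7 for each row, row after row: the shift along the tool's x, y, z in mm, then the turn, a rotation vector about the tool's x, y, z in rad, then the gripper command: -1 is fully open, 1 is shut, values between are in proportion. A call has 1 to 12 rows; each row shifts and turns the commanded pose from where the row before left it, along the tool's axes as they then stand; what a row does not reach is not made up. A row lasts 1/12 s, in which the tool goes at most 41.7 mm and 7.16 degrees, less where a joint would pass 70% of its speed; a pose out of reach is approached as far as the arm can. A call with a gripper value outside its range is refused whole. The fingers move at their own pace and stop on an object; "squeeze" is the grip in N (left out, the last holds). Time passes only in rows, so rows that do not move let the fingers close. It gives the time, the measured TCP pose, the force and the opening at its end, in the units of the state.
- bot.state(): the state, without advancing time (a new reading comes with each control period).
- bot.camera(name): name is "scene" or "side" or "wrist"; returns a dict with "frame" (480x640x3 uint8, blue, green, red), "fx", "fy", "cx", "cy" (pixels), "rvec" (rotation vector, rad) and "tvec" (3), from world to camera coordinates, as OpenCV has them. Camera axes: x right, y down, z forward; pixel columns grow to the right and rows downward; lengths in mm; the calibration is good to about 2 mm. A picture is of the moment at which its call begins. There is no depth.
- bot.sign_off(): hands the job in, once; it reports no verdict.
The state is a dict: "time_s": time; "q": joint angles; "qd": joint speeds; "tau": joint torques, N m; "tcp_pos": TCP position; "eef_rot": TCP orientation; "contact_force": force on the tool from outside, world axes, zero at the start; "ft_torque": the same for the moment, N m; "gripper_width": finger opening in mm.
Only numpy, scipy, OpenCV 4.12 (cv2) and the standard library are available. Lean on these libraries where they do the work, as an engineer would, in place of code of your own. Each camera call takes 0.05 s, during which the arm holds its last target.

### The job

Make up the food parcel: stand every tin on the table upright inside the open green crate. Pick from the wooden rack the one order card that is just as wide as the grey board of the card stand, stand it in the stand's groove in front of the board with its side edges in line with the board's, and fasten it with the two orange spring clips, one on each upright side edge, jaws closed over card and board together. Leave the other two cards in the rack, and do not disturb the jar, the carton and the mug.

Things in the scene. Friction and masses are not known exactly. Their poses are not given: they have to be found in the camera images.
- tin_1: food tin, 62 mm diameter, 58 mm tall, about 0.25 kg, red or blue band, standing upright on the table; origin at the centre of its underside. Two to four of the tins are present
- tin_2: food tin, 62 mm diameter, 58 mm tall, about 0.25 kg, red or blue band, standing upright on the table; origin at the centre of its underside. Two to four of the tins are present
- tin_3: food tin, 62 mm diameter, 58 mm tall, about 0.25 kg, red or blue band, standing upright on the table; origin at the centre of its underside. Two to four of the tins are present
- tin_4: food tin, 62 mm diameter, 58 mm tall, about 0.25 kg, red or blue band, standing upright on the table; origin at the centre of its underside. Two to four of the tins are present
- crate: open square green crate, fixed, 210 x 210 mm outside, 38 mm high, walls and floor 5 mm thick; room for four tins, two by two at 44 mm from its centre along x and y. Origin at the centre of its underside, x and y along its sides
- stand: grey card stand, fixed. Base 90 (x) x 120 (y) x 12 mm; upright board 120 mm wide (y), 6 mm thick, front face at x = 0, top 87 mm above the table. Groove in front of it, x = -10 to 0 mm, floor 12 mm above the table, ends open; its front lip is 60 mm wide, centred, 6 mm thick, top 37 mm above the table. Origin: centre of underside; x from groove to board, y along the board
- rack: wooden card rack, fixed, 150 x 150 mm base 12 mm thick, with three parallel slots along its y axis at x = -50, 0 and 50 mm, 8 mm wide, ribs to 34 mm above the table; a card stands in each, lower edge 12 mm above the table. Origin: centre of underside
- card_narrow: white rigid order card, 70 mm wide, 130 mm tall, 5 mm thick, blue stripe; too narrow. Origin at the centre of its lower edge, x across the thickness, y along the width, z up
- card_middle: white rigid order card, 120 mm wide, 130 mm tall, 5 mm thick, blue stripe, 90 g: the one that is as wide as the board. Origin at the centre of its lower edge, x across the thickness, y along the width, z up
- card_wide: white rigid order card, 160 mm wide, 130 mm tall, 5 mm thick, blue stripe; too wide. Origin and axes as the others
- clip_a: orange sprung clip like a big clothes peg, 110 mm long, 36 mm thick, 95 g, lying on its side, pivot axis (z) upright; works either side up. Origin on the pivot axis at the underside; +x is the mid-line of the shut clip, from pivot to jaw tips (48 mm). Handles reach 60 mm behind the pivot and splay: outside 52 mm apart 40 mm behind it, 58 mm apart 55 mm behind it. Squeeze them to open the jaws
- clip_b: the second orange sprung clip, same as clip_a in everything
- clip_a_tip (a point): point of clip_a on its x axis at the jaw tips, 48 mm ahead of the pivot, at mid thickness (18 mm)
- clip_a_pivot (a point): point of clip_a on the pivot axis at mid thickness (18 mm)
- clip_b_tip (a point): point of clip_b on its x axis at the jaw tips, 48 mm ahead of the pivot, at mid thickness (18 mm)
- clip_b_pivot (a point): point of clip_b on the pivot axis at mid thickness (18 mm)
- clip_a_jaw (a joint): clip opening: 0 shut, 0.6 rad open (handles parallel, 24 mm over the outsides, pivot about 48 mm ahead of the grip; jaws 30 mm apart at the tips, 17 mm apart 15 mm ahead of the pivot). Squeezing 45 mm behind the pivot takes 8 to 15 N; more just holds firmly. About 0.2 when closed on card and board. The clip's mid-line lies at minus half this value about z from the body's x
- clip_b_jaw (a joint): clip opening: 0 shut, 0.6 rad open (handles parallel, 24 mm over the outsides, pivot about 48 mm ahead of the grip; jaws 30 mm apart at the tips, 17 mm apart 15 mm ahead of the pivot). Squeezing 45 mm behind the pivot takes 8 to 15 N; more just holds firmly. About 0.2 when closed on card and board. The clip's mid-line lies at minus half this value about z from the body's x
- jar: bystander: amber jar, 64 mm diameter, 100 mm tall; origin at the centre of its underside
- carton: bystander: cardboard carton, 60 x 60 x 80 mm; origin at the centre of its underside
- mug: bystander: blue mug, 76 mm diameter, 90 mm tall; origin at the centre of its underside

How it is judged:
By the outcome, as a careful person would: the job done as asked, in the order asked, and still so for the second after the job is handed in, with the robot touching nothing.
Of tin_1, tin_2, tin_3, tin_4 only 2 to 4 are there at a start; the rules pass over those that are not, and their reading is None.
At some moment in a run one of tin_1, tin_2, tin_3, tin_4 may be knocked a few centimetres aside while the robot is not near it.
It also fails if it takes over 210 s, if anything falls off the work surface, if the arm or the gripper's body presses on something with over 40 N, if the wrist force passes 120 N, or if a joint passes its speed limit or range.

## Working session

There is one attempt and no reset: what is moved stays moved. The work goes in short steps, Python scripts to look and compute and a tool call to move; the robot and the scene stay as the last step left them, time stands still between calls to the robot, and variables do not carry over. Pictures are saved under pics/ and viewed, and the job is handed in when it is done.

Besides the shell and the picture viewer there is one more tool, called after "Request:" by a JSON object that holds its "name" and its "arguments". apply_moves: Moves the arm, as the interface text tells. Its arguments: {"type":"object","properties":{"motion":{"type":"array","items":{"type":"number"}},"squeeze":{"type":"number"}},"required":["motion"]}

```bash
mkdir -p pics; ls
python3 - <<'E'
from station import bot
import cv2
s=bot.state(); print(s)
for n in ["scene","side","wrist"]:
    c=bot.camera(n); cv2.imwrite(f"pics/{n}0.png",c["frame"]); print(n,c["fx"],c["cx"],c["cy"],c["rvec"],c["tvec"])
E
```

```text
pics
{'time_s': 0.0, 'q': array([-1.30706508e+00,  2.45793111e-01,  1.55899666e+00, -4.45419871e-09,
        1.33865237e+00, -1.74071169e-01]), 'qd': array([-0.00026956, -0.0014012 ,  0.00149462, -0.00099353,  0.0001507 ,
        0.00041337]), 'tau': array([ 2.20012666e-04, -4.15833235e+01, -3.14604485e+01,  6.84423815e-02,
        3.31449334e-02, -1.42175127e-04]), 'tcp_pos': array([ 275.44599995, -588.15208362,  226.3680429 ]), 'eef_rot': array([-3.06482019e+00, -6.81818186e-01,  1.30125196e-04]), 'contact_force': array([-0.78195323, -0.08068525, -0.50325508]), 'ft_torque': array([-0.03185798,  0.01233474, -0.00839863]), 'gripper_width': 94.09888896459381}
scene 467.35802085790345 315.7098207150337 242.85774133295814 [ 2.39724914  0.73087289 -0.22939425] [-428.30266536 -181.95521128 1235.37608012]
side 508.3108870922437 314.18097503891306 243.7190856532292 [ 0.86648728 -2.55742735  1.07362545] [ 415.9290072   237.67245684 1057.34454565]
wrist 429.53882228998447 320.2607079212576 239.04270739013901 [-2.47698788  1.57629308  0.18817634] [-649.97650666  -23.46320978  389.13778593]
```

View pics/scene0.png

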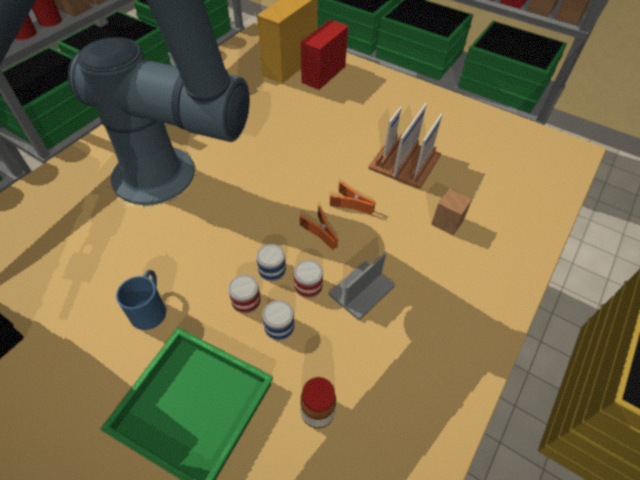

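View pics/side0.png

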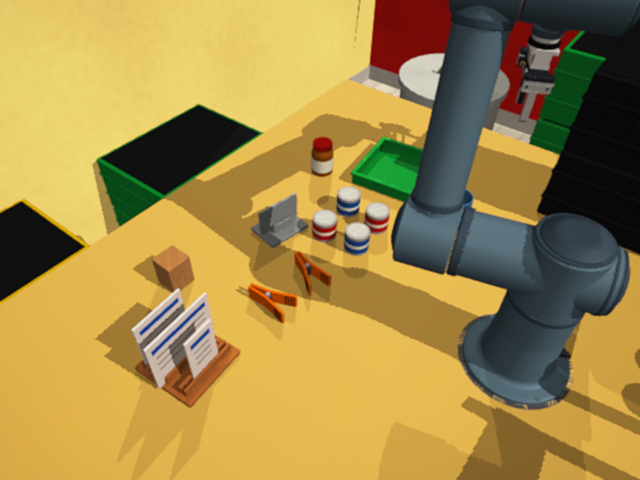

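View pics/wrist0.png

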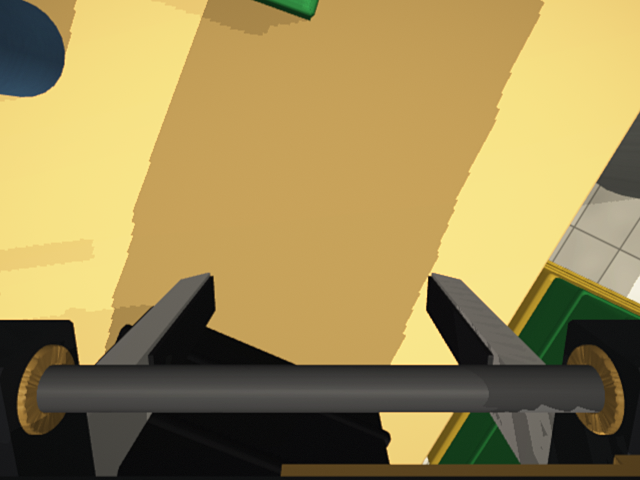

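```bash
cat > h.py <<'E'
import numpy as np, cv2
from scipy.spatial.transform import Rotation as R
from station import bot
def cam(n,save=None):
    c=bot.camera(n)
    if save: cv2.imwrite(f"pics/{save}.png",c["frame"])
    return c
def K(c): return np.array([[c["fx"],0,c["cx"]],[0,c["fy"],c["cy"]],[0,0,1.]])
def Rt(c): return R.from_rotvec(np.ravel(c["rvec"])).as_matrix(), np.ravel(c["tvec"])
def ray(c,px):
    r,t=Rt(c); px=np.atleast_2d(px).astype(float)
    d=np.c_[(px[:,0]-c["cx"])/c["fx"],(px[:,1]-c["cy"])/c["fy"],np.ones(len(px))]@r
    return -r.T@t, d/np.linalg.norm(d,axis=1)[:,None]
def onz(c,px,z):
    o,d=ray(c,px); return o+d*((z-o[2])/d[:,2])[:,None]
def proj(c,P):
    r,t=Rt(c); q=np.atleast_2d(P)@r.T+t
    return np.c_[q[:,0]/q[:,2]*c["fx"]+c["cx"],q[:,1]/q[:,2]*c["fy"]+c["cy"]]
def tri(c1,p1,c2,p2):
    o1,d1=ray(c1,p1);o2,d2=ray(c2,p2);out=[]
    for a,b in zip(d1,d2):
        s=np.linalg.lstsq(np.c_[a,-b],o2-o1,rcond=None)[0]
        A,B=o1+s[0]*a,o2+s[1]*b; out.append(np.r_[(A+B)/2,np.linalg.norm(A-B)])
    return np.array(out)
def crop(c,x0,y0,x1,y1,s,name):
    f=cv2.resize(c["frame"][y0:y1,x0:x1],None,fx=s,fy=s,interpolation=cv2.INTER_CUBIC); cv2.imwrite(f"pics/{name}.png",f)
E
python3 - <<'E'
from h import *
np.set_printoptions(suppress=True,precision=1)
s=bot.state(); print(R.from_rotvec(s["eef_rot"]).as_matrix())
c=cam("scene");d=cam("side")
crop(c,290,170,450,330,5,"a1") if 0 else None
crop(c,360,95,480,245,4,"rack_s"); crop(d,120,270,260,420,4,"rack_d")
crop(c,290,170,410,325,4,"clip_s"); crop(d,230,170,400,330,4,"clip_d")
# tins
tops=[(271,254),(308,272),(244,287),(278,314)]
print(onz(c,tops,58)); 
print("crate",onz(c,[(181,331),(272,378),(207,483),(102,429)],38))
print("jar,mug",onz(c,[(319,389)],100),onz(c,[(141,291)],90),onz(c,[(455,200)],80))
E
```

```text
[[ 0.9  0.4 -0. ]
 [ 0.4 -0.9  0. ]
 [ 0.  -0.  -1. ]]
[[ 441.6  -66.1   58. ]
 [ 534.1  -59.8   58. ]
 [ 446.1 -164.1   58. ]
 [ 541.  -175.3   58. ]]
crate [[ 398.1 -304.2   38. ]
 [ 603.8 -280.6   38. ]
 [ 621.9 -479.7   38. ]
 [ 415.3 -516.7   38. ]]
jar,mug [[ 698.7 -268.6  100. ]] [[ 301.  -297.5   90. ]] [[711.8 285.1  80. ]]
```

```bash
ls pics
```

```text
clip_d.png
clip_s.png
rack_d.png
rack_s.png
scene0.png
side0.png
wrist0.png
```

View pics/rack_s.png

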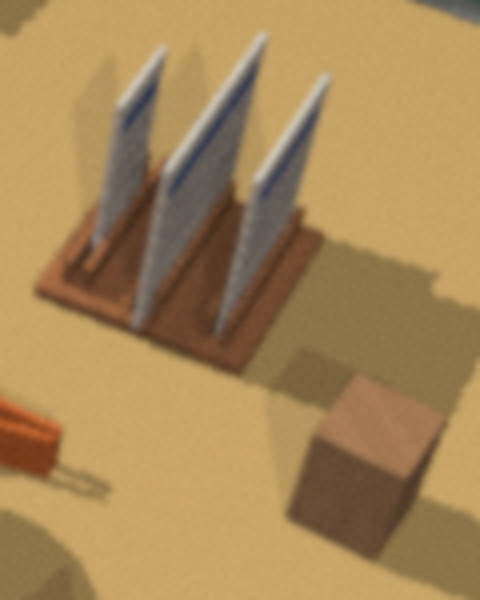

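View pics/rack_d.png

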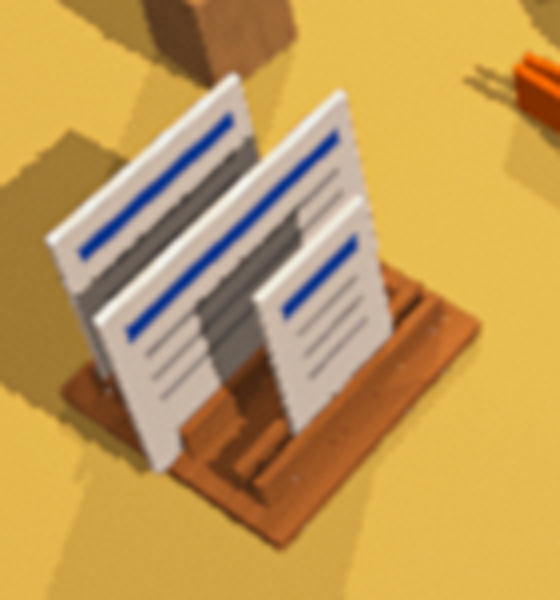

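View pics/clip_s.png

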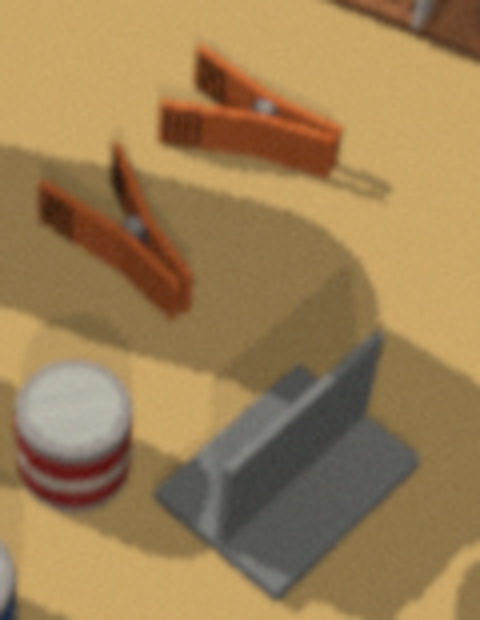

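View pics/clip_d.png

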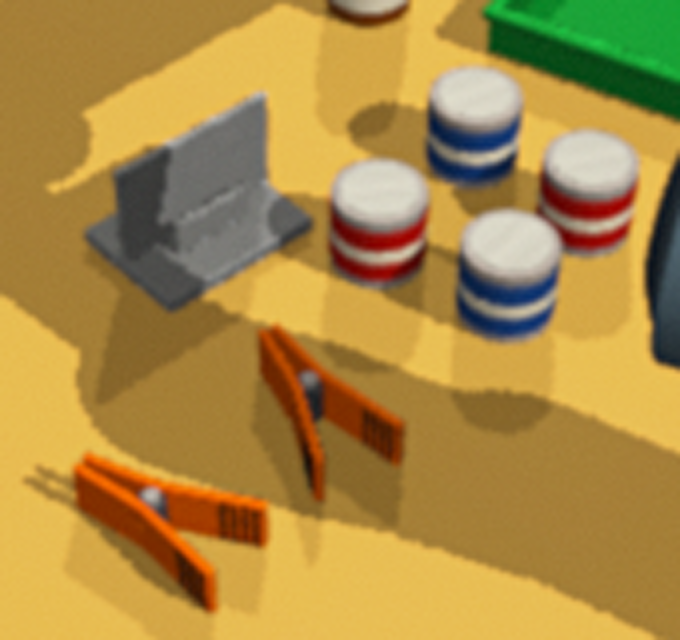

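Run:
```python
from h import *
np.set_printoptions(suppress=True,precision=1)
c=cam("scene");d=cam("side")
def S(l,ox,oy): return np.array(l)/4+[ox,oy]-0.5+0.125
def rep(n,p,z):
    w=onz(c,p,z) if n=='s' else onz(d,p,z); print(w, "len",np.linalg.norm(w[1]-w[0]),"ang",np.degrees(np.arctan2(*(w[1]-w[0])[[1,0]])))
print("cards scene far(right),mid,near(left)")
for l in ([(258,183),(328,77)],[(170,168),(265,35)],[(120,105),(163,48)]): rep('s',S(l,360,95),142)
print("side")
for l in ([(50,240),(237,75)],[(97,317),(343,93)],[(257,297),(358,198)]): rep('d',S(l,120,270),142)
print("stand");rep('s',S([(230,468),(380,335)],290,170),87);rep('d',S([(118,173),(265,95)],230,170),87)
print("clip1");rep('s',S([(264,105),(340,128)],290,170),36);rep('s',S([(203,47),(163,103)],290,170),36)
rep('d',S([(152,497),(82,460)],230,170),36);rep('d',S([(210,608),(268,512)],230,170),36)
print("clip2");rep('s',S([(135,225),(188,282)],290,170),36);rep('s',S([(118,146),(42,184)],290,170),36)
rep('d',S([(310,382),(268,330)],230,170),36);rep('d',S([(318,498),(402,430)],230,170),36)
# tins by white lids in both
for nm,k,b in (("s",c,(220,230,340,350)),("d",d,(300,180,400,260))):
    hsv=cv2.cvtColor(k["frame"],cv2.COLOR_BGR2HSV); x0,y0,x1,y1=b
    m=cv2.inRange(hsv,(0,0,120),(180,60,255)); mm=np.zeros_like(m); mm[y0:y1,x0:x1]=m[y0:y1,x0:x1]
    for ct in cv2.findContours(mm,cv2.RETR_EXTERNAL,cv2.CHAIN_APPROX_NONE)[0]:
        if cv2.contourArea(ct)>150:
            e=cv2.fitEllipse(ct); print(nm,cv2.contourArea(ct),e,onz(k,[e[0]],58))
# crate
print("crate side"); 
hsv=cv2.cvtColor(c["frame"],cv2.COLOR_BGR2HSV); m=cv2.inRange(hsv,(50,100,40),(80,255,255)); m[:320]=0; m[:,:90]=0;m[:,300:]=0
ct=max(cv2.findContours(m,cv2.RETR_EXTERNAL,cv2.CHAIN_APPROX_NONE)[0],key=cv2.contourArea); print(cv2.approxPolyDP(ct,8,True).reshape(-1,2))
crop(c,95,325,285,480,4,"crate"); crop(d,340,120,480,220,5,"crated")
```

```text
cards scene far(right),mid,near(left)
[[582.9 361.1 142. ]
 [575.3 478.  142. ]] len 117.18013270155285 ang 93.7213124535405
[[533.2 343.4 142. ]
 [523.8 494.6 142. ]] len 151.53347925634168 ang 93.5852584710049
[[480.3 378.9 142. ]
 [475.8 445.1 142. ]] len 66.35733397175505 ang 93.82926826383624
side
[[574.7 481.7 142. ]
 [581.5 363.  142. ]] len 118.89612064977524 ang -86.71610996278659
[[525.2 495.6 142. ]
 [532.3 339.4 142. ]] len 156.36928724726243 ang -87.3995514454009
[[477.4 445.5 142. ]
 [481.1 379.6 142. ]] len 66.021834286646 ang -86.74870907735577
stand
[[629.  -60.9  87. ]
 [651.6  53.2  87. ]] len 116.29916534666354 ang 78.79289502640174
[[651.2  53.6  87. ]
 [627.5 -60.4  87. ]] len 116.40915175312965 ang -101.75787880984956
clip1
[[496.4 203.4  36. ]
 [544.4 213.1  36. ]] len 48.94642469771952 ang 11.463999483740924
[[439.2 224.5  36. ]
 [444.3 169.8  36. ]] len 54.93197906606067 ang -84.72561559221519
[[497.1 204.1  36. ]
 [545.8 207.8  36. ]] len 48.90257225840312 ang 4.310180405648243
[[423.3 242.8  36. ]
 [439.6 173.2  36. ]] len 71.44373876078672 ang -76.7743233
[... 799 characters left out ...]
255.2359161376953), (21.99517059326172, 27.774202346801758), 75.82559204101562) [[441.7 -69.9  58. ]]
d 323.0 ((357.6941223144531, 231.26712036132812), (17.01853370666504, 24.40277862548828), 99.00797271728516) [[440.  -66.7  58. ]]
d 297.5 ((324.5924377441406, 218.15899658203125), (16.635055541992188, 22.994905471801758), 94.71836853027344) [[532.2 -55.7  58. ]]
d 273.0 ((377.4548034667969, 210.70318603515625), (15.62807559967041, 22.496416091918945), 99.55738067626953) [[ 442.7 -161.5   58. ]]
d 249.5 ((348.8072509765625, 194.25341796875), (14.685973167419434, 21.809139251708984), 98.95316314697266) [[ 537.8 -171.2   58. ]]
crate side
[[177 328]
 [101 428]
 [181 479]
 [214 479]
 [271 376]]
```

View pics/crate.png

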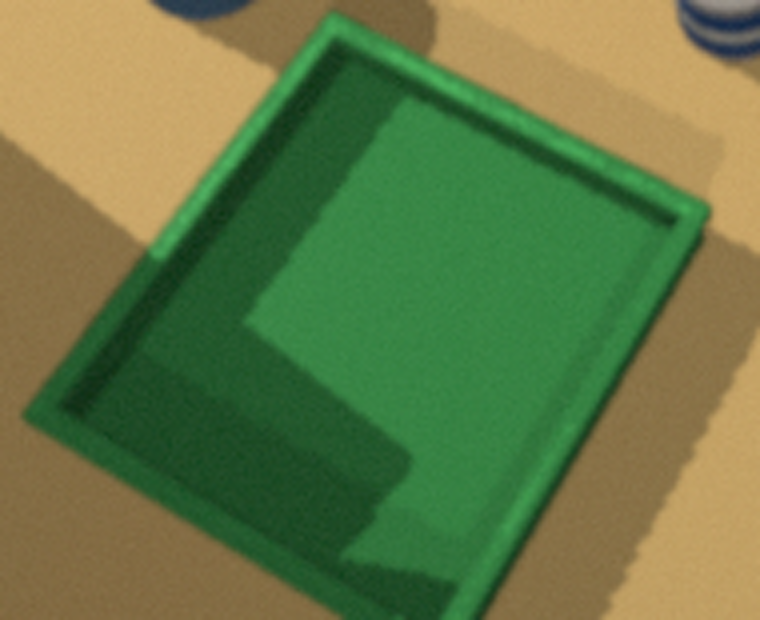

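```bash
cat >> h.py <<'E'
np.set_printoptions(suppress=True,precision=3)
def Rdown(yaw): # yaw deg: tool x dir in world
    a=np.radians(yaw); return np.array([[np.cos(a),np.sin(a),0],[np.sin(a),-np.cos(a),0],[0,0,-1.]])
def pose():
    s=bot.state(); return np.array(s["tcp_pos"]),R.from_rotvec(s["eef_rot"]).as_matrix(),s
def delta(p0,r0,p1,r1):
    return r0.T@(np.array(p1)-p0), R.from_matrix(r0.T@r1).as_rotvec()
def plan(*wp,step=36.):
    """wp: (x,y,z,yaw) or (x,y,z,Rmatrix); prints rows n and per-row values, rotation spread over rows"""
    p,r,s=pose(); print("t",round(s["time_s"],2),"p",p.round(1),"rotoff",R.from_matrix(r.T@r).magnitude(),"w",round(s["gripper_width"],1),"F",s["contact_force"].round(1))
    for w in wp:
        r1=Rdown(w[3]) if np.isscalar(w[3]) else w[3]
        dt,dr=delta(p,r,w[:3],r1); n=int(max(1,np.ceil(np.linalg.norm(dt)/step),np.ceil(np.degrees(np.linalg.norm(dr))/6.8)))
        q=R.from_rotvec(dr/n).as_matrix(); 
        rows=[];pc,rc=p.copy(),r.copy()
        wd=(np.array(w[:3])-p)/n
        rows=[np.r_[(np.array(rc).T@wd) if 0 else np.linalg.multi_dot([np.linalg.matrix_power(q,k).T,r.T,wd]),dr/n] for k in range(n)]
        print("->",w[:3],"n",n,"total",dt.round(1),dr.round(3))
        if np.linalg.norm(dr)>0.03:
            for x in rows: print("   ",x.round(3).tolist())
        else: print("   row",rows[0].round(3).tolist())
        p,r=np.array(w[:3],float),r1
E
python3 - <<'E'
from h import *
c=cam("scene")
P=np.array([(332,12),(710,210),(24,412),(470,620)])/4+[95-.4,325-.4]
w=onz(c,P,38);print(w)
a=w[1]-w[0]; b=w[2]-w[0]
print(np.linalg.norm(a),np.degrees(np.arctan2(a[1],a[0])),np.linalg.norm(b),np.degrees(np.arctan2(b[1],b[0]))+90)
e=w[3]-w[1];print(np.degrees(np.arctan2(e[1],e[0]))+90)
cen=(w[1]+w[2])/2; print(cen)
s=bot.state();print(s["q"])
crop(cam("side"),340,120,480,220,5,"crated2")
E
```

```text
[[ 387.366 -302.53    38.   ]
 [ 602.91  -279.106   38.   ]
 [ 411.465 -516.431   38.   ]
 [ 625.391 -471.277   38.   ]]
216.81377898408593 6.202186358118516 215.2545398823935 6.428054318928787
6.672262096814336
[ 507.187 -397.768   38.   ]
[-1.307  0.245  1.558 -0.     1.339 -0.174]
```

View pics/crated2.png

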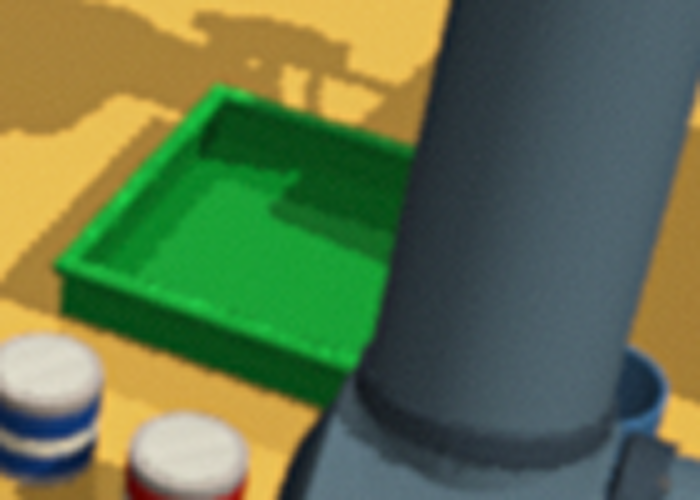

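Run:
```python
from h import *
plan((500,-260,330,6.4))
c=cam("wrist"); p,r,s=pose(); R0,t=Rt(c); print("cam pos in tool", r.T@(-R0.T@t-p), "fwd in tool", r.T@R0[2])
```

```text
t 0.45 p [ 275.6 -588.7  227.4] rotoff 0.0 w 93.8 F [-0.3  0.5 -0.7]
-> (500, -260, 330) n 12 total [ 342.6 -202.5 -102.6] [-0.    -0.     0.326]
    [28.551, -16.878, -8.548, -0.0, -0.0, 0.027]
    [28.082, -17.648, -8.548, -0.0, -0.0, 0.027]
    [27.592, -18.404, -8.549, -0.0, -0.0, 0.027]
    [27.081, -19.147, -8.549, -0.0, -0.0, 0.027]
    [26.551, -19.875, -8.549, -0.0, -0.0, 0.027]
    [26.001, -20.589, -8.549, -0.0, -0.0, 0.027]
    [25.432, -21.288, -8.55, -0.0, -0.0, 0.027]
    [24.845, -21.971, -8.55, -0.0, -0.0, 0.027]
    [24.238, -22.638, -8.55, -0.0, -0.0, 0.027]
    [23.614, -23.288, -8.55, -0.0, -0.0, 0.027]
    [22.973, -23.921, -8.551, -0.0, -0.0, 0.027]
    [22.315, -24.536, -8.551, -0.0, -0.0, 0.027]
cam pos in tool [  68.143    0.387 -156.939] fwd in tool [-0.235  0.001  0.972]
```

Request:
{"name": "apply_moves", "arguments": {"motion": [28.5, -17, -8.5, 0, 0, 0.027, -0.7, 28, -17.6, -8.5, 0, 0, 0.027, -0.7, 27.6, -18.4, -8.5, 0, 0, 0.027, -0.7, 27, -19, -8.5, 0, 0, 0.027, -0.7, 26.5, -19.9, -8.5, 0, 0, 0.027, -0.7, 26, -20.6, -8.5, 0, 0, 0.027, -0.7, 25.4, -21.3, -8.5, 0, 0, 0.027, -0.7, 24.8, -22, -8.5, 0, 0, 0.027, -0.7, 24.2, -22.6, -8.5, 0, 0, 0.027, -0.7, 23.6, -23.3, -8.5, 0, 0, 0.027, -0.7, 23, -24, -8.5, 0, 0, 0.027, -0.7, 22.3, -24.5, -8.5, 0, 0, 0.027, -0.7], "squeeze": 20}}

```text
time_s: 1.5
tcp_pos: [500.0, -258.4, 330.1]
eef_rot: [3.136, 0.176, 0.001]
contact_force: [0.3, -0.7, -0.1]
gripper_width: 79.9
```

Run:
```python
from h import *
cam("wrist","w1"); cam("scene","s1")
plan((500,-260,330,6.4))
```

```text
t 1.6 p [ 501.6 -257.   331.6] rotoff 0.0 w 80.0 F [-0.  -0.9  0.2]
-> (500, -260, 330) n 1 total [-2.   2.7  1.6] [ 0.002 -0.003  0.007]
   row [-1.974, 2.735, 1.569, 0.002, -0.003, 0.007]
```

View pics/w1.png

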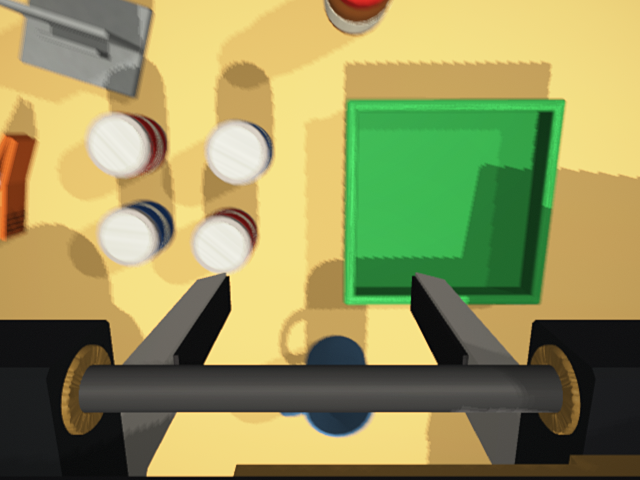

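```bash
cat >> h.py <<'E'
def lids(c,roi=None,lo=170):
    hsv=cv2.cvtColor(c["frame"],cv2.COLOR_BGR2HSV); m=cv2.inRange(hsv,(0,0,lo),(180,45,255))
    m=cv2.morphologyEx(m,cv2.MORPH_OPEN,np.ones((5,5),np.uint8)); out=[]
    for ct in cv2.findContours(m,cv2.RETR_EXTERNAL,cv2.CHAIN_APPROX_NONE)[0]:
        if cv2.contourArea(ct)>800:
            e=cv2.fitEllipse(ct); out.append((e,cv2.contourArea(ct)))
    return out
E
python3 - <<'E'
from h import *
c=cam("wrist")
for e,a in lids(c): print(a,np.round(e[0],1),np.round(e[1],1),onz(c,[e[0]],58).round(1))
w=onz(c,[(347,101),(565,100),(540,303),(346,303)],38);print(w,w.mean(0))
for i in range(4):
  v=w[(i+1)%4]-w[i];print(np.linalg.norm(v),np.degrees(np.arctan2(v[1],v[0])))
s=onz(c,[(0,5),(103,44)],87);print(s)
E
```

```text
2439.5 [224.1 247.8] [53.5 58.2] [[ 446.3 -164.5   58. ]]
2513.0 [131.  239.7] [53.4 59.9] [[443.6 -68.8  58. ]]
2918.5 [240.1 156.4] [59.5 62.5] [[ 541. -174.   58.]]
2929.0 [121.9 148.3] [57.7 64.6] [[535.2 -58.5  58. ]]
[[ 606.867 -272.792   38.   ]
 [ 633.701 -489.841   38.   ]
 [ 418.277 -516.116   38.   ]
 [ 392.847 -300.26    38.   ]] [ 512.923 -394.753   38.   ]
218.7014550897922 -82.95234970772248
217.02030659433638 -173.0460381970555
217.3490089330006 96.7190731734961
215.77590309138594 7.313491574386587
[[645.043  32.836  87.   ]
 [624.47  -53.982  87.   ]]
```

Run:
```python
from h import *
plan((445,-164,130,6.7),(445,-164,48,6.7))
```

```text
t 1.65 p [ 500.4 -258.6  330.5] rotoff 0.0 w 80.1 F [-0.7  0.6 -0.3]
-> (445, -164, 130) n 7 total [ -44.1 -100.8  200.3] [ 0.001 -0.001  0.001]
   row [-6.304, -14.393, 28.609, 0.0, -0.0, 0.0]
-> (445, -164, 48) n 3 total [ 0.  0. 82.] [0. 0. 0.]
   row [0.0, 0.0, 27.333, 0.0, 0.0, 0.0]
```

Request:
{"name": "apply_moves", "arguments": {"motion": [-6.3, -14.4, 28.6, 0, 0, 0, -0.7, -6.3, -14.4, 28.6, 0, 0, 0, -0.7, -6.3, -14.4, 28.6, 0, 0, 0, -0.7, -6.3, -14.4, 28.6, 0, 0, 0, -0.7, -6.3, -14.4, 28.6, 0, 0, 0, -0.7, -6.3, -14.4, 28.6, 0, 0, 0, -0.7, -6.3, -14.4, 28.6, 0, 0, 0, -0.7, 0, 0, 27.3, 0, 0, 0, -0.7, 0, 0, 27.3, 0, 0, 0, -0.7, 0, 0, 27.3, 0, 0, 0, -0.7, 0, 0, 0, 0, 0, 0, -0.7, 0, 0, 0, 0, 0, 0, -0.7]}}

```text
time_s: 2.65
tcp_pos: [442.5, -164.9, 46.2]
eef_rot: [-3.134, -0.177, 0.005]
contact_force: [-0.4, -0.1, -0.2]
gripper_width: 80.1
```

Run:
```python
from h import *
c=cam("wrist","w2")
plan((445,-164,48,6.7))
```

```text
t 2.7 p [ 444.  -165.7   47.9] rotoff 0.0 w 79.8 F [-0.9  0.6  1. ]
-> (445, -164, 48) n 1 total [ 1.2 -1.5 -0.1] [ 0.     0.    -0.004]
   row [1.183, -1.537, -0.127, 0.0, 0.0, -0.004]
```

View pics/w2.png

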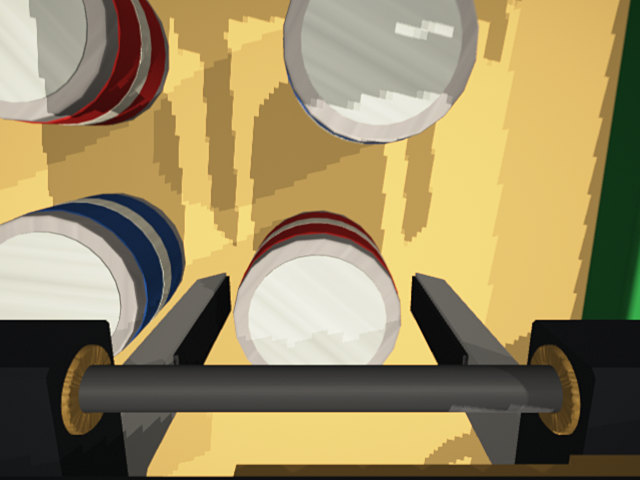

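Run:
```python
from h import *
plan((444,-165,48,6.7),(444,-165,138,6.7),(471.4,-444.8,138,6.7),(471.4,-444.8,54,6.7))
```

```text
t 2.7 p [ 444.  -165.7   47.9] rotoff 0.0 w 79.8 F [-0.9  0.6  1. ]
-> (444, -165, 48) n 1 total [ 0.1 -0.7 -0.1] [ 0.     0.    -0.004]
   row [0.077, -0.656, -0.127, 0.0, 0.0, -0.004]
-> (444, -165, 138) n 3 total [  0.   0. -90.] [0. 0. 0.]
   row [0.0, 0.0, -30.0, 0.0, 0.0, 0.0]
-> (471.4, -444.8, 138) n 8 total [ -5.4 281.1   0. ] [0. 0. 0.]
   row [-0.679, 35.136, 0.0, 0.0, 0.0, 0.0]
-> (471.4, -444.8, 54) n 3 total [ 0.  0. 84.] [0. 0. 0.]
   row [0.0, 0.0, 28.0, 0.0, 0.0, 0.0]
```

Request:
{"name": "apply_moves", "arguments": {"motion": [0, 0, 0, 0, 0, 0, 1, 0, 0, 0, 0, 0, 0, 1, 0, 0, 0, 0, 0, 0, 1, 0, 0, 0, 0, 0, 0, 1, 0, 0, 0, 0, 0, 0, 1, 0, 0, -30, 0, 0, 0, 1, 0, 0, -30, 0, 0, 0, 1, 0, 0, -30, 0, 0, 0, 1]}}

```text
time_s: 3.37
tcp_pos: [443.3, -164.3, 138.0]
eef_rot: [-3.136, -0.179, 0.002]
contact_force: [0.7, -0.8, -2.4]
gripper_width: 61.7
```

Request:
{"name": "apply_moves", "arguments": {"motion": [-0.7, 35.1, 0, 0, 0, 0, 1, -0.7, 35.1, 0, 0, 0, 0, 1, -0.7, 35.1, 0, 0, 0, 0, 1, -0.7, 35.1, 0, 0, 0, 0, 1, -0.7, 35.1, 0, 0, 0, 0, 1, -0.7, 35.1, 0, 0, 0, 0, 1, -0.7, 35.1, 0, 0, 0, 0, 1, -0.7, 35.1, 0, 0, 0, 0, 1, 0, 0, 10, 0, 0, 0, 1, 0, 0, 0, 0, 0, 0, 1]}}

```text
time_s: 4.2
tcp_pos: [469.2, -444.9, 125.3]
eef_rot: [-3.134, -0.176, 0.003]
contact_force: [-0.1, 1.2, -3.5]
gripper_width: 61.7
```

Run:
```python
from h import *
c=cam("wrist","w3"); cam("scene","s3")
plan((471.4,-444.8,54,6.7))
```

```text
t 4.3 p [ 469.8 -443.   126.1] rotoff 0.0 w 61.7 F [-0.1 -0.3 -3.6]
-> (471.4, -444.8, 54) n 3 total [ 1.5  2.2 72.1] [-0.003  0.001 -0.003]
   row [0.511, 0.729, 24.032, -0.001, 0.0, -0.001]
```

View pics/w3.png

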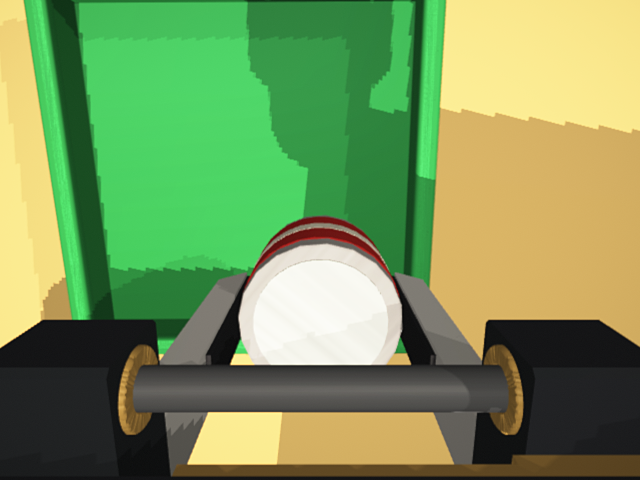

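View pics/s3.png

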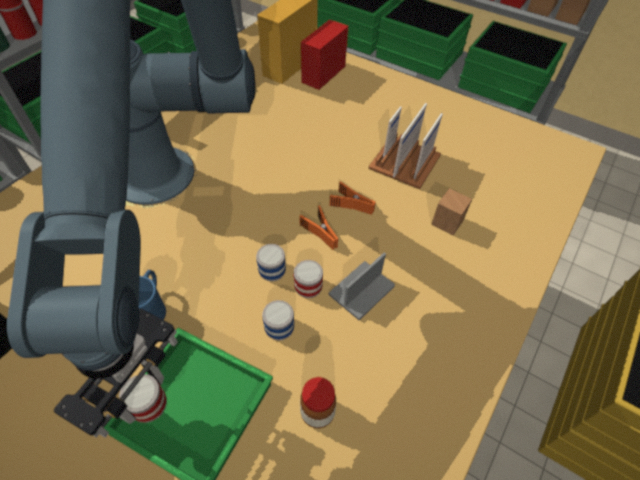

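Run:
```python
from h import *
c=cam("wrist")
f=c["frame"].copy()
def box(cx,cy,yaw,h,z,col):
    a=np.radians(yaw); M=np.array([[np.cos(a),-np.sin(a)],[np.sin(a),np.cos(a)]])
    P=np.array([(h,h),(-h,h),(-h,-h),(h,-h)])@M.T+[cx,cy]
    q=proj(c,np.c_[P,np.full(4,z)]); cv2.polylines(f,[q.round().astype(int)],True,col,1)
box(510,-396,6.7,105,38,(0,0,255)); box(510,-396,6.7,100,38,(255,0,255)); box(510,-396,6.7,100,5,(255,0,0)); box(510,-396,6.7,105,0,(0,255,255))
cv2.imwrite("pics/w4.png",f)
```

```text
(no output)
```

View pics/w4.png

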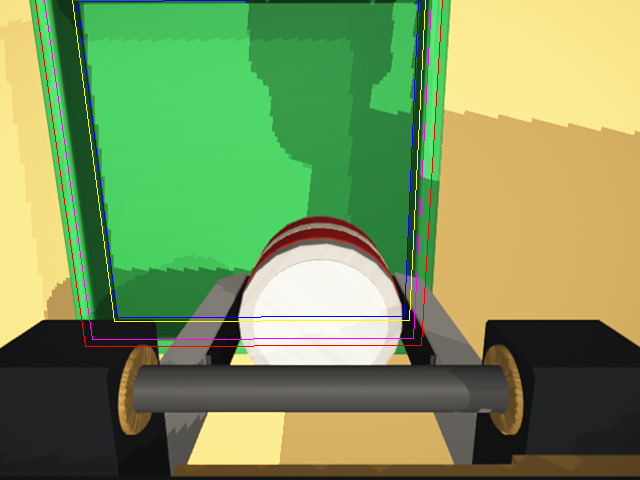

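Request:
{"name": "apply_moves", "arguments": {"motion": [0.3, 0.5, 24, 0, 0, 0, 1, 0.3, 0.5, 24, 0, 0, 0, 1, 0.2, 0.5, 20, 0, 0, 0, 1, 0, 0, 3, 0, 0, 0, 1, 0, 0, 2.5, 0, 0, 0, 1, 0, 0, 0, 0, 0, 0, -0.55, 0, 0, 0, 0, 0, 0, -0.55, 0, 0, 0, 0, 0, 0, -0.55, 0, 0, -30, 0, 0, 0, -0.55, 0, 0, -30, 0, 0, 0, -0.55, 0, 0, -30, 0, 0, 0, -0.7]}}

```text
time_s: 5.27
tcp_pos: [471.4, -445.9, 145.9]
eef_rot: [3.136, 0.179, 0.001]
contact_force: [0.4, -0.5, 0.9]
gripper_width: 76.6
```

Run:
```python
from h import *
c=cam("wrist","w5")
for e,a in lids(c): print(a,np.round(e[0],1),onz(c,[e[0]],63).round(1),onz(c,[e[0]],58).round(1))
d=cam("scene")
for e,a in lids(d,lo=120): 
    if a<1000: print(np.round(e[0],1),onz(d,[e[0]],58).round(1))
plan((540,-173.5,138,6.7),(540,-173.5,48,6.7))
```

```text
7966.5 [316.8 254. ] [[ 472.7 -444.3   63. ]] [[ 471.3 -444.5   58. ]]
[549.2 364.7] [[1019.9   20.8   58. ]]
t 5.37 p [ 474.1 -449.3  152.1] rotoff 0.0 w 79.8 F [0.7 0.5 0.3]
-> (540, -173.5, 138) n 8 total [  96.7 -266.7   11.6] [ 0.012 -0.007 -0.003]
   row [12.089, -33.334, 1.454, 0.001, -0.001, -0.0]
-> (540, -173.5, 48) n 3 total [ 0.  0. 90.] [0. 0. 0.]
   row [0.0, 0.0, 30.0, 0.0, 0.0, 0.0]
```

View pics/w5.png

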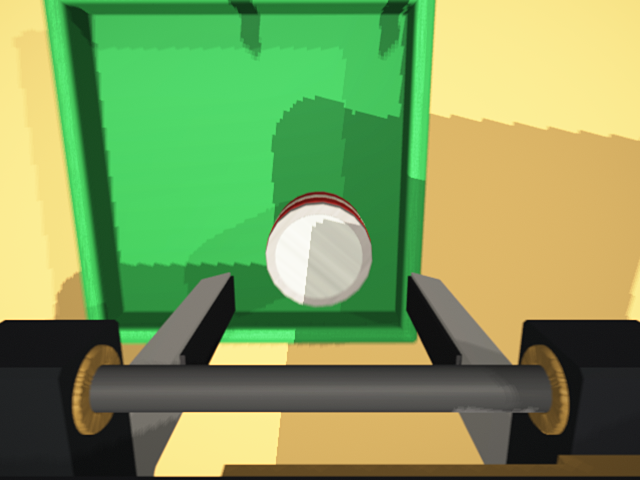

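Request:
{"name": "apply_moves", "arguments": {"motion": [0, 0, 0, 0, 0, 0, -0.7, 12.3, -33.2, 1, 0, 0, 0, -0.7, 12.3, -33.2, 1, 0, 0, 0, -0.7, 12.3, -33.2, 1, 0, 0, 0, -0.7, 12.3, -33.2, 1, 0, 0, 0, -0.7, 12.3, -33.2, 1, 0, 0, 0, -0.7, 12.3, -33.2, 1, 0, 0, 0, -0.7, 12.3, -33.2, 1, 0, 0, 0, -0.7, 12.3, -33.2, 1, 0, 0, 0, -0.7, 0, 0, 0, 0, 0, 0, -0.7]}}

```text
time_s: 6.2
tcp_pos: [538.4, -165.1, 133.9]
eef_rot: [-3.133, -0.187, 0.005]
contact_force: [-0.4, -0.1, -0.2]
gripper_width: 79.9
```

```bash
sed -i 's/>800/>a0/; s/lo=170)/lo=170,a0=800)/' h.py
python3 - <<'E'
from h import *
c=cam("wrist","w6")
for e,a in lids(c): print(a,np.round(e[0],1),onz(c,[e[0]],58).round(1))
d=cam("scene")
for e,a in lids(d,lo=120,a0=300): 
    if a<1000: print(np.round(e[0],1),onz(d,[e[0]],58).round(1))
plan((540,-173.5,48,6.7))
E
```

```text
8428.0 [335.1 255.5] [[ 541.8 -173.4   58. ]]
8585.0 [129.1 242.1] [[535.7 -58.   58. ]]
[508.3 461.5] [[1014.1 -183.3   58. ]]
[152.7 407.2] [[ 469.5 -443.1   58. ]]
[530.7 391.3] [[1007.3  -47.7   58. ]]
[549.3 364.7] [[1020.    20.9   58. ]]
[527.1 353.2] [[978.3  20.1  58. ]]
[560.9 334.5] [[1020.3   94.9   58. ]]
[278.5 314.3] [[ 542.2 -175.2   58. ]]
[307.7 272.3] [[534.  -60.8  58. ]]
[621.4 179.5] [[1024.   606.3   58. ]]
t 6.3 p [ 538.4 -169.4  134.6] rotoff 0.0 w 79.6 F [-0.2 -0.2 -0.9]
-> (540, -173.5, 48) n 3 total [ 1.3  4.4 86.6] [-0.001  0.002 -0.001]
   row [0.443, 1.459, 28.863, -0.0, 0.001, -0.0]
```

Request:
{"name": "apply_moves", "arguments": {"motion": [0.7, 1, 29, 0, 0, 0, -0.7, 0.6, 1, 29, 0, 0, 0, -0.7, 0.5, 1, 29, 0, 0, 0, -0.7, 0, 0, 0, 0, 0, 0, 1, 0, 0, 0, 0, 0, 0, 1, 0, 0, 0, 0, 0, 0, 1, 0, 0, 0, 0, 0, 0, 1, 0, 0, 0, 0, 0, 0, 1, 0, 0, -30, 0, 0, 0, 1, 0, 0, -30, 0, 0, 0, 1, 0, 0, -30, 0, 0, 0, 1, 0, 0, 0, 0, 0, 0, 1]}}

```text
time_s: 7.3
tcp_pos: [545.2, -175.7, 146.7]
eef_rot: [3.129, 0.179, 0.018]
contact_force: [2.3, -0.7, -2.4]
gripper_width: 61.4
```

Run:
```python
from h import *
plan((558.8,-434.6,128,6.7),(558.8,-434.6,54,6.7))
```

```text
t 7.3 p [ 545.2 -175.7  146.7] rotoff 0.0 w 61.4 F [ 2.3 -0.7 -2.4]
-> (558.8, -434.6, 128) n 8 total [-16.1 258.6  20.6] [ 0.008 -0.011 -0.003]
   row [-2.018, 32.331, 2.571, 0.001, -0.001, -0.0]
-> (558.8, -434.6, 54) n 3 total [ 0.  0. 74.] [0. 0. 0.]
   row [0.0, 0.0, 24.667, 0.0, 0.0, 0.0]
```

Request:
{"name": "apply_moves", "arguments": {"motion": [-1.6, 32.7, 0, 0, 0, 0, 1, -1.6, 35, 0, 0, 0, 0, 1, -1.6, 35, 0, 0, 0, 0, 1, -1.6, 35, 0, 0, 0, 0, 1, -1.6, 35, 0, 0, 0, 0, 1, -1.6, 35, 0, 0, 0, 0, 1, -1.5, 35, 0, 0, 0, 0, 1, -1.5, 19, 0, 0, 0, 0, 1, 0, 0, 6, 0, 0, 0, 1, 0, 0, 0, 0, 0, 0, 1, 0, 0, 0, 0, 0, 0, 1]}}

```text
time_s: 8.22
tcp_pos: [557.6, -433.4, 130.9]
eef_rot: [-3.134, -0.179, 0.003]
contact_force: [-0.2, 0.8, -3.7]
gripper_width: 61.9
```

Run:
```python
from h import *
c=cam("wrist","w7")
for e,a in lids(c): print(a,np.round(e[0],1),onz(c,[e[0]],63).round(1))
plan((558.8,-434.6,54,6.7))
```

```text
1271.5 [305.6 425.7] [[ 455.4 -436.4   63. ]]
15976.5 [320.6 310.4] [[ 530.4 -437.    63. ]]
t 8.27 p [ 558.  -433.2  131.6] rotoff 0.0 w 61.9 F [ 0.3 -0.  -3.1]
-> (558.8, -434.6, 54) n 3 total [ 0.8  1.6 77.6] [-0.002  0.001 -0.002]
   row [0.256, 0.536, 25.864, -0.001, 0.0, -0.001]
```

View pics/w7.png

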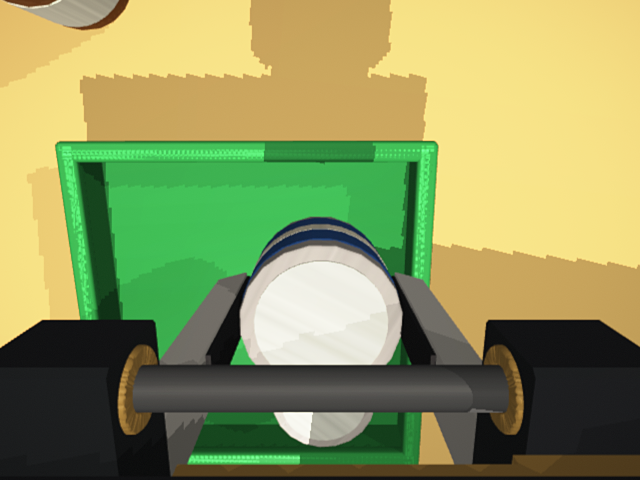

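Request:
{"name": "apply_moves", "arguments": {"motion": [0.3, 0.5, 25, 0, 0, 0, 1, 0.3, 0.3, 26, 0, 0, 0, 1, 0, 0.3, 20, 0, 0, 0, 1, 0, 0, 4, 0, 0, 0, 1, 0, 0, 3.5, 0, 0, 0, 1, 0, 0, 0, 0, 0, 0, -0.55, 0, 0, 0, 0, 0, 0, -0.55, 0, 0, 0, 0, 0, 0, -0.55, 0, 0, -30, 0, 0, 0, -0.55, 0, 0, -30, 0, 0, 0, -0.55, 0, 0, -25, 0, 0, 0, -0.7, 0, 0, 0, 0, 0, 0, -0.7]}}

```text
time_s: 9.27
tcp_pos: [562.2, -439.4, 148.3]
eef_rot: [3.125, 0.178, 0.014]
contact_force: [0.4, -0.5, 1.7]
gripper_width: 79.7
```

Run:
```python
from h import *
c=cam("wrist","w8"); d=cam("side"); e2=cam("scene")
for e,a in lids(c): print(a,np.round(e[0],1),onz(c,[e[0]],63).round(1))
for k in (d,e2):
  for e,a in lids(k,lo=120,a0=200):
    w=onz(k,[e[0]],58)[0].round(1)
    if a<1000 and w[0]<620 and abs(w[1])<600: print(np.round(e[0],1),w)
plan((442,-68,138,6.7))
```

```text
7899.0 [309.1 259.9] [[ 559.5 -434.5   63. ]]
[200.8 358.2] [481.  417.6  58. ]
[160.8 365.3] [529.6 475.   58. ]
[203.  320.1] [543.5 351.2  58. ]
[280.  234.6] [582.   58.5  58. ]
[357.4 231.6] [439.9 -65.3  58. ]
[324.6 218.4] [531.8 -55.1  58. ]
[307.9 272.2] [534.2 -60.4  58. ]
[270.  255.6] [442.3 -70.7  58. ]
t 9.42 p [ 559.  -436.1  139.7] rotoff 0.0 w 80.2 F [ 0.2 -0.2 -0. ]
-> (442, -68, 138) n 11 total [ -74.5 -379.     1.3] [ 0.001 -0.001 -0.003]
   row [-6.773, -34.457, 0.122, 0.0, -0.0, -0.0]
```

Request:
{"name": "apply_moves", "arguments": {"motion": [1.7, -25, 0, 0, 0, 0, -0.7, 1.7, -37, 0, 0, 0, 0, -0.7, 1.7, -37, 0, 0, 0, 0, -0.7, 1.7, -37, 0, 0, 0, 0, -0.7, 1.8, -37, 0, 0, 0, 0, -0.7, 1.8, -37, 0, 0, 0, 0, -0.7, 1.8, -37, 0, 0, 0, 0, -0.7, 1.8, -37, 0, 0, 0, 0, -0.7, 1.7, -37, 0, 0, 0, 0, -0.7, 1.8, -37, 0, 0, 0, 0, -0.7, 1.7, -19, 0, 0, 0, 0, -0.7, 0, 0, 0, 0, 0, 0, -0.7]}}

```text
time_s: 10.42
tcp_pos: [533.5, -55.5, 137.3]
eef_rot: [-3.134, -0.186, 0.006]
contact_force: [-0.1, -0.0, -0.1]
gripper_width: 79.9
```

Request:
{"name": "apply_moves", "arguments": {"motion": [0, 0, 20, 0, 0, 0, -0.7, 0, 0, 0, 0, 0, 0, -0.7]}}

```text
time_s: 10.58
tcp_pos: [532.8, -58.8, 115.5]
eef_rot: [-3.134, -0.179, 0.01]
contact_force: [0.2, 0.2, -1.7]
gripper_width: 79.9
```

Run:
```python
from h import *
c=cam("wrist","w9")
for e,a in lids(c): print(a,np.round(e[0],1),onz(c,[e[0]],58).round(1))
plan((535,-58.5,48,6.7))
```

```text
4238.5 [317.1 434. ] [[433.2 -68.7  58. ]]
9819.0 [316.9 263.3] [[535.7 -57.1  58. ]]
t 10.63 p [533.3 -59.3 116.7] rotoff 0.0 w 79.7 F [-0.8 -0.1  0.1]
-> (535, -58.5, 48) n 2 total [ 2.2 -0.4 68.7] [-0.002  0.005 -0.004]
   row [1.078, -0.211, 34.329, -0.001, 0.003, -0.002]
```

View pics/w9.png

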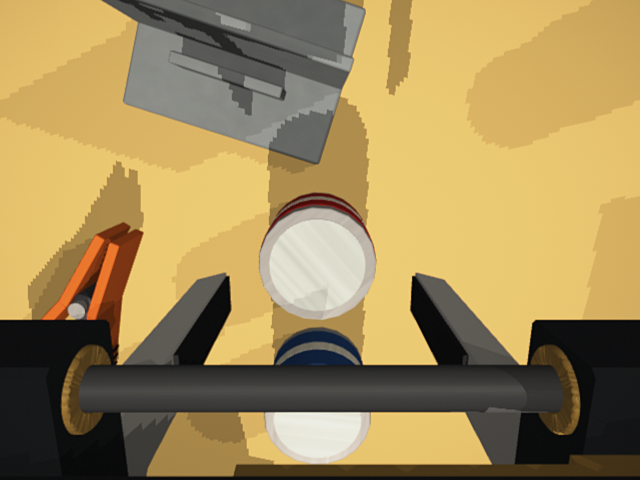

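Request:
{"name": "apply_moves", "arguments": {"motion": [0.7, -0.2, 23, 0, 0, 0, -0.7, 0.7, -0.2, 23, 0, 0, 0, -0.7, 0.4, 0, 22, 0, 0, 0, -0.7, 0, 0, 0, 0, 0, 0, 1, 0, 0, 0, 0, 0, 0, 1, 0, 0, 0, 0, 0, 0, 1, 0, 0, 0, 0, 0, 0, 1, 0, 0, 0, 0, 0, 0, 1, 0, 0, -30, 0, 0, 0, 1, 0, 0, -30, 0, 0, 0, 1, 0, 0, -30, 0, 0, 0, 1, 0, 0, 0, 0, 0, 0, 1]}}

```text
time_s: 11.63
tcp_pos: [541.3, -59.9, 148.9]
eef_rot: [3.132, 0.179, 0.019]
contact_force: [1.3, -1.2, -1.2]
gripper_width: 62.0
```

Request:
{"name": "apply_moves", "arguments": {"motion": [-2.2, 30, 0, 0, 0, 0, 1, -2.3, 34, 0, 0, 0, 0, 1, -2.3, 34, 0, 0, 0, 0, 1, -2.3, 34, 0, 0, 0, 0, 1, -2.3, 34, 0, 0, 0, 0, 1, -2.3, 34, 0, 0, 0, 0, 1, -2.2, 34, 0, 0, 0, 0, 1, -2.2, 34, 0, 0, 0, 0, 1, -2.1, 20, 0, 0, 0, 0, 1, 0, 0, 6, 0, 0, 0, 1, 0, 0, 0, 0, 0, 0, 1, 0, 0, 0, 0, 0, 0, 1]}}

```text
time_s: 12.63
tcp_pos: [549.0, -345.8, 134.0]
eef_rot: [-3.134, -0.179, 0.003]
contact_force: [-0.1, -0.2, -2.8]
gripper_width: 61.6
```

Run:
```python
from h import *
c=cam("wrist","w10")
for e,a in lids(c): print(a,np.round(e[0],1),onz(c,[e[0]],63).round(1))
plan((548.6,-347.2,54,6.7))
```

```text
15195.5 [320.7 312.4] [[ 519.4 -349.8   63. ]]
8877.0 [481.  261.5] [[ 559.5 -434.3   63. ]]
t 12.68 p [ 549.3 -345.6  134.5] rotoff 0.0 w 62.0 F [-0.5 -0.7 -1.3]
-> (548.6, -347.2, 54) n 3 total [-0.8  1.7 80.5] [-0.002  0.001 -0.002]
   row [-0.273, 0.557, 26.83, -0.001, 0.0, -0.001]
```

Request:
{"name": "apply_moves", "arguments": {"motion": [-0.3, 0.3, 25, 0, 0, 0, 1, -0.3, 0.3, 28, 0, 0, 0, 1, 0, 0, 21, 0, 0, 0, 1, 0, 0, 4, 0, 0, 0, 1, 0, 0, 3.5, 0, 0, 0, 1, 0, 0, 0, 0, 0, 0, -0.55, 0, 0, 0, 0, 0, 0, -0.55, 0, 0, 0, 0, 0, 0, -0.55, 0, 0, -30, 0, 0, 0, -0.55, 0, 0, -30, 0, 0, 0, -0.55, 0, 0, -25, 0, 0, 0, -0.7, 0, 0, 0, 0, 0, 0, -0.7]}}

```text
time_s: 13.68
tcp_pos: [552.2, -349.9, 146.0]
eef_rot: [3.128, 0.179, 0.013]
contact_force: [0.3, -1.2, 0.2]
gripper_width: 79.5
```

Run:
```python
from h import *
c=cam("wrist","w11"); d=cam("side"); e2=cam("scene")
for e,a in lids(c): print(a,np.round(e[0],1),onz(c,[e[0]],63).round(1))
for k in (d,e2):
  for e,a in lids(k,lo=120,a0=200):
    w=onz(k,[e[0]],58)[0].round(1)
    if a<1000 and w[0]<620 and -600<w[1]<100: print(np.round(e[0],1),w)
plan((442.5,-68,110,6.7))
```

```text
7962.0 [310.6 264.4] [[ 547.5 -346.    63. ]]
6831.5 [466.2 256.6] [[ 562.2 -435.6   63. ]]
[357.3 231.6] [440.  -65.1  58. ]
[284.4 231.1] [581.5  42.7  58. ]
[381.9 161.2] [ 547.4 -352.2   58. ]
[152.8 407.1] [ 469.4 -442.8   58. ]
[222.4 385.6] [ 544.5 -346.7   58. ]
[270.1 255.5] [442.3 -70.3  58. ]
t 13.83 p [ 549.  -347.3  138.5] rotoff 0.0 w 79.9 F [ 0.8  0.4 -0.1]
-> (442.5, -68, 110) n 9 total [ -74.  -289.6   28.6] [-0.     0.    -0.003]
   row [-8.217, -32.177, 3.18, -0.0, 0.0, -0.0]
```

Request:
{"name": "apply_moves", "arguments": {"motion": [-8.2, -28, 3, 0, 0, 0, -0.7, -8.2, -36, 3, 0, 0, 0, -0.7, -8.2, -36, 3, 0, 0, 0, -0.7, -8.2, -36, 3, 0, 0, 0, -0.7, -8.2, -36, 3, 0, 0, 0, -0.7, -8.2, -36, 3, 0, 0, 0, -0.7, -8.2, -36, 3, 0, 0, 0, -0.7, -8.2, -27, 4, 0, 0, 0, -0.7, -8.2, -18, 4, 0, 0, 0, -0.7, 0, 0, 0, 0, 0, 0, -0.7, 0, 0, 0, 0, 0, 0, -0.7]}}

```text
time_s: 14.75
tcp_pos: [441.8, -68.1, 108.4]
eef_rot: [-3.135, -0.181, 0.004]
contact_force: [-0.3, -0.2, 0.2]
gripper_width: 80.0
```

Run:
```python
from h import *
c=cam("wrist","w12")
for e,a in lids(c): print(a,np.round(e[0],1),onz(c,[e[0]],58).round(1))
plan((442.5,-68,48,6.7))
```

```text
10247.0 [319.3 269.1] [[444.2 -67.7  58. ]]
t 14.8 p [442.7 -69.  109.2] rotoff 0.0 w 79.9 F [-0.2  0.5 -0.4]
-> (442.5, -68, 48) n 2 total [-0.  -1.  61.2] [-0.     0.001 -0.003]
   row [-0.024, -0.517, 30.576, -0.0, 0.001, -0.001]
```

Request:
{"name": "apply_moves", "arguments": {"motion": [0.3, -0.3, 22, 0, 0, 0, -0.7, 0.3, -0.3, 22, 0, 0, 0, -0.7, 0, 0, 17, 0, 0, 0, -0.7, 0, 0, 0, 0, 0, 0, 1, 0, 0, 0, 0, 0, 0, 1, 0, 0, 0, 0, 0, 0, 1, 0, 0, 0, 0, 0, 0, 1, 0, 0, 0, 0, 0, 0, 1, 0, 0, -30, 0, 0, 0, 1, 0, 0, -30, 0, 0, 0, 1, 0, 0, -30, 0, 0, 0, 1, 0, 0, 0, 0, 0, 0, 1]}}

```text
time_s: 15.8
tcp_pos: [447.5, -70.0, 145.5]
eef_rot: [3.131, 0.179, 0.018]
contact_force: [1.7, 0.3, -2.0]
gripper_width: 61.7
```

Request:
{"name": "apply_moves", "arguments": {"motion": [-1.7, 30, 0, 0, 0, 0, 1, -1.7, 34, 0, 0, 0, 0, 1, -1.7, 34, 0, 0, 0, 0, 1, -1.7, 34, 0, 0, 0, 0, 1, -1.7, 34, 0, 0, 0, 0, 1, -1.7, 34, 0, 0, 0, 0, 1, -1.8, 34, 0, 0, 0, 0, 1, -1.8, 34, 0, 0, 0, 0, 1, -1.8, 21, 0, 0, 0, 0, 1, 0, 0, 6, 0, 0, 0, 1, 0, 0, 0, 0, 0, 0, 1, 0, 0, 0, 0, 0, 0, 1]}}

```text
time_s: 16.8
tcp_pos: [460.1, -355.8, 131.4]
eef_rot: [-3.134, -0.179, 0.003]
contact_force: [0.2, 0.2, -1.6]
gripper_width: 61.9
```

Run:
```python
from h import *
c=cam("wrist","w13")
plan((461.2,-357.,54,6.7))
```

```text
t 16.85 p [ 460.4 -355.6  131.8] rotoff 0.0 w 61.9 F [ 0.2  0.3 -2.5]
-> (461.2, -357.0, 54) n 3 total [ 0.7  1.6 77.8] [-0.002  0.001 -0.002]
   row [0.233, 0.532, 25.942, -0.001, 0.0, -0.001]
```

View pics/w13.png

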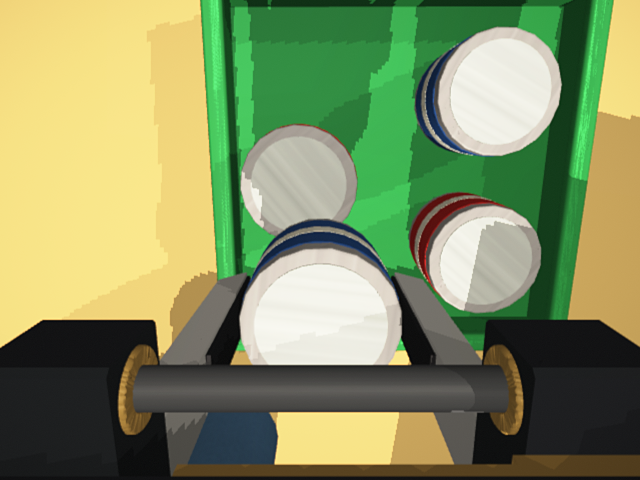

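Run:
```python
from h import *
c=cam("wrist")
print(onz(c,[(299,180),(499,92),(484,260)],63).round(1))
d=cam("side")
for e,a in lids(d,lo=120,a0=150):
    w=onz(d,[e[0]],63)[0].round(1)
    if a<1000 and w[0]<620 and -600<w[1]<100: print(np.round(e[0],1),a,w)
print(proj(c,(548,-347,63)))
```

```text
[[ 504.4 -339.8   63. ]
 [ 559.3 -434.5   63. ]
 [ 472.6 -444.8   63. ]]
[284.  231.7] 389.0 [577.5  48.7  63. ]
[393.3 168. ] 175.0 [ 501.9 -337.8   63. ]
[393.7 146.2] 162.0 [ 556.3 -431.4   63. ]
[[322.25   94.629]]
```

Request:
{"name": "apply_moves", "arguments": {"motion": [3.5, -25, 0, 0, 0, 0, 1, 3.6, -35, 0, 0, 0, 0, 1, 3.6, -35, 0, 0, 0, 0, 1, 3.6, -35, 0, 0, 0, 0, 1, 3.6, -25, 10, 0, 0, 0, 1, 0, 0, 25, 0, 0, 0, 1, 0, 0, 25, 0, 0, 0, 1, 0, 0, 18, 0, 0, 0, 1, 0, 0, 4, 0, 0, 0, 1, 0, 0, 2, 0, 0, 0, 1, 0, 0, 0, 0, 0, 0, -0.7, 0, 0, 0, 0, 0, 0, -0.7]}}

```text
time_s: 17.95
tcp_pos: [461.8, -201.2, 50.0]
eef_rot: [3.135, 0.18, 0.003]
contact_force: [0.2, 0.9, 1.2]
gripper_width: 71.7
```

Run:
```python
from h import *
plan((503.5,-339.5,140,6.7))
```

```text
t 17.95 p [ 461.8 -201.2   50. ] rotoff 0.0 w 71.7 F [0.2 0.9 1.2]
-> (503.5, -339.5, 140) n 5 total [ 25.7 142.3 -89.7] [ 0.002 -0.002 -0.002]
   row [5.149, 28.455, -17.943, 0.0, -0.0, -0.0]
```

Request:
{"name": "apply_moves", "arguments": {"motion": [0, 0, -30, 0, 0, 0, -0.7, 0, 0, -30, 0, 0, 0, -0.7, 0, 0, -28, 0, 0, 0, -0.7, 5, 28, 0, 0, 0, 0, -0.7, 5, 34, 0, 0, 0, 0, -0.7, 5, 34, 0, 0, 0, 0, -0.7, 5, 28, 0, 0, 0, 0, -0.7, 5, 18, 0, 0, 0, 0, -0.7, 0, 0, 0, 0, 0, 0, -0.7, 0, 0, 0, 0, 0, 0, -0.7]}}

```text
time_s: 18.78
tcp_pos: [502.2, -340.0, 137.6]
eef_rot: [3.136, 0.177, 0.001]
contact_force: [-0.4, 0.6, -0.3]
gripper_width: 79.9
```

Run:
```python
from h import *
c=cam("wrist","w14")
for e,a in lids(c): print(a,np.round(e[0],1),onz(c,[e[0]],63).round(1))
plan((503.5,-339.5,63,6.7))
```

```text
3440.5 [502.5 312.4] [[ 483.1 -448.9   63. ]]
5760.0 [ 74.2 292.6] [[ 467.7 -203.1   63. ]]
8633.0 [318.4 259.9] [[ 502.6 -339.5   63. ]]
9928.5 [505.4 177.9] [[ 559.3 -434.1   63. ]]
t 18.83 p [ 502.  -339.   137.2] rotoff 0.0 w 79.7 F [-1.1  1.1 -0.8]
-> (503.5, -339.5, 63) n 3 total [ 1.5  0.7 74.2] [ 0.    -0.    -0.003]
   row [0.485, 0.223, 24.739, 0.0, -0.0, -0.001]
```

View pics/w14.png

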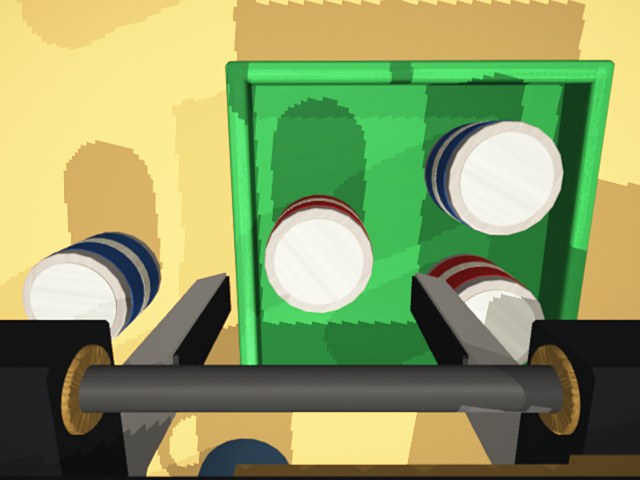

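Request:
{"name": "apply_moves", "arguments": {"motion": [0.3, 0.3, 26, 0, 0, 0, -0.7, 0.3, 0.2, 26, 0, 0, 0, -0.7, 0, 0, 22, 0, 0, 0, -0.7, 0, 0, 0, 0, 0, 0, 1, 0, 0, 0, 0, 0, 0, 1, 0, 0, 0, 0, 0, 0, 1, 0, 0, 0, 0, 0, 0, 1, 0, 0, 0, 0, 0, 0, 1, 0, 0, -20, 0, 0, 0, 1, 0, 0, -20, 0, 0, 0, 1, 0, 0, 0, 0, 0, 0, 1, 0, 0, 0, 0, 0, 0, 1]}}

```text
time_s: 19.83
tcp_pos: [503.2, -340.4, 103.9]
eef_rot: [3.134, 0.179, 0.003]
contact_force: [-0.6, 1.2, -1.7]
gripper_width: 61.4
```

Run:
```python
from h import *
plan((548.6,-347.2,103,6.7))
```

```text
t 19.83 p [ 503.2 -340.4  103.9] rotoff 0.0 w 61.4 F [-0.6  1.2 -1.7]
-> (548.6, -347.2, 103) n 2 total [44.4 12.   1. ] [ 0.002 -0.002 -0.003]
   row [22.177, 5.978, 0.491, 0.001, -0.001, -0.002]
```

Request:
{"name": "apply_moves", "arguments": {"motion": [15, 4, 0, 0, 0, 0, 1, 18, 4, 0, 0, 0, 0, 1, 12.5, 4, 0, 0, 0, 0, 1, 0, 0, 0, 0, 0, 0, 1, 0, 0, 18, 0, 0, 0, 1, 0, 0, 15, 0, 0, 0, 1, 0, 0, 5, 0, 0, 0, 1, 0, 0, 2.5, 0, 0, 0, 1, 0, 0, 0, 0, 0, 0, -0.55, 0, 0, 0, 0, 0, 0, -0.55, 0, 0, 0, 0, 0, 0, -0.55]}}

```text
time_s: 20.75
tcp_pos: [548.5, -346.4, 61.6]
eef_rot: [-3.136, -0.178, 0.001]
contact_force: [-0.2, 0.7, 0.4]
gripper_width: 72.6
```

Request:
{"name": "apply_moves", "arguments": {"motion": [0, 0, -25, 0, 0, 0, -0.55, 0, 0, -25, 0, 0, 0, -0.55, 0, 0, -22, 0, 0, 0, -0.7, 0, 0, 0, 0, 0, 0, -0.7, 0, 0, 0, 0, 0, 0, -0.7]}}

```text
time_s: 21.17
tcp_pos: [549.6, -347.2, 135.3]
eef_rot: [3.135, 0.178, 0.003]
contact_force: [-0.1, 0.0, -0.5]
gripper_width: 79.5
```

Run:
```python
from h import *
c=cam("wrist","w15")
for e,a in lids(c): print(a,np.round(e[0],1),onz(c,[e[0]],63).round(1))
plan((462,-201.3,130,6.7),(462,-201.3,48,6.7))
```

```text
1146.5 [445.3 424.8] [[ 454.8 -435.7   63. ]]
8679.5 [315.9 265.9] [[ 547.  -345.6   63. ]]
7886.5 [478.8 258.8] [[ 561.3 -435.2   63. ]]
t 21.22 p [ 548.7 -346.4  133.5] rotoff 0.0 w 80.0 F [-0.7  0.2 -1.6]
-> (462, -201.3, 130) n 5 total [ -69.7 -154.     3.6] [-0.001  0.001 -0.003]
   row [-13.946, -30.798, 0.729, -0.0, 0.0, -0.001]
-> (462, -201.3, 48) n 3 total [ 0.  0. 82.] [0. 0. 0.]
   row [0.0, 0.0, 27.333, 0.0, 0.0, 0.0]
```

View pics/w15.png

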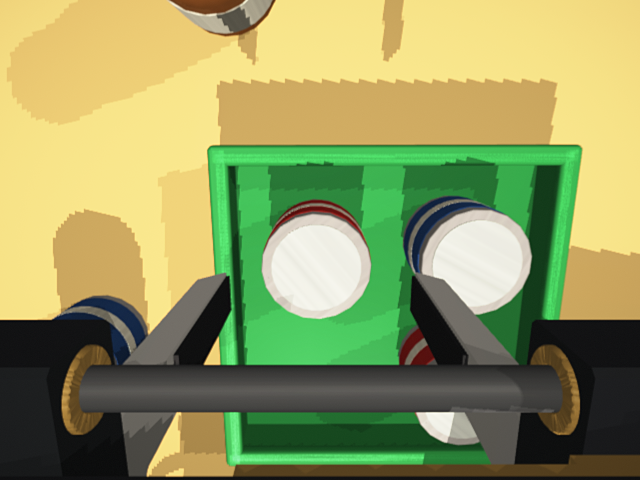

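Slot 1 is filled again. Now back to the last blue tin at about (462, -201).

Request:
{"name": "apply_moves", "arguments": {"motion": [-14, -25, 0, 0, 0, 0, -0.7, -14, -34, 0, 0, 0, 0, -0.7, -14, -34, 0, 0, 0, 0, -0.7, -14, -34, 0, 0, 0, 0, -0.7, -14, -27, 0, 0, 0, 0, -0.7, 0, 0, 0, 0, 0, 0, -0.7, 0, 0, 28, 0, 0, 0, -0.7, 0, 0, 0, 0, 0, 0, -0.7]}}

```text
time_s: 21.88
tcp_pos: [459.1, -199.4, 101.4]
eef_rot: [-3.131, -0.179, 0.011]
contact_force: [-1.0, 1.2, -0.5]
gripper_width: 79.7
```

Run:
```python
from h import *
c=cam("wrist","w16")
for e,a in lids(c): print(a,np.round(e[0],1),onz(c,[e[0]],58).round(1))
plan((462,-201.3,48,6.7))
```

```text
11000.5 [320.4 276.4] [[ 459.9 -199.6   58. ]]
2718.0 [626.3 138.9] [[ 540.8 -329.5   58. ]]
t 21.93 p [ 460.  -200.2  103. ] rotoff 0.0 w 79.6 F [-0.4 -0.3 -0.2]
-> (462, -201.3, 48) n 2 total [ 2.2  1.6 55. ] [-0.005  0.006 -0.003]
   row [1.099, 0.818, 27.508, -0.003, 0.003, -0.002]
```

Request:
{"name": "apply_moves", "arguments": {"motion": [0.3, 0.2, 20, 0, 0, 0, -0.7, 0.3, 0.2, 20, 0, 0, 0, -0.7, 0.3, 0, 15.5, 0, 0, 0, -0.7, 0, 0, 0, 0, 0, 0, 1, 0, 0, 0, 0, 0, 0, 1, 0, 0, 0, 0, 0, 0, 1, 0, 0, 0, 0, 0, 0, 1, 0, 0, 0, 0, 0, 0, 1, 0, 0, -30, 0, 0, 0, 1, 0, 0, -30, 0, 0, 0, 1, 0, 0, -22, 0, 0, 0, 1, 0, 0, 0, 0, 0, 0, 1]}}

```text
time_s: 22.93
tcp_pos: [466.1, -204.0, 138.5]
eef_rot: [3.129, 0.179, 0.013]
contact_force: [1.0, -0.7, -1.9]
gripper_width: 62.1
```

Run:
```python
from h import *
p,r,s=pose(); print(p)
plan((461.2,-357,130,6.7))
```

```text
[ 466.149 -204.008  138.478]
t 22.93 p [ 466.1 -204.   138.5] rotoff 0.0 w 62.1 F [ 1.  -0.7 -1.9]
-> (461.2, -357, 130) n 5 total [-22.4 151.4   9.4] [ 0.007 -0.008 -0.003]
   row [-4.477, 30.274, 1.887, 0.001, -0.002, -0.001]
```

Request:
{"name": "apply_moves", "arguments": {"motion": [-3.6, 25, 0, 0, 0, 0, 1, -3.6, 35, 0, 0, 0, 0, 1, -3.7, 35, 0, 0, 0, 0, 1, -3.7, 35, 0, 0, 0, 0, 1, -3.6, 25, 0, 0, 0, 0, 1, 0, 0, 0, 0, 0, 0, 1, 0, 0, 0, 0, 0, 0, 1]}}

```text
time_s: 23.52
tcp_pos: [461.8, -358.3, 131.3]
eef_rot: [-3.135, -0.175, 0.002]
contact_force: [0.5, -0.0, -2.6]
gripper_width: 62.1
```

Run:
```python
from h import *
c=cam("wrist","w17")
print(proj(c,(547.5,-346,63)),proj(c,(472,-444.5,63)))
for e,a in lids(c): print(a,np.round(e[0],1),onz(c,[e[0]],63).round(1))
plan((461.2,-357,54,6.7))
```

```text
[[313.994  97.624]] [[478.266 262.641]]
14478.5 [320.6 315.5] [[ 431.5 -362.3   63. ]]
7973.5 [474.7 258.8] [[ 474.  -442.1   63. ]]
9803.5 [311.6  92.7] [[ 549.7 -344.5   63. ]]
12020.5 [492.4  93.6] [[ 559.3 -434.2   63. ]]
t 23.57 p [ 461.9 -357.2  131.3] rotoff 0.0 w 62.0 F [-0.4 -0.4 -2.4]
-> (461.2, -357, 54) n 3 total [-0.6 -0.1 77.3] [-0.002  0.001 -0.004]
   row [-0.197, -0.031, 25.771, -0.001, 0.0, -0.001]
```

All others in place; lower the last tin.

Request:
{"name": "apply_moves", "arguments": {"motion": [-0.3, 0, 26, 0, 0, 0, 1, -0.3, 0, 27, 0, 0, 0, 1, 0, 0, 19, 0, 0, 0, 1, 0, 0, 4, 0, 0, 0, 1, 0, 0, 2.5, 0, 0, 0, 1, 0, 0, 0, 0, 0, 0, -0.55, 0, 0, 0, 0, 0, 0, -0.55, 0, 0, 0, 0, 0, 0, -0.55, 0, 0, -30, 0, 0, 0, -0.55, 0, 0, -30, 0, 0, 0, -0.55, 0, 0, -30, 0, 0, 0, -0.7, 0, 0, 0, 0, 0, 0, -0.7]}}

```text
time_s: 24.57
tcp_pos: [465.0, -360.6, 151.5]
eef_rot: [3.127, 0.179, 0.012]
contact_force: [0.3, -0.7, 0.3]
gripper_width: 79.5
```

Run:
```python
from h import *
c=cam("wrist","w18"); cam("scene","s18");p,r,s=pose();print(p,s["q"])
for e,a in lids(c): print(a,np.round(e[0],1),onz(c,[e[0]],63).round(1))
```

```text
[ 462.777 -358.369  145.921] [-0.853  0.181  1.79   0.     1.167  0.604]
7625.0 [308.7 265.2] [[ 458.  -355.9   63. ]]
5853.5 [458.2 251.3] [[ 476.4 -443.3   63. ]]
9805.5 [307.9 109.3] [[ 546.6 -345.8   63. ]]
9748.5 [470.1 105.1] [[ 559.1 -434.3   63. ]]
```

View pics/w18.png

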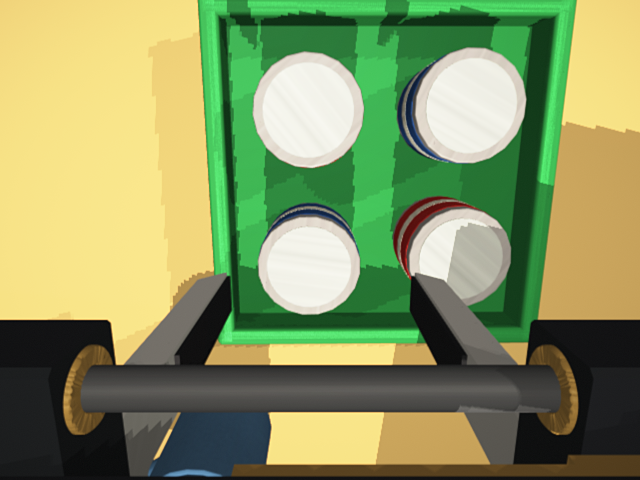

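Run:
```python
from h import *
plan((500,-300,250,6.7),(640,40,330,78.5))
```

```text
t 24.67 p [ 462.8 -358.4  145.9] rotoff 0.0 w 80.0 F [-0.   0.  -0.9]
-> (500, -300, 250) n 4 total [  43.8  -53.5 -104.1] [ 0.003 -0.002 -0.003]
   row [10.96, -13.364, -26.036, 0.001, -0.0, -0.001]
-> (640, 40, 330) n 11 total [ 178.7 -321.3  -80. ] [ 0.     0.    -1.253]
    [16.247, -29.213, -7.273, 0.0, 0.0, -0.114]
    [19.462, -27.177, -7.273, 0.0, 0.0, -0.114]
    [22.425, -24.788, -7.273, 0.0, 0.0, -0.114]
    [25.098, -22.078, -7.273, 0.0, 0.0, -0.114]
    [27.445, -19.082, -7.273, 0.0, 0.0, -0.114]
    [29.436, -15.839, -7.273, 0.0, 0.0, -0.114]
    [31.046, -12.39, -7.273, 0.0, 0.0, -0.114]
    [32.253, -8.78, -7.273, 0.0, 0.0, -0.114]
    [33.042, -5.057, -7.273, 0.0, 0.0, -0.114]
    [33.403, -1.268, -7.273, 0.0, 0.0, -0.114]
    [33.33, 2.537, -7.273, 0.0, 0.0, -0.114]
```

Request:
{"name": "apply_moves", "arguments": {"motion": [11, -13.4, -26, 0, 0, 0, -0.5, 11, -13.4, -26, 0, 0, 0, -0.5, 11, -13.4, -26, 0, 0, 0, -0.5, 11, -13.4, -26, 0, 0, 0, -0.5]}}

```text
time_s: 25.0
tcp_pos: [499.1, -298.2, 247.1]
eef_rot: [-3.134, -0.178, 0.004]
contact_force: [1.0, -0.7, 0.6]
gripper_width: 70.5
```

Request:
{"name": "apply_moves", "arguments": {"motion": [16.2, -29.2, -7.3, 0, 0, -0.114, -0.4, 19.5, -27.2, -7.3, 0, 0, -0.114, -0.4, 22.4, -24.8, -7.3, 0, 0, -0.114, -0.4, 25.1, -22.1, -7.3, 0, 0, -0.114, -0.4, 27.4, -19.1, -7.3, 0, 0, -0.114, -0.4, 29.4, -15.8, -7.3, 0, 0, -0.114, -0.4, 31, -12.4, -7.3, 0, 0, -0.114, -0.4, 32.2, -8.8, -7.3, 0, 0, -0.114, -0.4, 33, -5, -7.3, 0, 0, -0.114, -0.4, 33.4, -1.3, -7.3, 0, 0, -0.114, -0.4, 33.3, 2.5, -7.3, 0, 0, -0.114, -0.4, 0, 0, 0, 0, 0, 0, -0.4]}}

```text
time_s: 26.0
tcp_pos: [641.2, 44.7, 327.7]
eef_rot: [-2.425, -1.994, -0.001]
contact_force: [-0.2, 0.9, 1.0]
gripper_width: 65.6
```

Run:
```python
from h import *
c=cam("wrist","w19"); c=cam("wrist","w20"); np.save
import pickle; pickle.dump(c,open("w20.pkl","wb"))
plan((578.6,421,330,93.5))
```

```text
t 26.1 p [639.9  40.7 326.6] rotoff 0.0 w 65.6 F [ 0.  -0.5  0.4]
-> (578.6, 421, 330) n 11 total [ 360.3 -136.4   -3.3] [-0.003  0.    -0.263]
    [32.752, -12.402, -0.297, -0.0, 0.0, -0.024]
    [33.039, -11.615, -0.299, -0.0, 0.0, -0.024]
    [33.307, -10.821, -0.301, -0.0, 0.0, -0.024]
    [33.557, -10.022, -0.303, -0.0, 0.0, -0.024]
    [33.787, -9.216, -0.305, -0.0, 0.0, -0.024]
    [33.998, -8.405, -0.307, -0.0, 0.0, -0.024]
    [34.189, -7.59, -0.308, -0.0, 0.0, -0.024]
    [34.361, -6.77, -0.309, -0.0, 0.0, -0.024]
    [34.513, -5.946, -0.31, -0.0, 0.0, -0.024]
    [34.645, -5.118, -0.311, -0.0, 0.0, -0.024]
    [34.758, -4.288, -0.311, -0.0, 0.0, -0.024]
```

View pics/w20.png

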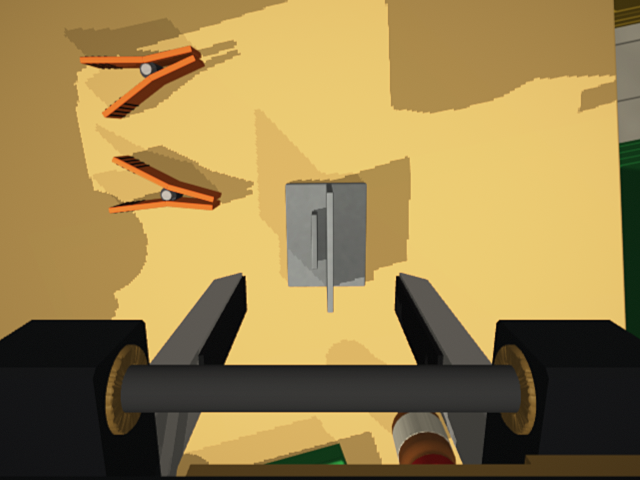

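Run:
```python
from h import *
import pickle; c=pickle.load(open("w20.pkl","rb"))
crop(c,280,175,380,320,4,"st_z"); crop(c,70,30,260,230,4,"cl_z")
```

```text
(no output)
```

View pics/st_z.png

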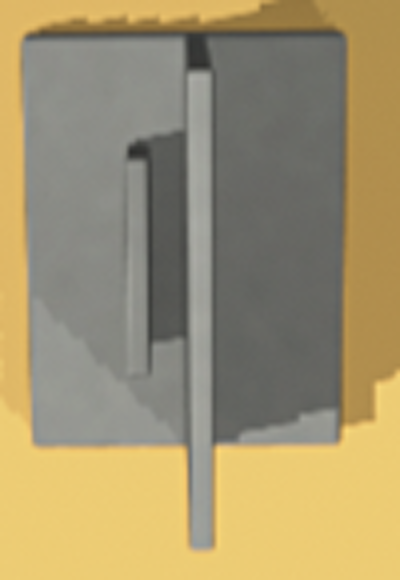

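View pics/cl_z.png

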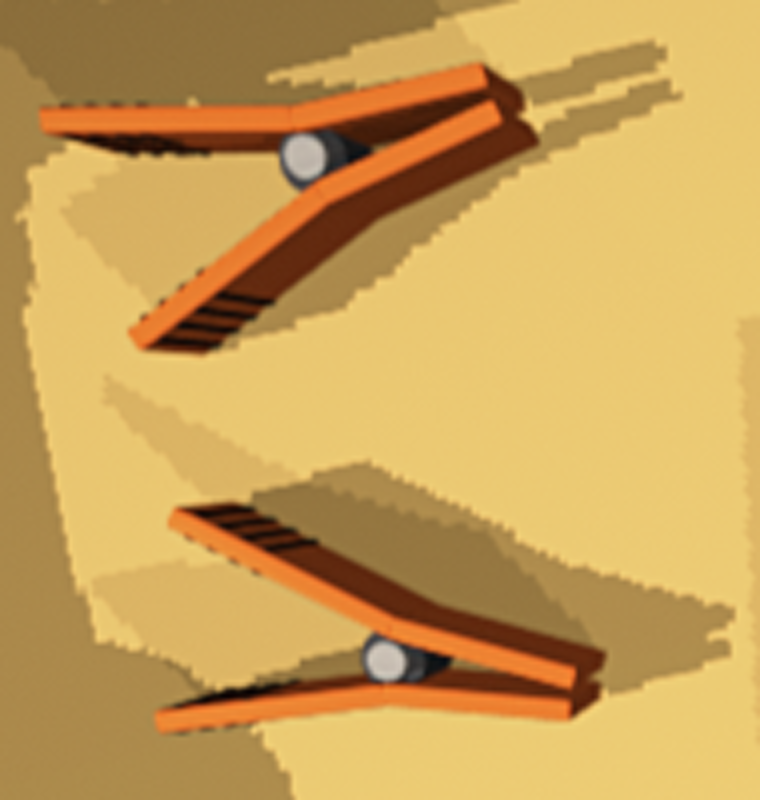

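Run:
```python
from h import *
import pickle; c=pickle.load(open("w20.pkl","rb"))
S=lambda l,x,y: np.array(l)/4+[x-.4,y-.4]
w=onz(c,S([(188,70),(212,70),(190,548),(213,548)],280,175),87); print(w.round(1))
f=w[2]-w[0]; print("len",np.linalg.norm(f),np.degrees(np.arctan2(-f[1],-f[0])),"thick",np.linalg.norm(w[1]-w[0]),"front mid",(w[0]+w[2])/2,"ctr",w.mean(0))
for n,l in (("clip1",[(305,157),(493,92),(42,120),(140,340)]),("clip2",[(387,660),(573,692),(175,515),(160,722)])):
    w=onz(c,S(l,70,30),36); d=w[1]-w[0]; h=(w[2]+w[3])/2; e=w[0]-h
    print(n,w.round(1),"L",np.linalg.norm(d),"ang",np.degrees(np.arctan2(d[1],d[0])),np.degrees(np.arctan2(e[1],e[0])),np.linalg.norm(e),np.linalg.norm(w[2]-w[3]))
```

```text
[[649.7  56.7  87. ]
 [655.2  55.6  87. ]
 [627.  -59.9  87. ]
 [632.6 -61.1  87. ]]
len 118.83313835997537 78.99027508390506 thick 5.559108657681406 front mid [638.366  -1.605  87.   ] ctr [641.126  -2.163  87.   ]
clip1 [[499.2 203.9  36. ]
 [548.3 209.   36. ]
 [438.8 224.7  36. ]
 [446.  170.7  36. ]] L 49.35834643548207 ang 6.008748418736217 6.187092482506242 57.10799290787463 54.531318553599945
clip2 [[484.1  80.8  36. ]
 [529.6  62.9  36. ]
 [441.2 127.6  36. ]
 [420.6  76.8  36. ]] L 48.95166447077022 ang -21.37872904802047 -21.965921572443715 57.29375881284681 54.75349407490197
```

Run:
```python
from h import *
plan((577,450,330,93.5))
```

```text
t 26.1 p [639.9  40.7 326.6] rotoff 0.0 w 65.6 F [ 0.  -0.5  0.4]
-> (577, 450, 330) n 12 total [ 388.4 -143.8   -3.3] [-0.003  0.    -0.263]
    [32.363, -11.984, -0.272, -0.0, 0.0, -0.022]
    [32.618, -11.272, -0.274, -0.0, 0.0, -0.022]
    [32.857, -10.554, -0.276, -0.0, 0.0, -0.022]
    [33.081, -9.831, -0.278, -0.0, 0.0, -0.022]
    [33.289, -9.103, -0.279, -0.0, 0.0, -0.022]
    [33.48, -8.371, -0.281, -0.0, 0.0, -0.022]
    [33.656, -7.635, -0.282, -0.0, 0.0, -0.022]
    [33.815, -6.895, -0.283, -0.0, 0.0, -0.022]
    [33.958, -6.152, -0.284, -0.0, 0.0, -0.022]
    [34.085, -5.406, -0.284, -0.0, 0.0, -0.022]
    [34.195, -4.657, -0.285, -0.0, 0.0, -0.022]
    [34.289, -3.906, -0.285, -0.0, 0.0, -0.022]
```

Request:
{"name": "apply_moves", "arguments": {"motion": [32.4, -12, 0, 0, 0, -0.022, 0.3, 32.6, -11.3, 0, 0, 0, -0.022, 0.3, 32.9, -10.6, 0, 0, 0, -0.022, 0.3, 33.1, -9.8, 0, 0, 0, -0.022, 0.3, 33.3, -9.1, 0, 0, 0, -0.022, 0.3, 33.5, -8.4, 0, 0, 0, -0.022, 0.3, 33.7, -7.6, 0, 0, 0, -0.022, 0.3, 33.8, -6.9, 0, 0, 0, -0.022, 0.3, 34, -6.2, 0, 0, 0, -0.022, 0.3, 34.1, -5.4, 0, 0, 0, -0.022, 0.3, 34.2, -4.7, 0, 0, 0, -0.022, 0.3, 34.3, -3.9, 0, 0, 0, -0.022, 0.3]}}

```text
time_s: 27.1
tcp_pos: [577.4, 448.9, 326.7]
eef_rot: [-2.155, -2.285, 0.005]
contact_force: [0.6, -0.2, 1.3]
gripper_width: 32.7
```

Request:
{"name": "apply_moves", "arguments": {"motion": [0, 0, 0, 0, 0, 0, 0.3, 0, 0, 0, 0, 0, 0, 0.3]}}

```text
time_s: 27.27
tcp_pos: [577.1, 449.1, 326.4]
eef_rot: [-2.153, -2.288, 0.005]
contact_force: [0.4, -0.7, -0.4]
gripper_width: 32.6
```

Run:
```python
from h import *
import pickle
c=cam("wrist","w21"); pickle.dump(c,open("w21.pkl","wb"))
plan((577,450,330,93.5))
```

```text
t 27.32 p [577.6 448.  326.8] rotoff 0.0 w 32.7 F [ 0.1 -0.3 -0.6]
-> (577, 450, 330) n 1 total [ 2.  -0.5 -3.2] [-0.002  0.002 -0.002]
   row [2.029, -0.522, -3.16, -0.002, 0.002, -0.002]
```

View pics/w21.png

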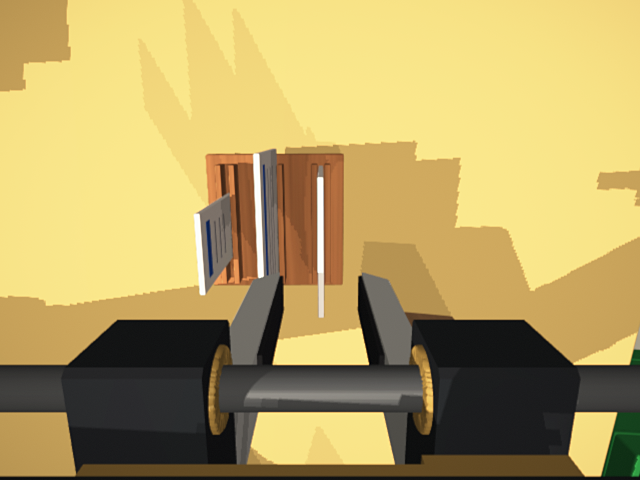

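Run:
```python
from h import *
import pickle
c=pickle.load(open("w21.pkl","rb"))
hsv=cv2.cvtColor(c["frame"],cv2.COLOR_BGR2HSV)
m=cv2.inRange(hsv,(0,0,150),(180,40,255)); m[:,:300]=0;m[:,345:]=0;m[330:]=0;m[:150]=0
ct=max(cv2.findContours(m,cv2.RETR_EXTERNAL,cv2.CHAIN_APPROX_NONE)[0],key=cv2.contourArea)
print(cv2.boundingRect(ct),cv2.minAreaRect(ct)); b=cv2.boxPoints(cv2.minAreaRect(ct)); print(onz(c,b,142).round(1))
crop(c,295,160,345,330,4,"cd_z")
```

```text
(317, 173, 7, 144) ((319.9999694824219, 244.49996948242188), (5.999999046325684, 142.99996948242188), 0.0)
[[579.5 365.4 142. ]
 [572.4 486.6 142. ]
 [577.1 486.9 142. ]
 [584.6 365.7 142. ]]
```

View pics/cd_z.png

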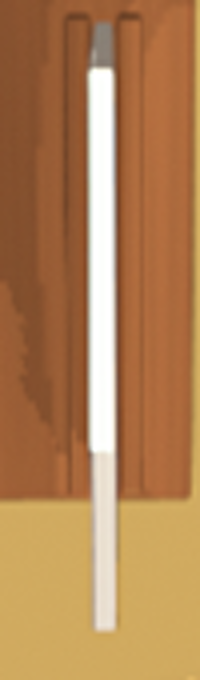

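Run:
```python
from h import *
import pickle
c=pickle.load(open("w21.pkl","rb"))
w=onz(c,[(295+101/4-.4,160+67/4-.4),(295+105/4-.4,160+631/4-.4)],142);d=w[0]-w[1];print(w,np.linalg.norm(d),np.degrees(np.arctan2(d[1],d[0])),w.mean(0))
yaw=93.5
plan((578.7,423,200,93.5),(578.7,423,122,93.5))
```

```text
[[574.799 484.137 142.   ]
 [582.849 364.381 142.   ]] 120.02548499159072 93.84545166379772 [578.824 424.259 142.   ]
t 27.32 p [577.6 448.  326.8] rotoff 0.0 w 32.7 F [ 0.1 -0.3 -0.6]
-> (578.7, 423, 200) n 4 total [-24.8  -0.1 126.9] [-0.002  0.002 -0.002]
   row [-6.195, -0.034, 31.723, -0.001, 0.0, -0.0]
-> (578.7, 423, 122) n 3 total [ 0.  0. 78.] [0. 0. 0.]
   row [0.0, 0.0, 26.0, 0.0, 0.0, 0.0]
```

Request:
{"name": "apply_moves", "arguments": {"motion": [-6.2, 0, 32, 0, 0, -0.004, 0.3, -6.2, 0, 32, 0, 0, 0, 0.3, -6.2, 0, 32, 0, 0, 0, 0.3, -6.2, 0, 30, 0, 0, 0, 0.3, 0, 0, 0, 0, 0, 0, 0.3]}}

```text
time_s: 27.73
tcp_pos: [576.4, 419.3, 193.9]
eef_rot: [-2.15, -2.285, 0.022]
contact_force: [0.0, -0.1, -1.4]
gripper_width: 32.6
```

Run:
```python
from h import *
c=cam("wrist","w22"); cam("side","d22")
plan((578.7,423,122,93.7))
```

```text
t 27.83 p [579.3 422.5 201.9] rotoff 0.0 w 33.2 F [-0.3  0.7  1.1]
-> (578.7, 423, 122) n 3 total [ 0.6 -0.4 79.9] [-0.002  0.001 -0.002]
   row [0.206, -0.142, 26.626, -0.001, 0.0, -0.001]
```

View pics/w22.png

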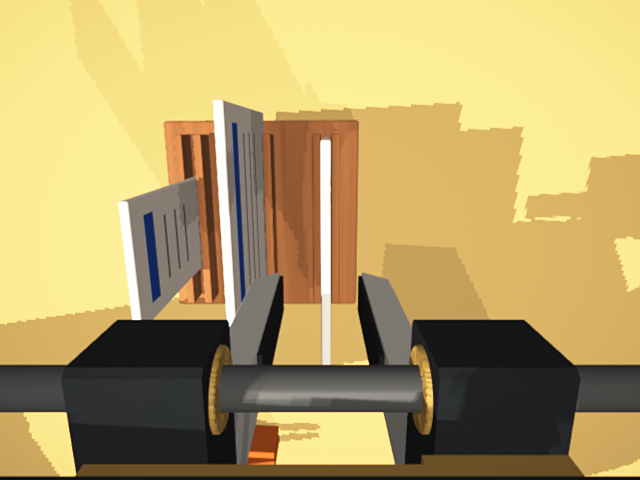

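Request:
{"name": "apply_moves", "arguments": {"motion": [0.2, 0.6, 26, 0, 0, 0, 0.3, 0.2, 0.6, 26, 0, 0, 0, 0.3, 0.2, 0.3, 27, 0, 0, 0, 0.3, 0, 0, 0, 0, 0, 0, 0.3, 0, 0, 0, 0, 0, 0, 0.3]}}

```text
time_s: 28.25
tcp_pos: [581.2, 425.2, 125.0]
eef_rot: [2.149, 2.292, 0.001]
contact_force: [0.1, -0.3, -0.4]
gripper_width: 32.7
```

Run:
```python
from h import *
c=cam("wrist","w23")
plan((578.7,423,122,93.7))
```

```text
t 28.3 p [582.1 425.8 126.8] rotoff 0.0 w 33.0 F [ 0.  -0.   1.2]
-> (578.7, 423, 122) n 1 total [-2.6 -3.6  4.8] [ 0.004 -0.002 -0.   ]
   row [-2.566, -3.637, 4.792, 0.004, -0.002, -0.0]
```

View pics/w23.png

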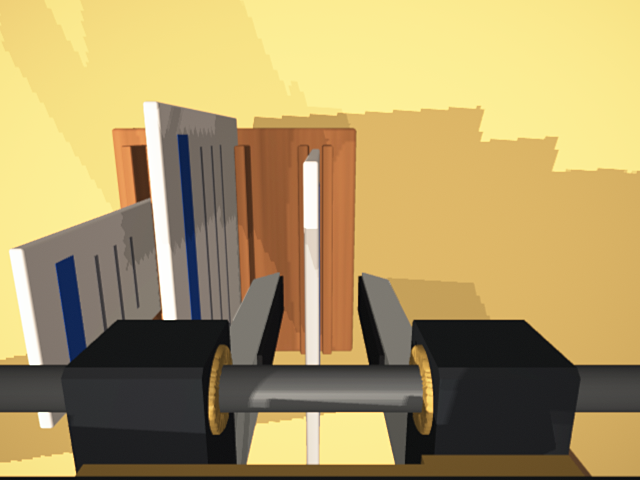

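Request:
{"name": "apply_moves", "arguments": {"motion": [0, 0, 0, 0, 0, 0, 0.3, 0, 0, 0, 0, 0, 0, 0.3, 0, 0, 0, 0, 0, 0, 0.3]}}

```text
time_s: 28.55
tcp_pos: [581.6, 425.8, 126.1]
eef_rot: [2.147, 2.292, 0.005]
contact_force: [0.7, -0.2, -0.4]
gripper_width: 32.6
```

Run:
```python
from h import *
c=cam("wrist","w24")
plan((578.7,423,122,93.7))
h=c["frame"][250]; print(np.where((h.min(1)>150)&(np.ptp(h,axis=1)<50))[0])
h=c["frame"][300]; print(np.where((h.min(1)>150)&(np.ptp(h,axis=1)<50))[0])
```

```text
t 28.6 p [581.3 425.7 125.5] rotoff 0.0 w 32.9 F [ 0.3 -0.4  0.9]
-> (578.7, 423, 122) n 1 total [-2.5 -2.8  3.5] [ 0.002 -0.001  0.   ]
   row [-2.489, -2.797, 3.493, 0.002, -0.001, 0.0]
[ 11  12  13  14  15  16  17  18  19  20  21  22  23 157 158 159 160 161
 162 163 164 165 166 167 168 169 170 303 304 305 306 307 308 309 310 311
 312 313 314 315 316]
[ 18  19  20  21  22  23  24  25  26  27  28  29  30  31  32 161 162 163
 164 165 166 167 168 169 170 171 172 173 174 304 305 306 307 308 309 310
 311 312 313 314 315 316]
```

Request:
{"name": "apply_moves", "arguments": {"motion": [-1.2, -1.4, 1.7, 0, 0, 0, 0.3, -1.2, -1.4, 1.7, 0, 0, 0, 0.3, 0, 0, 0, 0, 0, 0, 0.3, 0, 0, 0, 0, 0, 0, 1, 0, 0, 0, 0, 0, 0, 1, 0, 0, 0, 0, 0, 0, 1, 0, 0, 0, 0, 0, 0, 1, 0, 0, 0, 0, 0, 0, 1], "squeeze": 30}}

```text
time_s: 29.27
tcp_pos: [578.0, 422.7, 120.3]
eef_rot: [2.148, 2.292, 0.0]
contact_force: [-0.7, -0.6, -0.4]
gripper_width: 5.0
```

Run:
```python
from h import *
c=cam("wrist","w25")
plan((578.7,423,122,93.7))
```

```text
t 29.32 p [578.  422.7 120.3] rotoff 0.0 w 5.2 F [0.8 0.2 0. ]
-> (578.7, 423, 122) n 1 total [ 0.3  0.7 -1.7] [ 0. -0.  0.]
   row [0.251, 0.724, -1.703, 0.0, -0.0, 0.0]
```

View pics/w25.png

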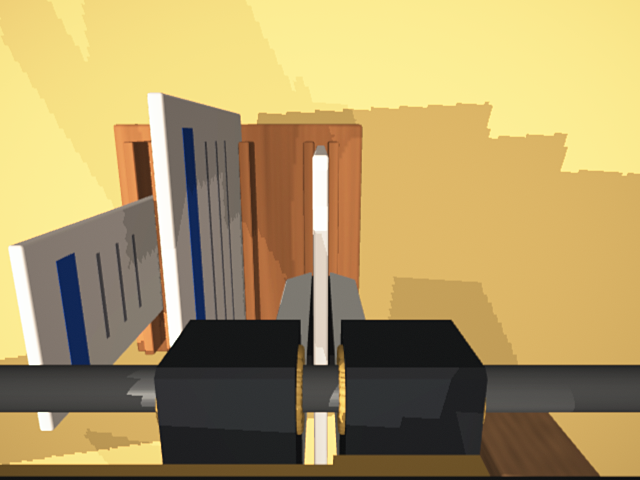

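Request:
{"name": "apply_moves", "arguments": {"motion": [0, 0, -8, 0, 0, 0, 1, 0, 0, -16, 0, 0, 0, 1, 0, 0, -24, 0, 0, 0, 1, 0, 0, -30, 0, 0, 0, 1, 0, 0, -30, 0, 0, 0, 1, 0, 0, -20, 0, 0, 0, 1, 0, 0, -10, 0, 0, 0, 1, 0, 0, 0, 0, 0, 0, 1]}}

```text
time_s: 29.98
tcp_pos: [579.2, 423.4, 263.2]
eef_rot: [2.146, 2.291, 0.01]
contact_force: [0.3, 0.3, -0.6]
gripper_width: 4.8
```

Run:
```python
from h import *
cam("side","d26")
# target mid groove
ys=np.array([np.cos(np.radians(78.9)),np.sin(np.radians(78.9))]); xs=np.array([ys[1],-ys[0]])
t=np.array([638.2,-2.3])-5*xs; print(t)
plan((t[0],t[1],255,78.9))
```

```text
[633.294  -1.337]
t 30.03 p [578.3 422.9 260.2] rotoff 0.0 w 4.8 F [-1.  -0.1 -0.9]
-> (np.float64(633.2935366800389), np.float64(-1.3373901673704625), 255) n 12 total [-426.9   27.3    4.7] [ 0.002 -0.001  0.259]
    [-35.579, 2.274, 0.394, 0.0, -0.0, 0.022]
    [-35.522, 3.04, 0.398, 0.0, -0.0, 0.022]
    [-35.448, 3.806, 0.401, 0.0, -0.0, 0.022]
    [-35.358, 4.569, 0.405, 0.0, -0.0, 0.022]
    [-35.251, 5.331, 0.408, 0.0, -0.0, 0.022]
    [-35.128, 6.09, 0.412, 0.0, -0.0, 0.022]
    [-34.988, 6.846, 0.415, 0.0, -0.0, 0.022]
    [-34.832, 7.599, 0.418, 0.0, -0.0, 0.022]
    [-34.66, 8.348, 0.42, 0.0, -0.0, 0.022]
    [-34.472, 9.093, 0.423, 0.0, -0.0, 0.022]
    [-34.268, 9.835, 0.425, 0.0, -0.0, 0.022]
    [-34.048, 10.571, 0.428, 0.0, -0.0, 0.022]
```

View pics/d26.png

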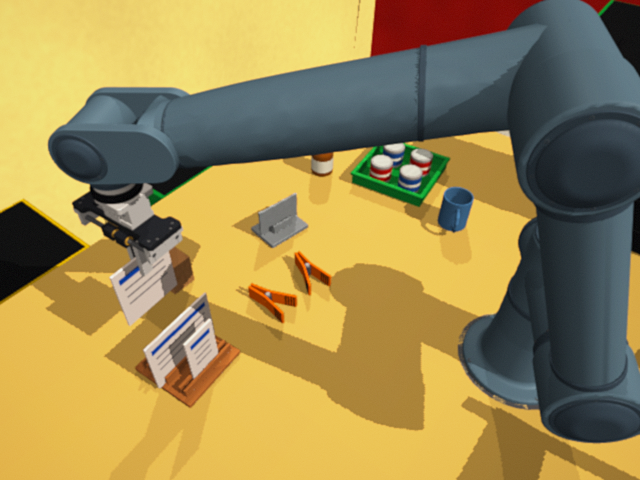

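Request:
{"name": "apply_moves", "arguments": {"motion": [-25, 1, 0, 0, 0, 0.022, 1, -35.5, 3, 0, 0, 0, 0.022, 1, -35.5, 4, 0, 0, 0, 0.022, 1, -35.4, 4.6, 0, 0, 0, 0.022, 1, -35.2, 5.3, 0, 0, 0, 0.022, 1, -35.1, 6.1, 0, 0, 0, 0.022, 1, -35, 6.8, 0, 0, 0, 0.022, 1, -34.8, 7.6, 0, 0, 0, 0.022, 1, -34.7, 8.3, 0, 0, 0, 0.022, 1, -34.5, 9.1, 0, 0, 0, 0.022, 1, -34.3, 9.8, 0, 0, 0, 0.022, 1, -34, 10.6, 0, 0, 0, 0.022, 1]}}

```text
time_s: 31.03
tcp_pos: [628.7, 7.2, 255.7]
eef_rot: [-2.43, -1.986, 0.004]
contact_force: [0.1, -0.7, -1.1]
gripper_width: 4.8
```

Request:
{"name": "apply_moves", "arguments": {"motion": [-10, 1.5, 0, 0, 0, 0, 1, 0, 0, 0, 0, 0, 0, 1, 0, 0, 0, 0, 0, 0, 1, 0, 0, 0, 0, 0, 0, 1]}}

```text
time_s: 31.37
tcp_pos: [628.9, 0.0, 257.2]
eef_rot: [-2.428, -1.99, 0.001]
contact_force: [-0.2, -0.1, -0.9]
gripper_width: 5.0
```

Run:
```python
from h import *
c=cam("scene","s27");d=cam("side","d27"); cam("wrist","w27")
crop(c,300,130,440,320,3,"s27z"); crop(d,210,80,360,260,3,"d27z")
plan((633.3,-1.3,255,78.9))
```

```text
t 31.52 p [629.3   0.2 258. ] rotoff 0.0 w 4.7 F [-0.5  0.3 -0.6]
-> (633.3, -1.3, 255) n 1 total [-0.7  4.2  3. ] [-0.    -0.    -0.003]
   row [-0.674, 4.24, 3.027, -0.0, -0.0, -0.003]
```

View pics/s27z.png

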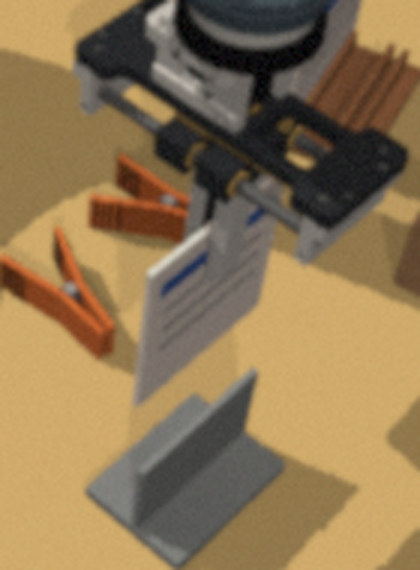

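View pics/d27z.png

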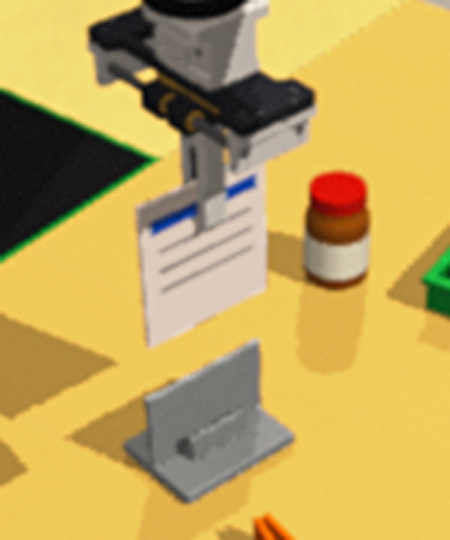

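View pics/w27.png

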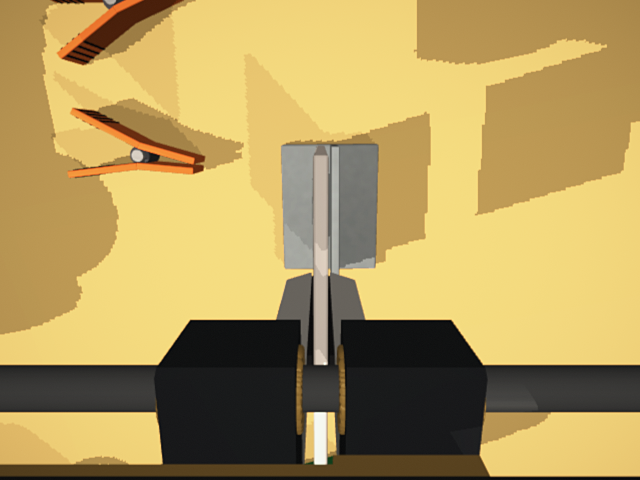

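```bash
cat >> h.py <<'E'
YS=np.array([np.cos(np.radians(78.9)),np.sin(np.radians(78.9)),0]); XS=np.array([YS[1],-YS[0],0]); O=np.array([638.2,-2.3,0])
def st(w): w=np.atleast_2d(w)-O; return np.c_[w@XS,w@YS,w[:,2]].round(1)
E
python3 - <<'E'
from h import *
c=cam("wrist");crop(c,270,135,390,285,4,"w27z")
d=cam("side"); s=cam("scene"); p,_,_=pose(); print(p)
zb=p[2]-108.3
f=lambda l:np.array(l)/3+[210-.4,80-.4]
print("side card bot",st(onz(d,f([(150,345),(267,290)]),zb)),"board",st(onz(d,f([(148,402),(259,342)]),87)))
g=lambda l:np.array(l)/3+[300-.4,130-.4]
print("scene card bot",st(onz(s,g([(138,402),(262,302)]),zb)),"card top near",st(onz(s,g([(148,272)]),zb+130)),"board",st(onz(s,g([(138,472),(254,372)]),87)))
E
```

```text
[629.457  -0.454 258.311]
side card bot [[ -7.   57.7 150. ]
 [-13.1 -57.2 150. ]] board [[  0.2  59.3  87. ]
 [ -0.1 -58.6  87. ]]
scene card bot [[-10.9 -55.4 150. ]
 [ -7.5  63.4 150. ]] card top near [[-11.4 -58.8 280. ]] board [[  0.6 -62.   87. ]
 [  2.3  56.   87. ]]
```

View pics/w27z.png

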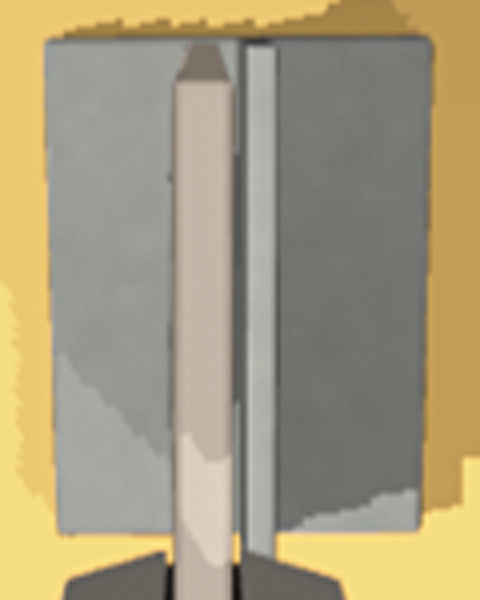

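Run:
```python
from h import *
c=cam("wrist")
for px,z in (((320.6,154.6),280),((320.6,145.9),150),((335,145.9),87),((337.2,146),87),((331,146),87)): print(px,z,st(onz(c,[px],z)))
print("lip/front bottom edges", st(onz(c,[(269.6+245/4,180)],87)))
s=cam("scene"); print("proj model board front top corners",proj(s,[O+YS*60+[0,0,87],O-YS*60+[0,0,87],O-YS*60+XS*6+[0,0,87]]))
p,_,_=pose()
q=np.array([p[0],p[1],0])
print("card model", proj(s,[q-YS*60+[0,0,150],q-YS*60+[0,0,280],q+YS*60+[0,0,150]]))
crop(s,330,190,400,330,6,"s28z")
```

```text
(320.6, 154.6) 280 [[ -8.   61.9 280. ]]
(320.6, 145.9) 150 [[ -7.8  61.3 150. ]]
(335, 145.9) 87 [[ 3.1 59.7 87. ]]
(337.2, 146) 87 [[ 4.7 59.6 87. ]]
(331, 146) 87 [[ 0.1 59.6 87. ]]
lip/front bottom edges [[ 0.  34.3 87. ]]
proj model board front top corners [[384.641 251.903]
 [346.061 286.171]
 [348.289 288.   ]]
card model [[344.667 265.728]
 [349.495 221.614]
 [385.245 230.9  ]]
```

View pics/s28z.png

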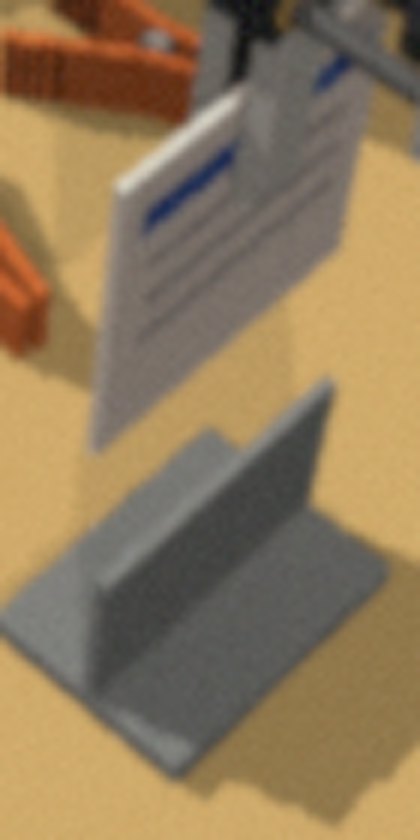

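Request:
{"name": "apply_moves", "arguments": {"motion": [-0.5, 1.5, 10, 0, 0, 0, 1, -0.5, 2, 18, 0, 0, 0, 1, 0, 0, 16, 0, 0, 0, 1, 0, 0, 8, 0, 0, 0, 1, 0, 0, 0, 0, 0, 0, 1, 0, 0, 0, 0, 0, 0, 1, 0, 0, 0, 0, 0, 0, 1]}}

```text
time_s: 32.35
tcp_pos: [633.3, -3.1, 207.3]
eef_rot: [2.43, 1.989, 0.002]
contact_force: [-0.4, -1.2, -1.4]
gripper_width: 4.7
```

Run:
```python
from h import *
c=cam("wrist");crop(c,270,130,390,280,4,"w28z"); p,r,s=pose(); print(p,s["contact_force"],st(p))
d=cam("side");crop(d,230,100,330,260,5,"d28z")
```

```text
[633.433  -3.19  207.587] [-0.34  -0.438 -0.593] [[ -4.5  -1.8 207.6]]
```

View pics/w28z.png

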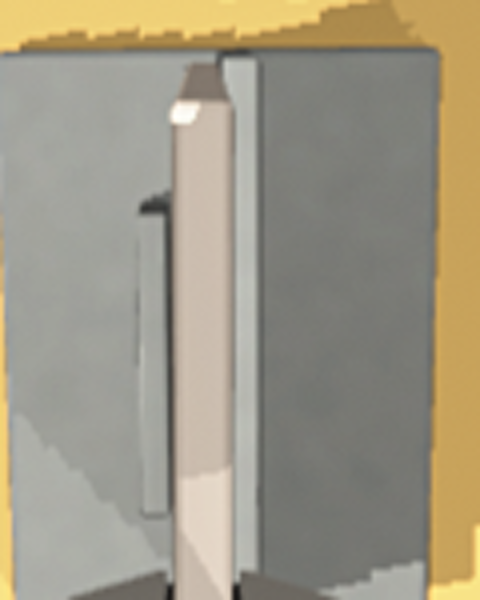

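View pics/d28z.png

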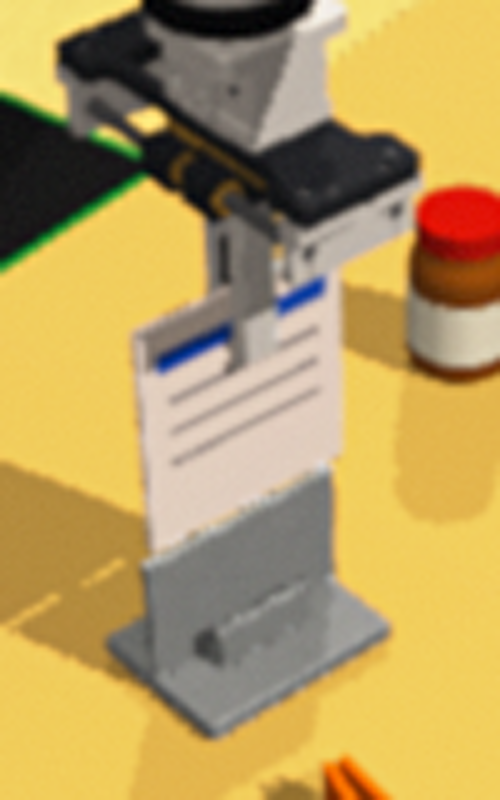

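Run:
```python
from h import *
c=cam("wrist");d=cam("side");p,_,_=pose();zb=p[2]-108.3;print(p)
f=lambda l:np.array(l)/4+[270-.4,130-.4]
print("card end bot/top",st(onz(c,f([(205,64)]),zb)),st(onz(c,f([(203,100)]),zb+130)))
print("board end front", st(onz(c,f([(223,57),(259,57)]),87)), "lip front/back z37",st(onz(c,f([(140,215),(168,215)]),37)),"front side of card",st(onz(c,f([(172,120),(233,120)]),zb+130)))
g=lambda l:np.array(l)/5+[230-.4,100-.4]
print("side board",st(onz(d,g([(147,565),(332,470)]),87)),"card",st(onz(d,g([(155,550),(341,461)]),zb)))
```

```text
[633.205  -3.129 207.306]
card end bot/top [[-2.9 59.5 99. ]] [[ -3.7  59.9 229. ]]
board end front [[ 0.  60.3 87. ]
 [ 5.7 60.3 87. ]] lip front/back z37 [[-15.1  30.   37. ]
 [ -9.8  30.   37. ]] front side of card [[ -6.1  58.4 229. ]
 [ -1.3  58.4 229. ]]
side board [[  3.   57.   87. ]
 [ -0.2 -58.7  87. ]] card [[ -2.2  55.1  99. ]
 [ -9.1 -57.3  99. ]]
```

Request:
{"name": "apply_moves", "arguments": {"motion": [0.3, -0.5, 5, 0, 0, 0, 1, 0.2, -0.5, 12, 0, 0, 0, 1, 0, 0, 14, 0, 0, 0, 1, 0, 0, 14, 0, 0, 0, 1, 0, 0, 8, 0, 0, 0, 1, 0, 0, 4, 0, 0, 0, 1, 0, 0, 0, 0, 0, 0, 1, 0, 0, 0, 0, 0, 0, 1, 0, 0, 0, 0, 0, 0, 1]}}

```text
time_s: 33.3
tcp_pos: [632.4, -2.5, 150.0]
eef_rot: [2.43, 1.989, 0.001]
contact_force: [-0.0, -0.2, -0.4]
gripper_width: 4.6
```

Run:
```python
from h import *
c=cam("wrist","w29");crop(c,270,130,390,280,4,"w29z"); p,r,s=pose(); print(p,s["contact_force"],st(p))
```

```text
[632.469  -2.475 150.179] [0.433 0.72  0.243] [[ -5.6  -1.3 150.2]]
```

View pics/w29z.png

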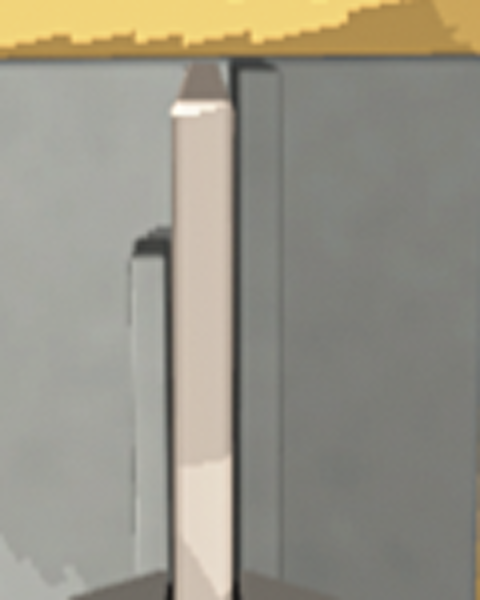

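Run:
```python
from h import *
c=cam("wrist");p,_,_=pose();zb=p[2]-108.3
f=lambda l:np.array(l)/4+[270-.4,130-.4]
print(st(onz(c,f([(203,103),(172,120),(231,120)]),zb+130)),st(onz(c,f([(207,65)]),zb)),st(onz(c,f([(238,70),(280,70)]),87)),st(onz(c,f([(132,255),(166,255)]),37)))
```

```text
[[ -4.7  60.2 171.9]
 [ -7.1  59.  171.9]
 [ -2.6  58.9 171.9]] [[-3.7 59.9 41.9]] [[-0.1 60.4 87. ]
 [ 5.2 60.3 87. ]] [[-15.7  30.5  37. ]
 [-10.3  30.5  37. ]]
```

Request:
{"name": "apply_moves", "arguments": {"motion": [0.2, 0, 8, 0, 0, 0, 1, 0, 0, 10, 0, 0, 0, 1, 0, 0, 6, 0, 0, 0, 1, 0, 0, 3, 0, 0, 0, 1, 0, 0, 1.5, 0, 0, 0, 1, 0, 0, 0, 0, 0, 0, 1, 0, 0, 0, 0, 0, 0, 1]}}

```text
time_s: 33.98
tcp_pos: [631.9, -2.2, 120.5]
eef_rot: [2.431, 1.99, 0.0]
contact_force: [-0.4, 0.0, -0.9]
gripper_width: 4.7
```

Run:
```python
from h import *
p,r,s=pose(); print(p,s["contact_force"],st(p))
```

```text
[631.925  -2.194 120.542] [-0.374  0.011 -0.88 ] [[ -6.2  -1.1 120.5]]
```

Request:
{"name": "apply_moves", "arguments": {"motion": [0, 0.8, 0, 0.008, 0, 0, 1, 0, 0.8, 0, 0.008, 0, 0, 1, 0, 0.8, 0, 0.009, 0, 0, 1, 0, 0, 0, 0, 0, 0, 1, 0, 0, 0, 0, 0, 0, 1]}}

```text
time_s: 34.4
tcp_pos: [634.5, -2.7, 120.7]
eef_rot: [-2.416, -1.977, 0.025]
contact_force: [-0.4, 0.2, -0.5]
gripper_width: 5.0
```

Run:
```python
from h import *
p,r,s=pose(); print(p,s["contact_force"],s["contact_force"]@XS,st(p))
c=cam("wrist");f=lambda l:np.array(l)/4+[270-.4,130-.4];crop(c,270,130,390,280,4,"w30z")
```

```text
[634.458  -2.708 120.69 ] [-0.35   0.163 -0.468] -0.37513501463358284 [[ -3.6  -1.1 120.7]]
```

View pics/w30z.png

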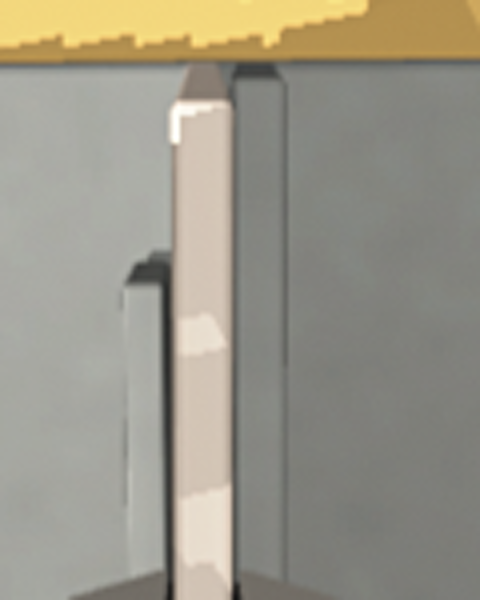

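Request:
{"name": "apply_moves", "arguments": {"motion": [0, 0.8, 0, 0, 0, 0, 1, 0, 0, 0, 0, 0, 0, 1, 0, 0, 0, 0, 0, 0, 1]}}

```text
time_s: 34.7
tcp_pos: [635.0, -2.8, 120.7]
eef_rot: [-2.416, -1.977, 0.025]
contact_force: [-0.4, 0.3, -0.2]
gripper_width: 5.3
```

Run:
```python
from h import *
p,r,s=pose(); print(p,s["contact_force"],s["contact_force"]@XS,s["ft_torque"],st(p))
```

```text
[634.983  -2.794 120.693] [-0.371  0.315 -0.226] -0.42498458620187074 [-0.052 -0.066  0.043] [[ -3.1  -1.1 120.7]]
```

Request:
{"name": "apply_moves", "arguments": {"motion": [0, 1, 0, 0, 0, 0, 1, 0, 0, 0, 0, 0, 0, 1, 0, 0, 0, 0, 0, 0, 1]}}

```text
time_s: 34.95
tcp_pos: [635.4, -2.9, 120.6]
eef_rot: [-2.415, -1.977, 0.027]
contact_force: [-3.6, 0.7, 1.8]
gripper_width: 4.6
```

Run:
```python
from h import *
p,r,s=pose(); print(p,s["contact_force"],s["contact_force"]@XS,s["ft_torque"],st(p))
d=cam("side");crop(d,230,130,330,260,6,"d31z")
```

```text
[635.414  -2.905 120.599] [-3.639  0.663  1.823] -3.698401726632061 [0.117 0.635 0.228] [[ -2.6  -1.1 120.6]]
```

View pics/d31z.png

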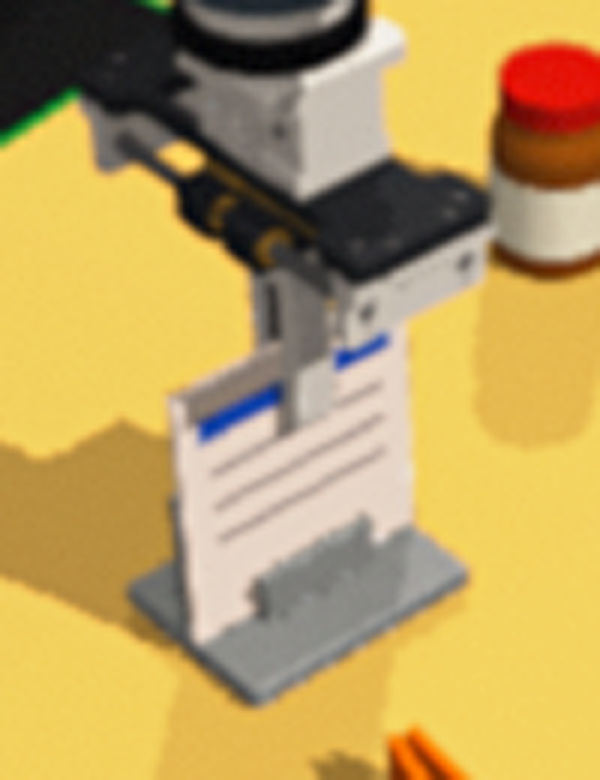

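Request:
{"name": "apply_moves", "arguments": {"motion": [0, 0, 0, 0, 0, 0, 0.4, 0, 0, 0, 0, 0, 0, 0.4, 0, 0, 0, 0, 0, 0, 0.4, 0, 0, 0, 0, 0, 0, 0.4, 0, 0, -15, 0, 0, 0, 0.4, 0, 0, -25, 0, 0, 0, 0.4, 0, 0, -30, -0.025, 0, 0, 0.4, 0, 0, -30, 0, 0, 0, 0.4, 0, 0, -30, 0, 0, 0, 0.4, 0, 0, -20, 0, 0, 0, 0.4, 0, 0, 0, 0, 0, 0, 0.4]}}

```text
time_s: 35.92
tcp_pos: [640.4, -3.8, 277.2]
eef_rot: [2.425, 1.985, 0.011]
contact_force: [1.4, 0.2, 0.6]
gripper_width: 27.8
```

Run:
```python
from h import *
p,r,s=pose(); print(p,s["contact_force"],st(p))
c=cam("wrist","w32"); s=cam("scene","s32");d=cam("side");crop(d,230,130,330,260,6,"d32z");crop(s,300,170,420,320,5,"s32z")
```

```text
[640.371  -3.75  277.216] [1.4   0.203 0.606] [[  2.4  -1.  277.2]]
```

View pics/w32.png

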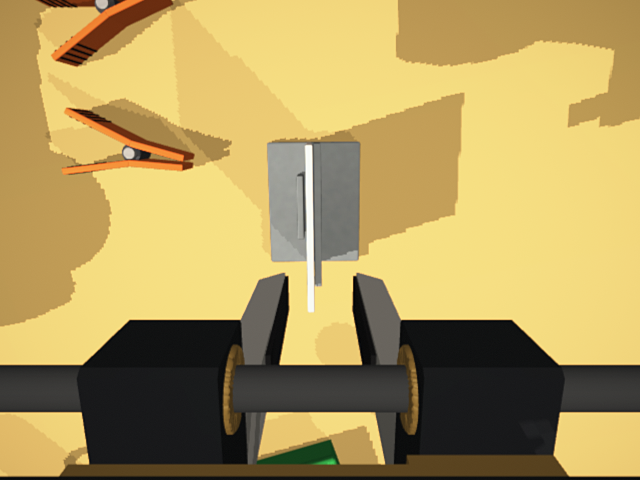

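View pics/d32z.png

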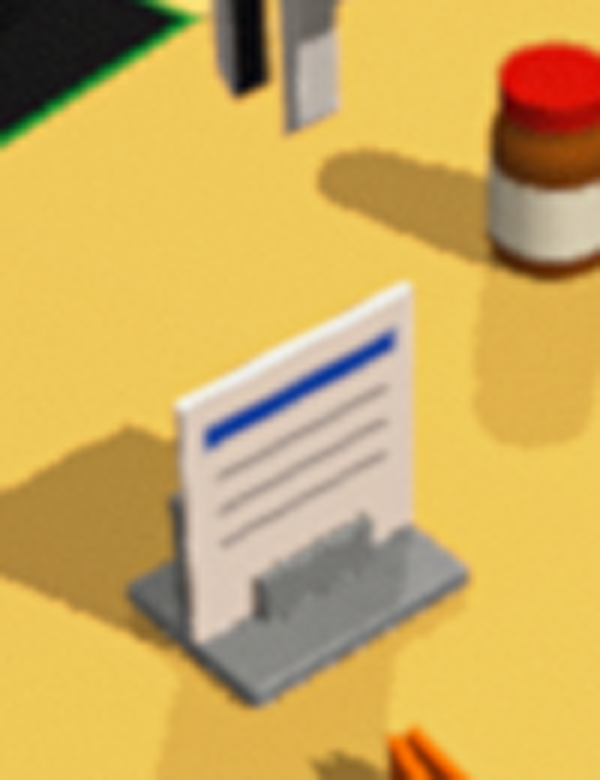

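Run:
```python
from h import *
import pickle
c=cam("wrist");pickle.dump(c,open("w33.pkl","wb"));crop(c,255,135,375,320,3.2,"w33z"); crop(c,40,0,240,190,4,"cl33")
p,_,s=pose(); print(p,s["q"])
```

```text
[636.88   -3.223 268.441] [-0.183  0.186  1.551  0.     1.407  0.016]
```

View pics/w33z.png

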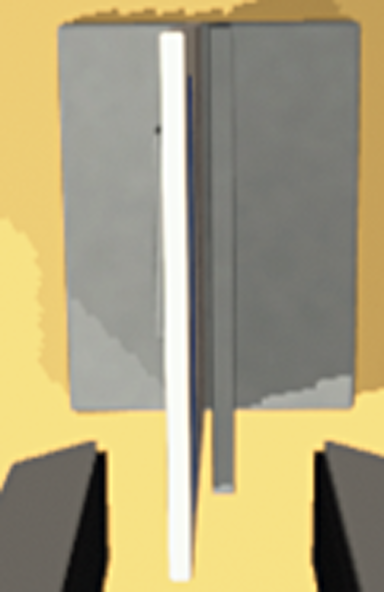

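Run:
```python
from h import *
c=cam("wrist");crop(c,255,135,375,320,3.2,"w34z")
f=lambda l:np.array(l)/3.2+[255-.4,135-.4]
print(st(onz(c,f([(173,32),(180,578)]),141)), "board",st(onz(c,f([(212,30),(235,30),(213,490),(235,490)]),87)))
d=cam("side"); g=lambda l:np.array(l)/6+[230-.4,130-.4]
print(st(onz(d,g([(178,408),(410,288)]),142)))
s=cam("scene");crop(s,330,190,410,320,6,"s34z")
```

```text
[[ -8.   60.4 141. ]
 [ -7.9 -58.4 141. ]] board [[ -0.1  59.6  87. ]
 [  5.4  59.6  87. ]
 [ -0.5 -57.5  87. ]
 [  5.2 -57.5  87. ]]
[[ -7.2  59.5 142. ]
 [ -8.  -59.3 142. ]]
```

View pics/s34z.png

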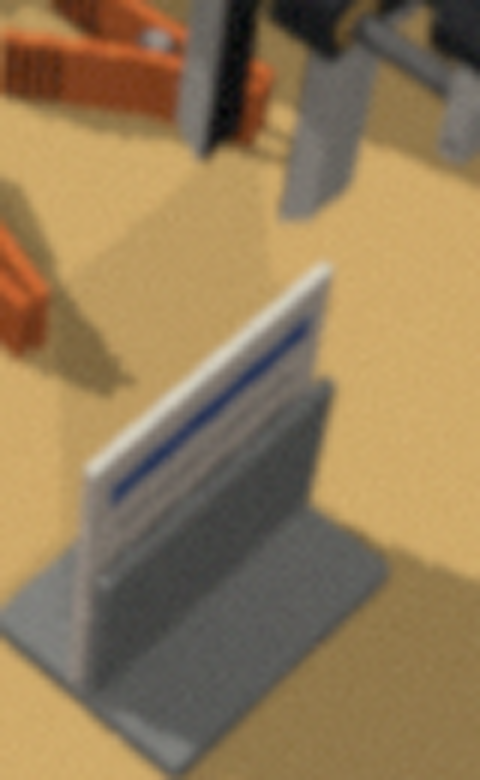

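Run:
```python
from h import *
p,r,s=pose(); print(st(p)); t=O-7.8*XS-1.1*YS
plan((t[0],t[1],122,78.9))
```

```text
[[ -1.   -1.2 268.6]]
t 36.27 p [636.9  -3.2 268.6] rotoff 0.0 w 28.4 F [-0.7 -0.3  0.1]
-> (np.float64(630.3341430576821), np.float64(-1.8777505914893917), 122) n 5 total [  0.   -6.3 146.6] [-0.003  0.    -0.005]
   row [0.006, -1.254, 29.315, -0.001, 0.0, -0.001]
```

Request:
{"name": "apply_moves", "arguments": {"motion": [0, -2.4, 30, 0, 0, 0, 0.4, 0, -2.4, 34, 0, 0, 0, 0.4, 0, -2, 30, 0, 0, 0, 0.4, 0, 0, 20, 0, 0, 0, 0.4, 0, 0, 10, 0, 0, 0, 0.4, 0, 0, 0, 0, 0, 0, 0.4, 0, 0, 0, 0, 0, 0, 0.4, 0, 0, 0, 0, 0, 0, 0.4]}}

```text
time_s: 36.93
tcp_pos: [632.2, -2.2, 148.5]
eef_rot: [2.429, 1.988, 0.003]
contact_force: [0.8, -0.0, 0.4]
gripper_width: 28.3
```

Run:
```python
from h import *
p,r,s=pose(); print(p,s["contact_force"],st(p),r)
c=cam("wrist","w35")
```

```text
[632.246  -2.226 148.49 ] [ 0.772 -0.044  0.408] [[ -5.9  -1.1 148.5]] [[ 0.198  0.98   0.003]
 [ 0.98  -0.198 -0.001]
 [ 0.     0.003 -1.   ]]
```

View pics/w35.png

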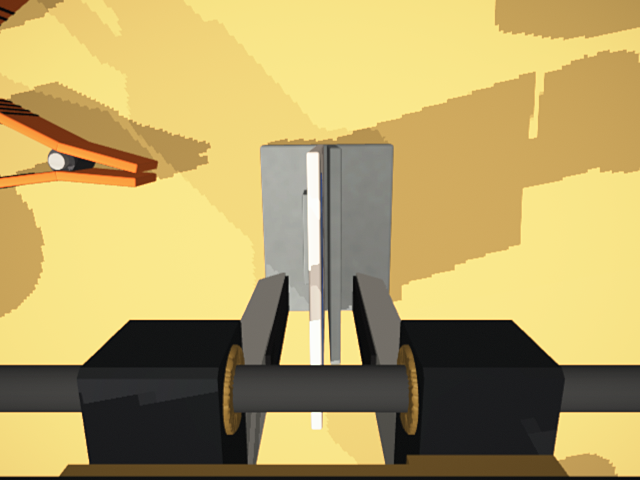

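Request:
{"name": "apply_moves", "arguments": {"motion": [0, -1, 14, 0, 0, 0, 0.4, 0, 0, 9, 0, 0, 0, 0.4, 0, 0, 4, 0, 0, 0, 0.4, 0, 0, 0, 0, 0, 0, 1, 0, 0, 0, 0, 0, 0, 1, 0, 0, 0, 0, 0, 0, 1, 0, 0, 0, 0, 0, 0, 1], "squeeze": 15}}

```text
time_s: 37.57
tcp_pos: [630.4, -1.9, 120.1]
eef_rot: [2.431, 1.989, 0.001]
contact_force: [-0.3, 0.3, -0.2]
gripper_width: 4.9
```

Request:
{"name": "apply_moves", "arguments": {"motion": [0, 1.5, 0, 0, 0, 0, 1, 0, 1.5, 0, 0, 0, 0, 1, 0, 1, 0, 0, 0, 0, 1, 0, 0, 0, 0, 0, 0, 1, 0, 0, 0, 0, 0, 0, 1]}}

```text
time_s: 37.98
tcp_pos: [634.0, -2.6, 120.1]
eef_rot: [-2.431, -1.99, 0.0]
contact_force: [-3.3, 1.5, 4.2]
gripper_width: 4.7
```

Run:
```python
from h import *
p,r,s=pose(); print(p,s["contact_force"],s["contact_force"]@XS,st(p),s["ft_torque"])
```

```text
[634.042  -2.589 120.119] [-3.286  1.47   4.181] -3.5072774370588498 [[ -4.   -1.1 120.1]] [ 0.11   0.731 -0.028]
```

Request:
{"name": "apply_moves", "arguments": {"motion": [0, 0, 0, 0, 0, 0, 0.7, 0, 0, 0, 0, 0, 0, 0.6, 0, 0, 0, 0, 0, 0, 0.5, 0, 0, 0, 0, 0, 0, 0.4, 0, 0, -10, 0, 0, 0, 0.4, 0, 0, -20, 0, 0, 0, 0.4, 0, 0, -30, 0, 0, 0, 0.4, 0, 0, -30, 0, 0, 0, 0.4, 0, 0, -30, 0, 0, 0, 0.4, 0, 0, -20, 0, 0, 0, 0.4, 0, 0, 0, 0, 0, 0, 0.4, 0, 0, 0, 0, 0, 0, 0.4]}}

```text
time_s: 38.98
tcp_pos: [634.7, -2.7, 261.5]
eef_rot: [2.429, 1.988, 0.004]
contact_force: [0.5, -0.2, -0.8]
gripper_width: 27.9
```

Run:
```python
from h import *
import pickle
p,r,s=pose(); print(p,st(p),s["q"])
c=cam("wrist","w36");c=cam("wrist","w36");pickle.dump(c,open("w36.pkl","wb"));crop(c,255,125,375,310,3.2,"w36z")
```

```text
[634.665  -2.706 261.497] [[ -3.4  -1.1 261.5]] [-0.183  0.182  1.569  0.     1.388  0.016]
```

View pics/w36z.png

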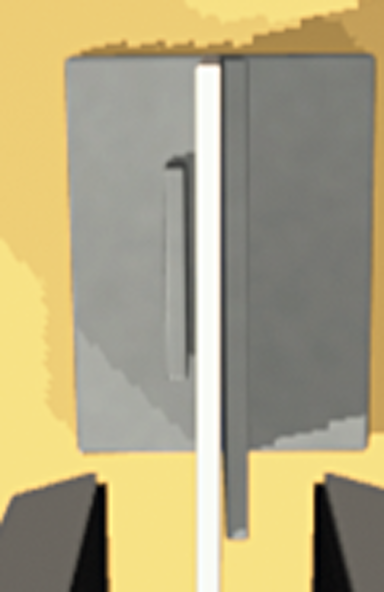

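View pics/w36.png

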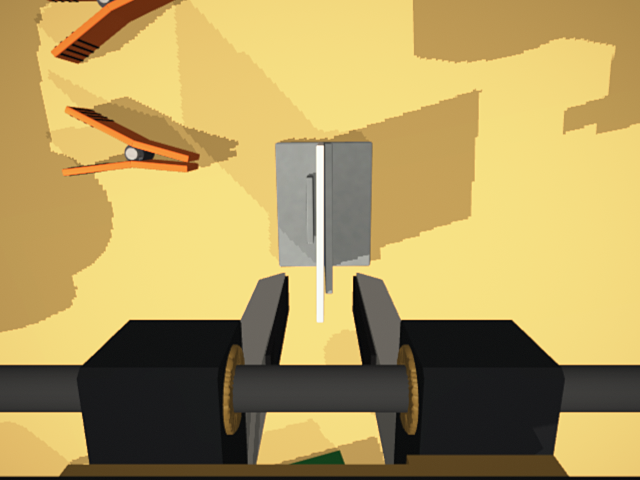

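Run:
```python
from h import *
import pickle
c=pickle.load(open("w36.pkl","rb"))
f=lambda l:np.array(l)/3.2+[255-.4,125-.4]
print(st(onz(c,f([(208,65)]),142)),st(onz(c,[(320.3,322)],142)),st(onz(c,f([(220,60),(228,538)]),87)))
plan((441.2,97.1,150,-21.6))
```

```text
[[ -3.7  60.4 142. ]] [[ -4.  -58.9 142. ]] [[ -1.   60.3  87. ]
 [  0.6 -58.4  87. ]]
t 39.08 p [633.2  -2.5 258.1] rotoff 0.0 w 28.3 F [-0.7 -0.5 -0.5]
-> (441.2, 97.1, 150) n 15 total [  59.7 -207.6  108.6] [-0.002  0.002  1.749]
    [3.977, -13.843, 7.239, -0.0, 0.0, 0.117]
    [2.338, -14.213, 7.238, -0.0, 0.0, 0.117]
    [0.668, -14.389, 7.236, -0.0, 0.0, 0.117]
    [-1.011, -14.37, 7.235, -0.0, 0.0, 0.117]
    [-2.677, -14.155, 7.233, -0.0, 0.0, 0.117]
    [-4.306, -13.748, 7.231, -0.0, 0.0, 0.117]
    [-5.877, -13.155, 7.228, -0.0, 0.0, 0.117]
    [-7.369, -12.383, 7.226, -0.0, 0.0, 0.117]
    [-8.76, -11.442, 7.223, -0.0, 0.0, 0.117]
    [-10.033, -10.346, 7.221, -0.0, 0.0, 0.117]
    [-11.169, -9.11, 7.218, -0.0, 0.0, 0.117]
    [-12.154, -7.75, 7.216, -0.0, 0.0, 0.117]
    [-12.974, -6.284, 7.213, -0.0, 0.0, 0.117]
    [-13.618, -4.733, 7.21, -0.0, 0.0, 0.117]
    [-14.077, -3.117, 7.208, -0.0, 0.0, 0.117]
```

Request:
{"name": "apply_moves", "arguments": {"motion": [4, -13.8, 5, 0, 0, 0.117, -0.2, 2.3, -14.2, 7, 0, 0, 0.117, -0.4, 0.7, -14.4, 7.3, 0, 0, 0.117, -0.8, -1, -14.4, 7.3, 0, 0, 0.117, -0.8, -2.7, -14.2, 7.3, 0, 0, 0.117, -0.8, -4.3, -13.7, 7.3, 0, 0, 0.117, -0.8, -5.9, -13.2, 7.3, 0, 0, 0.117, -0.8, -7.4, -12.4, 7.3, 0, 0, 0.117, -0.8, -8.8, -11.4, 7.3, 0, 0, 0.117, -0.8, -10, -10.3, 7.3, 0, 0, 0.117, -0.8, -11.2, -9.1, 7.3, 0, 0, 0.117, -0.8, -12.2, -7.8, 7.3, 0, 0, 0.117, -0.8]}}

```text
time_s: 40.08
tcp_pos: [478.5, 77.7, 172.2]
eef_rot: [-3.141, 0.06, 0.006]
contact_force: [0.3, 0.5, -0.9]
gripper_width: 84.6
```

Request:
{"name": "apply_moves", "arguments": {"motion": [-13, -6.3, 7.3, 0, 0, 0.117, -0.8, -13.6, -4.7, 7.3, 0, 0, 0.117, -0.8, -14, -3, 7.3, 0, 0, 0.111, -0.8, 0, 0, 0, 0, 0, 0, -0.8, 0, 0, 0, 0, 0, 0, -0.8]}}

```text
time_s: 40.5
tcp_pos: [441.0, 97.4, 151.2]
eef_rot: [3.086, -0.583, -0.005]
contact_force: [-0.2, -0.7, -0.1]
gripper_width: 84.6
```

Run:
```python
from h import *
import pickle
c=cam("wrist","w37");pickle.dump(c,open("w37.pkl","wb"))
plan((441.2,97.1,26,-21.6))
```

```text
t 40.55 p [442.1  97.2 152.1] rotoff 0.0 w 84.9 F [ 0.9  0.5 -0.4]
-> (441.2, 97.1, 26) n 4 total [ -0.7   0.3 126.1] [0.001 0.001 0.003]
   row [-0.179, 0.084, 31.533, 0.0, 0.0, 0.001]
```

View pics/w37.png

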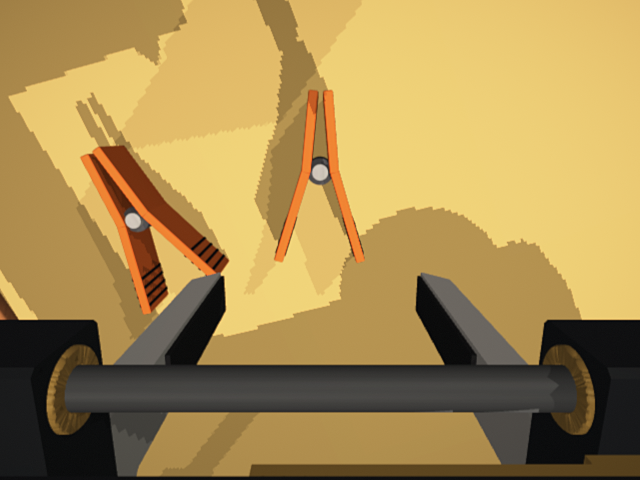

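Run:
```python
from h import *
import pickle
c=pickle.load(open("w37.pkl","rb"))
w=onz(c,[(320,172),(321,92),(278,260),(360,260)],36);print(w.round(1))
h=(w[2]+w[3])/2; d=w[1]-w[0];e=w[0]-h; print(np.linalg.norm(d),np.degrees(np.arctan2(d[1],d[0])),np.degrees(np.arctan2(e[1],e[0])))
a=np.radians(-21.8);print(w[0]-45*np.array([np.cos(a),np.sin(a),0]))
```

```text
[[483.6  80.5  36. ]
 [527.8  62.5  36. ]
 [440.2 127.3  36. ]
 [420.4  77.   36. ]]
47.7274689224211 -22.17276114147644 -22.102602116629583
[441.813  97.198  36.   ]
```

Request:
{"name": "apply_moves", "arguments": {"motion": [0, 0, 30, 0, 0, 0.004, -0.66, 0, 0, 34, 0, 0, 0, -0.66, 0, 0, 34, 0, 0, 0, -0.66, 0, 0, 17, 0, 0, 0, -0.66, 0, 0, 8, 0, 0, 0, -0.66, 0, 0, 0, 0, 0, 0, -0.66, 0, 0, 0, 0, 0, 0, -0.66, 0, 0, 0, 0, 0, 0, -0.66], "squeeze": 30}}

```text
time_s: 41.22
tcp_pos: [444.1, 97.1, 31.4]
eef_rot: [-3.084, 0.594, -0.005]
contact_force: [-0.0, -0.4, 0.6]
gripper_width: 77.8
```

Run:
```python
from h import *
plan((441.8,97.1,26,-22))
cam("wrist","w38")
```

```text
t 41.22 p [444.1  97.1  31.4] rotoff 0.0 w 77.8 F [-0.  -0.4  0.6]
-> (441.8, 97.1, 26) n 1 total [-2.1  0.9  5.4] [-0.001 -0.003  0.003]
   row [-2.144, 0.869, 5.354, -0.001, -0.003, 0.003]
```

View pics/w38.png

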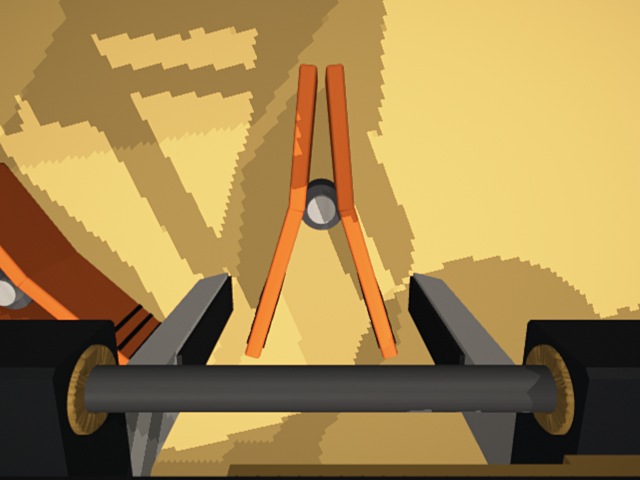

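Request:
{"name": "apply_moves", "arguments": {"motion": [-1.5, 0.5, 4.5, 0, 0, 0, -0.66, 0, 0, 0, 0, 0, 0, -0.66, 0, 0, 0, 0, 0, 0, 1, 0, 0, 0, 0, 0, 0, 1, 0, 0, 0, 0, 0, 0, 1, 0, 0, 0, 0, 0, 0, 1, 0, 0, 0, 0, 0, 0, 1, 0, 0, 0, 0, 0, 0, 1, 0, 0, 0, 0, 0, 0, 1, 0, 0, 0, 0, 0, 0, 1]}}

```text
time_s: 42.1
tcp_pos: [440.9, 97.4, 25.4]
eef_rot: [-3.085, 0.595, -0.001]
contact_force: [-0.2, 0.6, 1.9]
gripper_width: 28.3
```

Run:
```python
from h import *
plan((441.8,97.1,26,-22))
cam("wrist","w39")
```

```text
t 42.1 p [440.9  97.4  25.4] rotoff 0.0 w 28.3 F [-0.2  0.6  1.9]
-> (441.8, 97.1, 26) n 1 total [ 0.9 -0.1 -0.6] [-0.    -0.     0.003]
   row [0.929, -0.064, -0.58, -0.0, -0.0, 0.003]
```

View pics/w39.png

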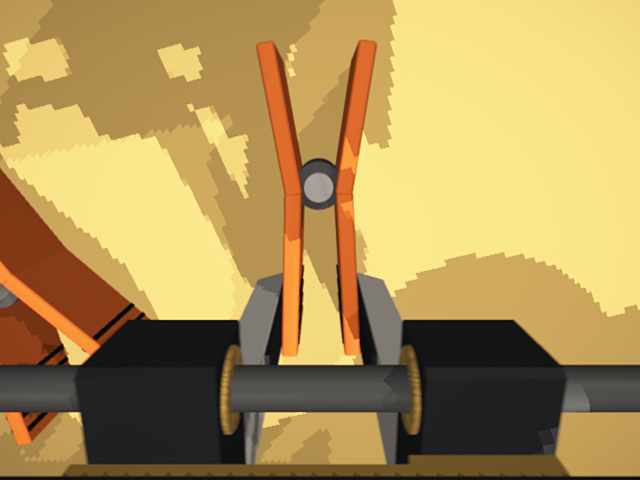

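Request:
{"name": "apply_moves", "arguments": {"motion": [0, 0, 0, 0, 0, 0, 1, 0, 0, 0, 0, 0, 0, 1, 0, 0, 0, 0, 0, 0, 1, 0, 0, -20, 0, 0, 0, 1, 0, 0, -30, 0, 0, 0, 1, 0, 0, -30, 0, 0, 0, 1, 0, 0, -30, 0, 0, 0, 1, 0, 0, -30, 0, 0, 0, 1, 0, 0, -20, 0, 0, 0, 1, 0, 0, 0, 0, 0, 0, 1, 0, 0, 0, 0, 0, 0, 1], "squeeze": 35}}

```text
time_s: 43.07
tcp_pos: [440.9, 97.3, 185.4]
eef_rot: [-3.085, 0.595, -0.002]
contact_force: [-0.3, 0.0, -1.5]
gripper_width: 23.0
```

Run:
```python
from h import *
import pickle
c=cam("wrist","w40");pickle.dump(c,open("w40.pkl","wb"))
# start pose outside -y edge: grip at y_s=-60-25-48 -> margin 45
t=O+XS*(-1)-YS*(60+48+48+40); print(t)
plan((t[0],t[1],185,78.9))
```

```text
[ 599.484 -194.441    0.   ]
t 43.12 p [439.9  97.3 183.9] rotoff 0.0 w 23.1 F [ 1.   0.5 -1.1]
-> (np.float64(599.48440189693), np.float64(-194.44084017595412), 185) n 15 total [256.7 211.4  -1.4] [-0.001  0.002 -1.758]
    [17.113, 14.095, -0.092, -0.0, 0.0, -0.117]
    [15.347, 16.0, -0.089, -0.0, 0.0, -0.117]
    [13.37, 17.685, -0.086, -0.0, 0.0, -0.117]
    [11.21, 19.127, -0.083, -0.0, 0.0, -0.117]
    [8.896, 20.307, -0.081, -0.0, 0.0, -0.117]
    [6.46, 21.208, -0.078, -0.0, 0.0, -0.117]
    [3.935, 21.818, -0.076, -0.0, 0.0, -0.117]
    [1.356, 22.128, -0.074, -0.0, 0.0, -0.117]
    [-1.241, 22.135, -0.073, -0.0, 0.0, -0.117]
    [-3.821, 21.838, -0.072, -0.0, 0.0, -0.117]
    [-6.349, 21.241, -0.071, -0.0, 0.0, -0.117]
    [-8.79, 20.353, -0.071, -0.0, 0.0, -0.117]
    [-11.11, 19.185, -0.071, -0.0, 0.0, -0.117]
    [-13.278, 17.754, -0.071, -0.0, 0.0, -0.117]
    [-15.263, 16.08, -0.072, -0.0, 0.0, -0.117]
```

View pics/w40.png

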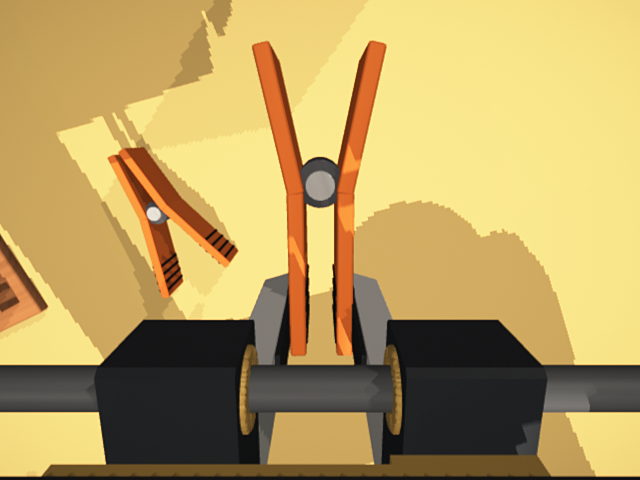

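Request:
{"name": "apply_moves", "arguments": {"motion": [12, 10, 0, 0, 0, -0.1, 1, 15.3, 16, 0, 0, 0, -0.117, 1, 13.4, 17.7, 0, 0, 0, -0.117, 1, 11.2, 19.1, 0, 0, 0, -0.117, 1, 8.9, 20.3, 0, 0, 0, -0.117, 1, 6.5, 21.2, 0, 0, 0, -0.117, 1, 3.9, 21.8, 0, 0, 0, -0.117, 1, 1.4, 22.1, 0, 0, 0, -0.117, 1, -1.2, 22.1, 0, 0, 0, -0.117, 1, -3.8, 21.8, 0, 0, 0, -0.117, 1, -6.3, 21.2, 0, 0, 0, -0.117, 1, -8.8, 20.4, 0, 0, 0, -0.117, 1]}}

```text
time_s: 44.12
tcp_pos: [560.1, -132.7, 181.8]
eef_rot: [-2.745, -1.52, 0.005]
contact_force: [0.6, 0.3, -1.4]
gripper_width: 22.6
```

Run:
```python
from h import *
t=O+XS*(-1)-YS*(60+48+48+40)
plan((t[0],t[1],185,78.9))
```

```text
t 44.12 p [ 560.1 -132.7  181.8] rotoff 0.0 w 22.6 F [ 0.6  0.3 -1.4]
-> (np.float64(599.48440189693), np.float64(-194.44084017595412), 185) n 4 total [-31.5  66.1  -3.5] [-0.006 -0.    -0.366]
    [-7.871, 16.528, -0.881, -0.001, -0.0, -0.091]
    [-9.347, 15.742, -0.859, -0.001, -0.0, -0.091]
    [-10.745, 14.824, -0.838, -0.001, -0.0, -0.091]
    [-12.053, 13.782, -0.818, -0.001, -0.0, -0.091]
```

Request:
{"name": "apply_moves", "arguments": {"motion": [-7, 15, 0, 0, 0, -0.091, 1, -9.3, 15.7, 0, 0, 0, -0.091, 1, -10.7, 14.8, 0, 0, 0, -0.091, 1, -12, 13.8, 0, 0, 0, -0.091, 1, 0, 0, 0, 0, 0, 0, 1, 0, 0, 0, 0, 0, 0, 1, 0, 0, 0, 0, 0, 0, 1]}}

```text
time_s: 44.7
tcp_pos: [598.2, -191.6, 183.1]
eef_rot: [-2.432, -1.983, 0.002]
contact_force: [-0.5, 0.3, -1.0]
gripper_width: 23.3
```

Run:
```python
from h import *
cam("wrist","w41")
t=O+XS*(-1)-YS*(60+48+48+40)
p,_,_=pose();print(st(p));plan((t[0],t[1],120,78.9))
```

```text
[[  -2.6 -193.2  183.7]]
t 44.75 p [ 598.4 -191.4  183.7] rotoff 0.0 w 23.3 F [ 0.1 -0.  -0.6]
-> (np.float64(599.48440189693), np.float64(-194.44084017595412), 120) n 2 total [-2.8  1.8 63.7] [-0.003 -0.001 -0.008]
   row [-1.401, 0.904, 31.826, -0.001, -0.0, -0.004]
```

View pics/w41.png

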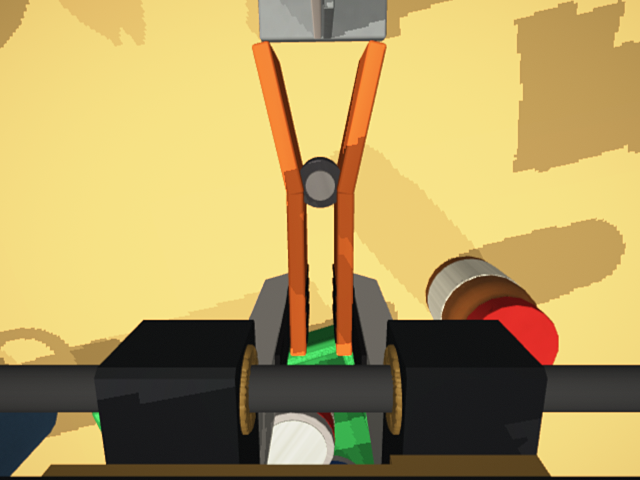

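Request:
{"name": "apply_moves", "arguments": {"motion": [0, 0.9, 20, 0, 0, -0.004, 1, 0, 0.9, 32, 0, 0, -0.004, 1, 0, 0, 32, 0, 0, 0, 1, 0, 0, 27, 0, 0, 0, 1, 0, 0, 15, 0, 0, 0, 1, 0, 0, 0, 0, 0, 0, 1, 0, 0, 0, 0, 0, 0, 1, 0, 0, 0, 0, 0, 0, 1]}}

```text
time_s: 45.42
tcp_pos: [602.5, -193.3, 61.4]
eef_rot: [2.423, 1.995, 0.002]
contact_force: [1.0, 0.3, -1.2]
gripper_width: 22.6
```

Run:
```python
from h import *
import pickle
c=cam("wrist","w42");pickle.dump(c,open("w42.pkl","wb"));p,r,_=pose();print(p,st(p))
plan((p[0],p[1],57,78.9))
```

```text
[ 602.737 -193.49    61.779] [[   2.  -194.4   61.8]]
t 45.47 p [ 602.7 -193.5   61.8] rotoff 0.0 w 23.0 F [ 0.3 -0.2 -0.9]
-> (np.float64(602.7365690799278), np.float64(-193.4903034183922), 57) n 1 total [ 0.  -0.   4.8] [0.004 0.001 0.001]
   row [0.006, -0.019, 4.779, 0.004, 0.001, 0.001]
```

View pics/w42.png

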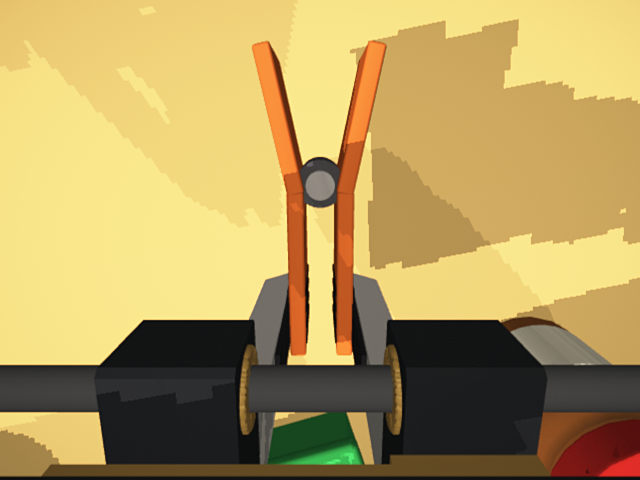

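Request:
{"name": "apply_moves", "arguments": {"motion": [0, -1.3, 2, 0, 0, 0, 1, 0, -1.3, 2, 0, 0, 0, 1, 6, 0, 0, 0, 0, 0, 1, 10, 0, 0, 0, 0, 0, 1, 6, 0, 0, 0, 0, 0, 1, 0, 0, 0, 0, 0, 0, 1, 0, 0, 0, 0, 0, 0, 1, 0, 0, 0, 0, 0, 0, 1]}}

```text
time_s: 46.13
tcp_pos: [603.0, -170.6, 55.3]
eef_rot: [2.425, 1.997, -0.0]
contact_force: [-0.0, 0.2, -0.3]
gripper_width: 22.8
```

Run:
```python
from h import *
import pickle
c=cam("wrist","w43");pickle.dump(c,open("w43.pkl","wb"));p,r,_=pose();print(p,st(p))
plan((p[0],p[1],57,78.9))
d=cam("side");crop(d,240,120,400,250,4.5,"d43z")
s=cam("scene");crop(s,260,200,410,330,5,"s43z")
```

```text
[ 602.935 -170.808   55.305] [[  -2.2 -172.1   55.3]]
t 46.18 p [ 602.9 -170.8   55.3] rotoff 0.0 w 22.6 F [ 0.4 -1.5 -0.5]
-> (np.float64(602.9345076713221), np.float64(-170.80799680802616), 57) n 1 total [-0.   0.  -1.7] [0.    0.    0.001]
   row [-0.0, 0.0, -1.695, 0.0, 0.0, 0.001]
```

View pics/w43.png

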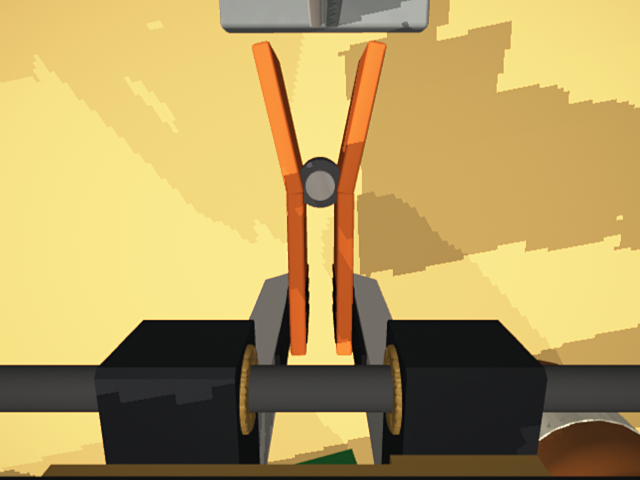

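View pics/d43z.png

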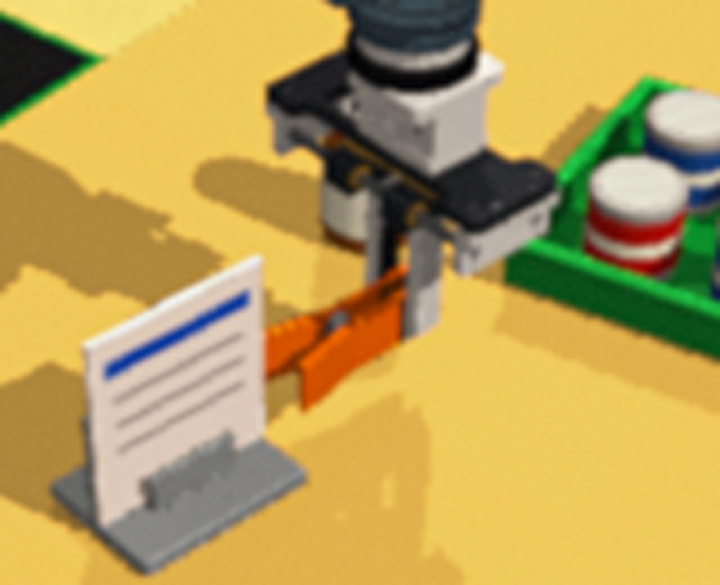

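View pics/s43z.png

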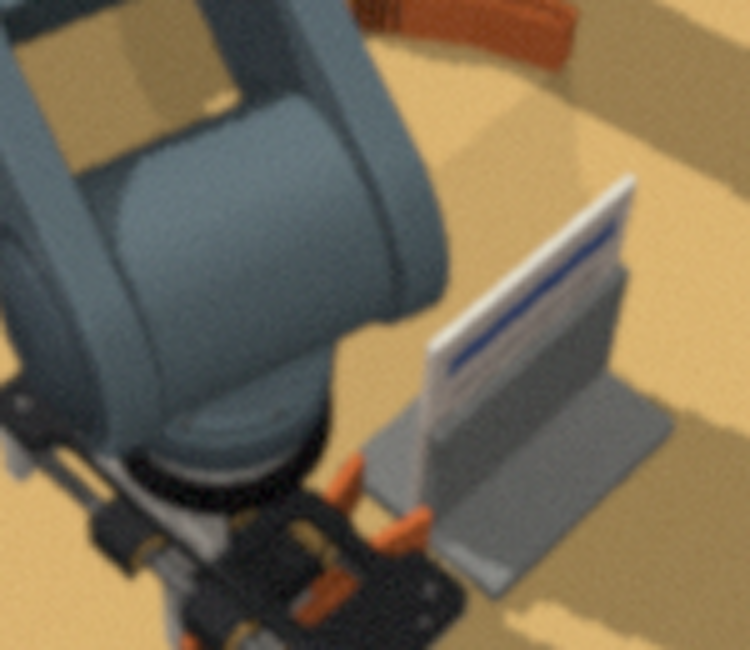

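Run:
```python
from h import *
import pickle
c=pickle.load(open("w43.pkl","rb"))
crop(c,210,0,430,100,3.6,"w43z")
for n,P in dict(boardfrontbot=O-60*YS+[0,0,12],boardbackbot=O-60*YS+6*XS+[0,0,12],cardfront=O-60*YS-5.5*XS+[0,0,12],bf60=O-60*YS+[0,0,30]).items(): print(n,proj(c,P))
```

```text
boardfrontbot [[324.068  28.537]]
boardbackbot [[338.06  28.55]]
cardfront [[311.242  28.524]]
bf60 [[324.522  17.411]]
```

View pics/w43z.png

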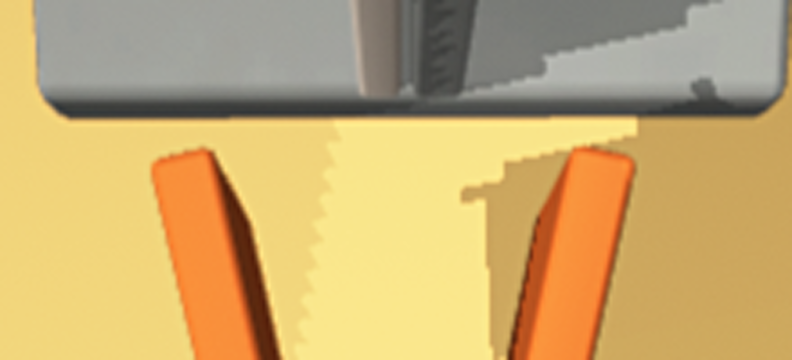

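Run:
```python
from h import *
import pickle
c=pickle.load(open("w43.pkl","rb"))
print(st(onz(c,[(320,185),(265,42),(379,42)],66)))
```

```text
[[  -1.7 -120.8   66. ]
 [ -19.1  -75.8   66. ]
 [  16.8  -75.8   66. ]]
```

Request:
{"name": "apply_moves", "arguments": {"motion": [0, 1, -0.8, 0, 0, 0, 1, 0, 1, -0.8, 0, 0, 0, 1, 4, 0, 0, 0, 0, 0, 1, 6, 0, 0, 0, 0, 0, 1, 6, 0, 0, 0, 0, 0, 1, 4, 0, 0, 0, 0, 0, 1, 0, 0, 0, 0, 0, 0, 1, 0, 0, 0, 0, 0, 0, 1]}}

```text
time_s: 46.95
tcp_pos: [608.7, -151.1, 56.8]
eef_rot: [-2.424, -1.998, 0.0]
contact_force: [0.7, -0.4, -1.8]
gripper_width: 22.7
```

Run:
```python
from h import *
c=cam("wrist","w44");p,r,s=pose();print(p,st(p),s["contact_force"])
crop(c,210,0,430,100,3.6,"w44z")
d=cam("side");crop(d,240,120,400,250,4.5,"d44z")
```

```text
[ 608.682 -151.292   56.84 ] [[  -0.3 -151.9   56.8]] [ 0.075 -0.196 -1.646]
```

View pics/w44.png

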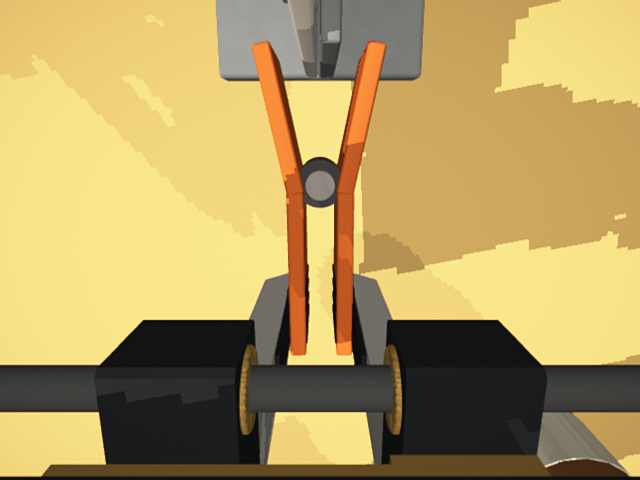

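View pics/d44z.png

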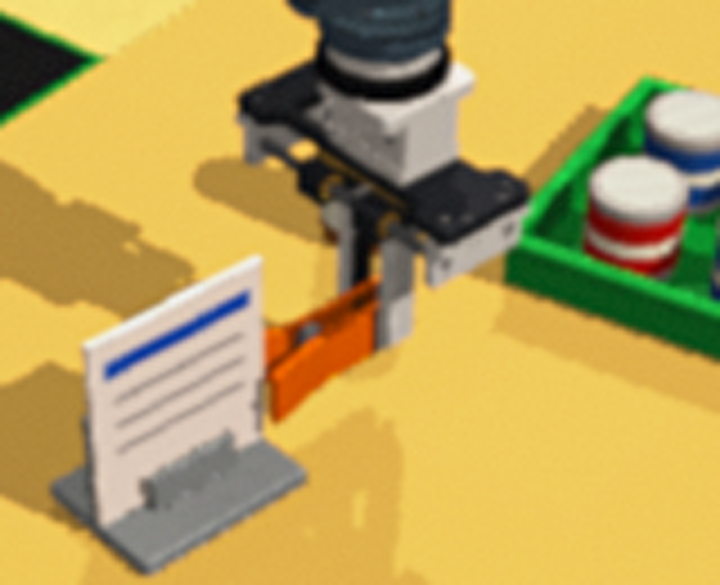

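Request:
{"name": "apply_moves", "arguments": {"motion": [4, 0.3, 0, 0, 0, 0, 1, 5, 0.2, 0, 0, 0, 0, 1, 5, 0, 0, 0, 0, 0, 1, 3, 0, 0, 0, 0, 0, 1, 0, 0, 0, 0, 0, 0, 1, 0, 0, 0, 0, 0, 0, 1, 0, 0, 0, 0, 0, 0, 1]}}

```text
time_s: 47.63
tcp_pos: [612.4, -134.9, 56.9]
eef_rot: [2.425, 1.997, -0.0]
contact_force: [0.7, 0.4, -0.2]
gripper_width: 22.9
```

Run:
```python
from h import *
c=cam("wrist","w45");p,r,s=pose();print(p,st(p),s["contact_force"])
crop(c,230,0,410,220,3.5,"w45z")
d=cam("side");crop(d,240,120,400,250,4.5,"d45z"); s=cam("scene");crop(s,260,200,410,330,5,"s45z")
```

```text
[ 612.443 -135.029   56.914] [[   0.3 -135.2   56.9]] [-0.423  0.292  0.015]
```

View pics/w45z.png

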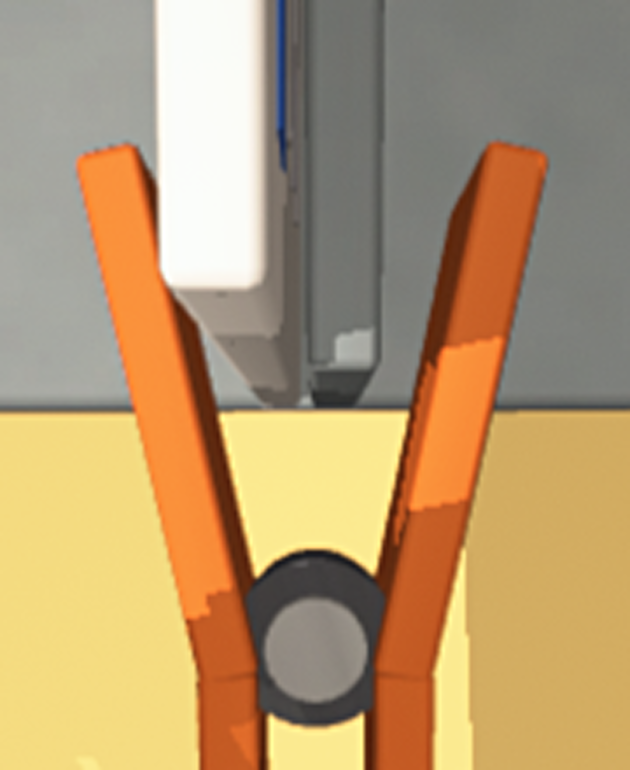

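View pics/s45z.png

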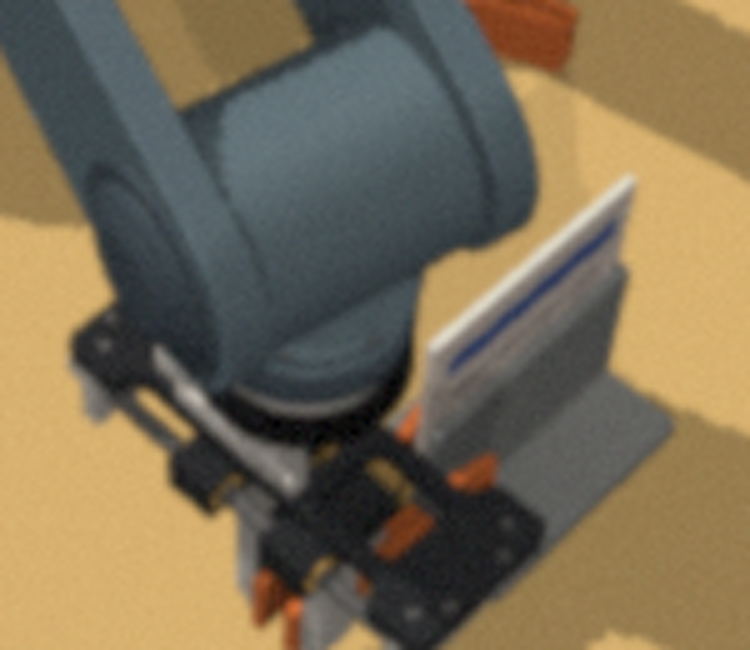

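Request:
{"name": "apply_moves", "arguments": {"motion": [0, 0, 0, 0, 0, 0, 0.4, 0, 0, 0, 0, 0, 0, 0.3, 0, 0, 0, 0, 0, 0, 0.2, 0, 0, 0, 0, 0, 0, 0.1, 0, 0, 0, 0, 0, 0, 0, 0, 0, 0, 0, 0, 0, -0.1, 0, 0, 0, 0, 0, 0, -0.2, 0, 0, 0, 0, 0, 0, -0.4, 0, 0, 0, 0, 0, 0, -0.6, 0, 0, 0, 0, 0, 0, -0.7], "squeeze": 20}}

```text
time_s: 48.62
tcp_pos: [612.5, -135.0, 57.0]
eef_rot: [2.425, 1.997, 0.0]
contact_force: [-0.5, 0.0, -0.7]
gripper_width: 73.2
```

Run:
```python
from h import *
c=cam("wrist","w46");p,r,s=pose();print(p,st(p),s["contact_force"],s["gripper_width"])
crop(c,180,0,460,320,2.4,"w46z")
```

```text
[ 612.479 -134.967   56.962] [[   0.3 -135.1   57. ]] [-0.059 -0.414 -0.764] 76.98512815869131
```

View pics/w46z.png

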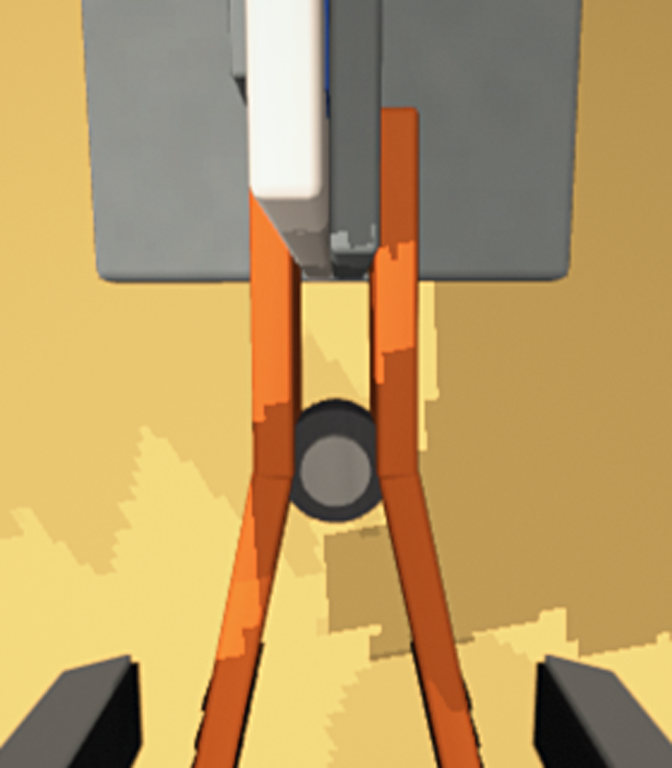

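Request:
{"name": "apply_moves", "arguments": {"motion": [0, 0, -15, 0, 0, 0, -0.7, 0, 0, -30, 0, 0, 0, -0.7, 0, 0, -35, 0, 0, 0, -0.7, 0, 0, -35, 0, 0, 0, -0.7, 0, 0, -20, 0, 0, 0, -0.7, 0, 0, -10, 0, 0, 0, -0.7, 0, 0, 0, 0, 0, 0, -0.7, 0, 0, 0, 0, 0, 0, -0.7]}}

```text
time_s: 49.33
tcp_pos: [612.0, -134.8, 200.9]
eef_rot: [-2.424, -1.996, 0.001]
contact_force: [-0.3, -0.4, 0.1]
gripper_width: 79.8
```

Run:
```python
from h import *
c=cam("wrist","w47");s=cam("scene","s47");crop(s,260,170,430,330,4,"s47z"); d=cam("side");crop(d,200,140,380,330,4,"d47z")
plan((453.2,199.1,200,186))
```

```text
t 49.48 p [ 611.2 -134.5  199.2] rotoff 0.0 w 79.8 F [-0.  -0.6 -0.3]
-> (453.2, 199.1, 200) n 16 total [ 297.1 -219.1    0.4] [-0.002 -0.005 -1.869]
    [18.567, -13.693, 0.025, -0.0, -0.0, -0.117]
    [20.036, -11.436, 0.017, -0.0, -0.0, -0.117]
    [21.232, -9.023, 0.01, -0.0, -0.0, -0.117]
    [22.139, -6.488, 0.003, -0.0, -0.0, -0.117]
    [22.744, -3.864, -0.004, -0.0, -0.0, -0.117]
    [23.039, -1.188, -0.011, -0.0, -0.0, -0.117]
    [23.021, 1.505, -0.018, -0.0, -0.0, -0.117]
    [22.689, 4.177, -0.024, -0.0, -0.0, -0.117]
    [22.047, 6.792, -0.03, -0.0, -0.0, -0.117]
    [21.106, 9.315, -0.035, -0.0, -0.0, -0.117]
    [19.877, 11.711, -0.039, -0.0, -0.0, -0.117]
    [18.377, 13.947, -0.043, -0.0, -0.0, -0.117]
    [16.626, 15.993, -0.046, -0.0, -0.0, -0.117]
    [14.649, 17.822, -0.048, -0.0, -0.0, -0.117]
    [12.473, 19.407, -0.05, -0.0, -0.0, -0.117]
    [10.127, 20.729, -0.05, -0.0, -0.0, -0.117]
```

View pics/s47z.png

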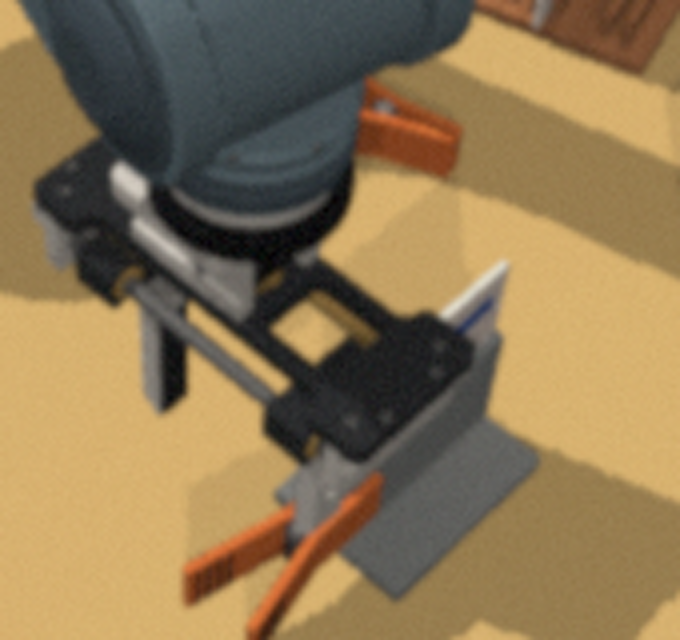

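View pics/d47z.png

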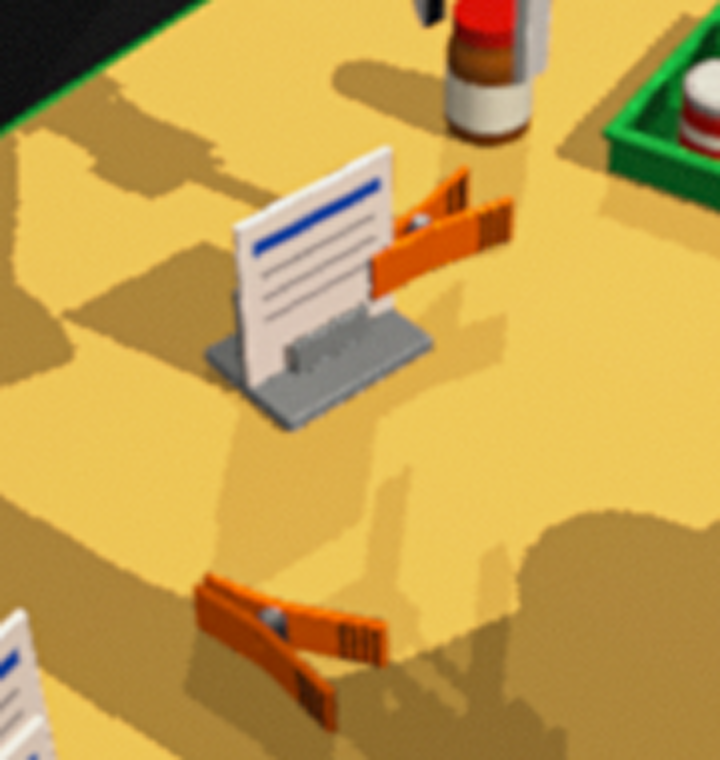

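Request:
{"name": "apply_moves", "arguments": {"motion": [15, -11, 0, 0, 0, -0.1, -0.7, 20, -11.4, 0, 0, 0, -0.117, -0.7, 21.2, -9, 0, 0, 0, -0.117, -0.7, 22.1, -6.5, 0, 0, 0, -0.117, -0.7, 22.7, -3.9, 0, 0, 0, -0.117, -0.7, 23, -1.2, 0, 0, 0, -0.117, -0.7, 23, 1.5, 0, 0, 0, -0.117, -0.7, 22.7, 4.2, 0, 0, 0, -0.117, -0.7, 22, 6.8, 0, 0, 0, -0.117, -0.7, 21.1, 9.3, 0, 0, 0, -0.117, -0.7, 19.9, 11.7, 0, 0, 0, -0.117, -0.7, 18.4, 13.9, 0, 0, 0, -0.117, -0.7]}}

```text
time_s: 50.48
tcp_pos: [498.0, 113.5, 200.1]
eef_rot: [-0.579, -3.085, 0.001]
contact_force: [0.2, 0.4, 0.3]
gripper_width: 79.8
```

Run:
```python
from h import *
plan((453.2,199.1,200,186))
s=cam("scene");crop(s,290,160,400,240,6,"s48z");d=cam("side");crop(d,220,220,330,330,6,"d48z")
```

```text
t 50.48 p [498.  113.5 200.1] rotoff 0.0 w 79.8 F [0.2 0.4 0.3]
-> (453.2, 199.1, 200) n 5 total [72.8 63.5  0.3] [-0.    -0.003 -0.476]
    [14.558, 12.696, 0.054, -0.0, -0.001, -0.095]
    [13.285, 14.022, 0.046, -0.0, -0.001, -0.095]
    [11.892, 15.221, 0.039, -0.0, -0.001, -0.095]
    [10.392, 16.283, 0.034, -0.0, -0.001, -0.095]
    [8.797, 17.197, 0.029, -0.0, -0.001, -0.095]
```

View pics/d48z.png

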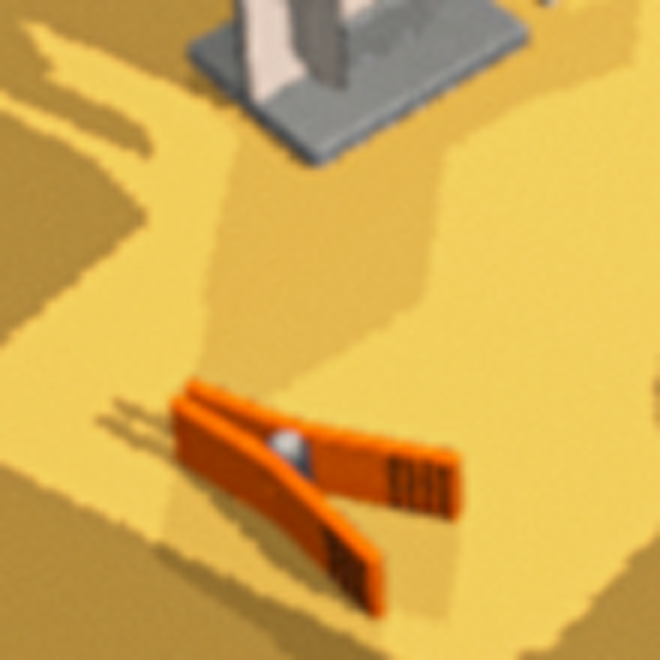

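Request:
{"name": "apply_moves", "arguments": {"motion": [14.6, 12.7, 5, 0, 0, -0.095, -0.7, 13.3, 14, 10, 0, 0, -0.095, -0.7, 11.9, 15.2, 10, 0, 0, -0.095, -0.7, 10.4, 16.3, 10, 0, 0, -0.095, -0.7, 8.8, 17.2, 10, 0, 0, -0.095, -0.7, 0, 0, 5, 0, 0, 0, -0.7, 0, 0, 0, 0, 0, 0, -0.7, 0, 0, 0, 0, 0, 0, -0.7]}}

```text
time_s: 51.25
tcp_pos: [455.4, 197.5, 151.4]
eef_rot: [0.149, -3.137, 0.001]
contact_force: [0.2, -0.7, 0.1]
gripper_width: 80.1
```

Run:
```python
from h import *
c=cam("wrist","w49")
plan((453.2,199.1,26,186))
```

```text
t 51.3 p [455.9 197.5 152. ] rotoff 0.0 w 79.9 F [0.  0.6 0.9]
-> (453.2, 199.1, 26) n 4 total [  2.6   1.9 126. ] [-0.    0.   -0.01]
   row [0.643, 0.465, 31.501, -0.0, 0.0, -0.002]
```

View pics/w49.png

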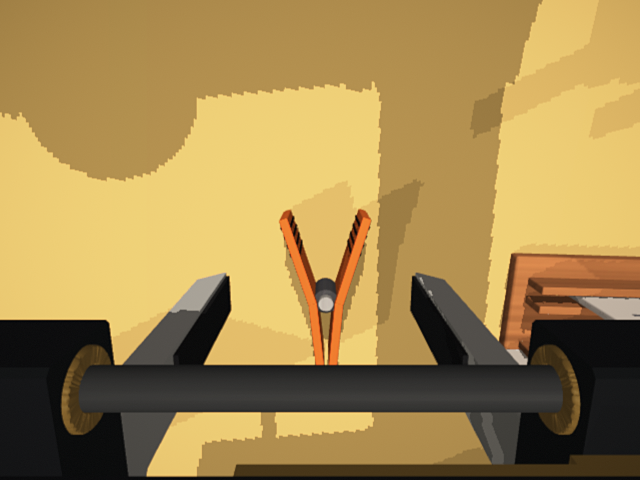

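Run:
```python
from h import *
c=cam("wrist")
w=onz(c,[(326,302),(286,213),(365,213)],36);print(w.round(1));h=(w[1]+w[2])/2;e=w[0]-h
a=np.arctan2(e[1],e[0]);print(np.degrees(a),np.linalg.norm(e),np.linalg.norm(w[1]-w[2])); g=w[0]-45*e/np.linalg.norm(e);print(g)
plan((g[0],g[1],26,180+np.degrees(a)))
```

```text
[[498.1 204.8  36. ]
 [439.7 173.1  36. ]
 [434.8 223.8  36. ]]
5.90440720556109 61.222107257544245 50.91709797774172
[453.386 200.146  36.   ]
t 51.35 p [456.1 197.6 152.3] rotoff 0.0 w 79.8 F [ 0.2 -0.3  0.6]
-> (np.float64(453.38633109642615), np.float64(200.14595721551026), 26) n 4 total [  2.5   2.8 126.3] [-0.     0.001 -0.008]
   row [0.634, 0.712, 31.579, -0.0, 0.0, -0.002]
```

Request:
{"name": "apply_moves", "arguments": {"motion": [0.8, 1, 30, 0, 0, -0.004, -0.66, 0.8, 1, 34, 0, 0, -0.004, -0.66, 0.8, 0.5, 34, 0, 0, 0, -0.66, 0, 0, 18, 0, 0, 0, -0.66, 0, 0, 8, 0, 0, 0, -0.66, 0, 0, 0, 0, 0, 0, -0.66, 0, 0, 0, 0, 0, 0, -0.66, 0, 0, 0, 0, 0, 0, -0.66], "squeeze": 30}}

```text
time_s: 52.02
tcp_pos: [454.3, 200.8, 29.7]
eef_rot: [-0.165, 3.134, 0.001]
contact_force: [0.1, -0.2, -0.1]
gripper_width: 78.3
```

Run:
```python
from h import *
c=cam("wrist","w50")
plan((453.4,200.1,25.5,186))
```

```text
t 52.07 p [454.2 200.9  29.8] rotoff 0.0 w 77.8 F [-0.7 -0.3  0.7]
-> (453.4, 200.1, 25.5) n 1 total [ 0.9 -0.7  4.3] [0.    0.004 0.001]
   row [0.922, -0.667, 4.27, 0.0, 0.004, 0.001]
```

View pics/w50.png

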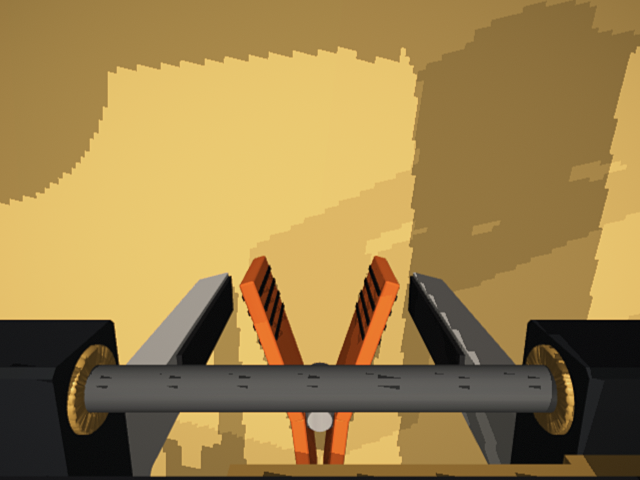

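Centred between the fingers. Lower the last few mm, close and lift.

Request:
{"name": "apply_moves", "arguments": {"motion": [0, 0, 3.5, 0, 0, 0, -0.66, 0, 0, 0, 0, 0, 0, 1, 0, 0, 0, 0, 0, 0, 1, 0, 0, 0, 0, 0, 0, 1, 0, 0, 0, 0, 0, 0, 1, 0, 0, 0, 0, 0, 0, 1, 0, 0, 0, 0, 0, 0, 1, 0, 0, 0, 0, 0, 0, 1, 0, 0, 0, 0, 0, 0, 1, 0, 0, 0, 0, 0, 0, 1, 0, 0, 0, 0, 0, 0, 1, 0, 0, 0, 0, 0, 0, 1], "squeeze": 35}}

```text
time_s: 53.07
tcp_pos: [452.7, 200.7, 24.6]
eef_rot: [-0.167, 3.137, -0.0]
contact_force: [-0.3, 0.4, 3.0]
gripper_width: 22.7
```

Run:
```python
from h import *
c=cam("wrist","w51")
p,r,s=pose();print(p,s["gripper_width"],s["contact_force"])
```

```text
[452.722 200.682  24.575] 23.048088076637953 [-0.427 -0.816  4.157]
```

View pics/w51.png

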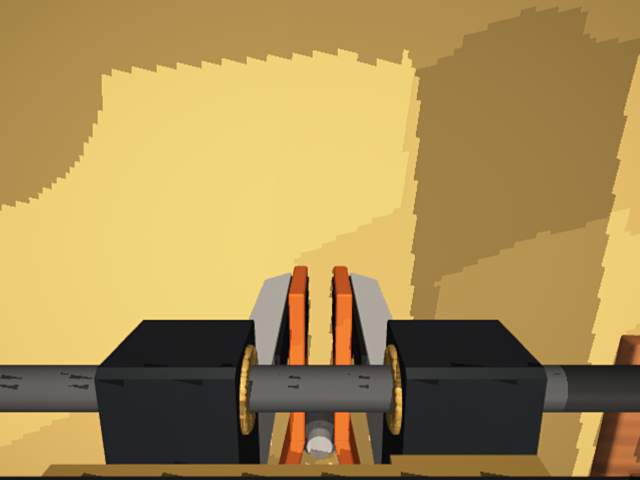

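Request:
{"name": "apply_moves", "arguments": {"motion": [0, 0, -15, 0, 0, 0, 1, 0, 0, -30, 0, 0, 0, 1, 0, 0, -35, 0, 0, 0, 1, 0, 0, -35, 0, 0, 0, 1, 0, 0, -30, 0, 0, 0, 1, 0, 0, -15, 0, 0, 0, 1, 0, 0, -5, 0, 0, 0, 1, 0, 0, 0, 0, 0, 0, 1]}}

```text
time_s: 53.78
tcp_pos: [452.9, 200.9, 190.1]
eef_rot: [-0.167, 3.135, 0.001]
contact_force: [0.7, 0.5, -0.5]
gripper_width: 22.9
```

Run:
```python
from h import *
t=O+0.3*XS+192*YS; print(t)
plan((t[0],t[1],190,78.9))
```

```text
[675.459 186.05    0.   ]
t 53.78 p [452.9 200.9 190.1] rotoff 0.0 w 22.9 F [ 0.7  0.5 -0.5]
-> (np.float64(675.458605372172), np.float64(186.0504348965533), 190) n 16 total [-219.8  -38.3    0.5] [0.002 0.001 1.871]
    [-13.735, -2.395, 0.03, 0.0, 0.0, 0.117]
    [-13.921, -0.776, 0.03, 0.0, 0.0, 0.117]
    [-13.916, 0.853, 0.029, 0.0, 0.0, 0.117]
    [-13.722, 2.471, 0.028, 0.0, 0.0, 0.117]
    [-13.34, 4.054, 0.026, 0.0, 0.0, 0.117]
    [-12.776, 5.583, 0.025, 0.0, 0.0, 0.117]
    [-12.037, 7.035, 0.023, 0.0, 0.0, 0.117]
    [-11.134, 8.391, 0.022, 0.0, 0.0, 0.117]
    [-10.079, 9.633, 0.02, 0.0, 0.0, 0.117]
    [-8.887, 10.743, 0.018, 0.0, 0.0, 0.117]
    [-7.573, 11.706, 0.016, 0.0, 0.0, 0.117]
    [-6.156, 12.51, 0.014, 0.0, 0.0, 0.117]
    [-4.654, 13.142, 0.012, 0.0, 0.0, 0.117]
    [-3.089, 13.596, 0.01, 0.0, 0.0, 0.117]
    [-1.482, 13.863, 0.008, 0.0, 0.0, 0.117]
    [0.145, 13.941, 0.007, 0.0, 0.0, 0.117]
```

Request:
{"name": "apply_moves", "arguments": {"motion": [-10, -1.5, 0, 0, 0, 0.1, 1, -13.9, -0.8, 0, 0, 0, 0.117, 1, -13.9, 0.9, 0, 0, 0, 0.117, 1, -13.7, 2.5, 0, 0, 0, 0.117, 1, -13.3, 4, 0, 0, 0, 0.117, 1, -12.8, 5.6, 0, 0, 0, 0.117, 1, -12, 7, 0, 0, 0, 0.117, 1, -11.1, 8.4, 0, 0, 0, 0.117, 1, -10, 9.6, 0, 0, 0, 0.117, 1, -8.9, 10.7, 0, 0, 0, 0.117, 1, -7.6, 11.7, 0, 0, 0, 0.117, 1, -6.2, 12.5, 0, 0, 0, 0.117, 1]}}

```text
time_s: 54.78
tcp_pos: [614.7, 192.4, 185.7]
eef_rot: [-1.882, -2.51, 0.005]
contact_force: [0.4, 0.8, -0.7]
gripper_width: 23.2
```

Request:
{"name": "apply_moves", "arguments": {"motion": [-4.6, 13.1, 0, 0, 0, 0.117, 1, -3.1, 13.6, 0, 0, 0, 0.117, 1, -1.5, 13.9, 0, 0, 0, 0.117, 1, 0, 13.9, 0, 0, 0, 0.117, 1, 0, 0, 0, 0, 0, 0, 1, 0, 0, 0, 0, 0, 0, 1, 0, 0, 0, 0, 0, 0, 1]}}

```text
time_s: 55.37
tcp_pos: [669.8, 189.6, 187.2]
eef_rot: [-2.406, -2.017, 0.005]
contact_force: [0.2, -0.6, -1.4]
gripper_width: 22.9
```

Run:
```python
from h import *
t=O+0.3*XS+188*YS; p,r,s=pose();print(st(p),s["q"])
plan((t[0],t[1],57,78.9))
```

```text
[[ -5.9 194.4 187.2]] [0.113 0.386 1.458 0.    1.301 0.289]
t 55.37 p [669.8 189.6 187.2] rotoff 0.0 w 22.9 F [ 0.2 -0.6 -1.4]
-> (np.float64(674.6885175060684), np.float64(182.1252642405843), 57) n 4 total [ -6.4   6.6 130.2] [-0.003  0.001  0.018]
   row [-1.604, 1.642, 32.554, -0.001, 0.0, 0.004]
```

Request:
{"name": "apply_moves", "arguments": {"motion": [-1, 2, 20, 0, 0, 0.009, 1, -1, 2, 33, 0, 0, 0.009, 1, -1, 1.5, 33, 0, 0, 0, 1, -1, 0, 27, 0, 0, 0, 1, 0, 0, 14, 0, 0, 0, 1, 0, 0, 0, 0, 0, 0, 1, 0, 0, 0, 0, 0, 0, 1, 0, 0, 0, 0, 0, 0, 1, 0, 0, 0, 0, 0, 0, 1]}}

```text
time_s: 56.12
tcp_pos: [677.5, 185.1, 65.3]
eef_rot: [2.426, 1.992, 0.006]
contact_force: [-0.5, 0.1, -0.7]
gripper_width: 23.0
```

Run:
```python
from h import *
t=O+0.3*XS+188*YS; p,r,s=pose();print(st(p))
plan((t[0],t[1],57,78.9))
d=cam("side");crop(d,200,120,340,260,5,"d52z"); s=cam("scene");crop(s,310,150,450,310,4.5,"s52z");cam("wrist","w52")
```

```text
[[  2.5 191.4  65.3]]
t 56.12 p [677.5 185.1  65.3] rotoff 0.0 w 23.0 F [-0.5  0.1 -0.7]
-> (np.float64(674.6885175060684), np.float64(182.1252642405843), 57) n 1 total [-3.4 -2.2  8.3] [ 0.004 -0.001 -0.002]
   row [-3.428, -2.205, 8.259, 0.004, -0.001, -0.002]
```

View pics/d52z.png

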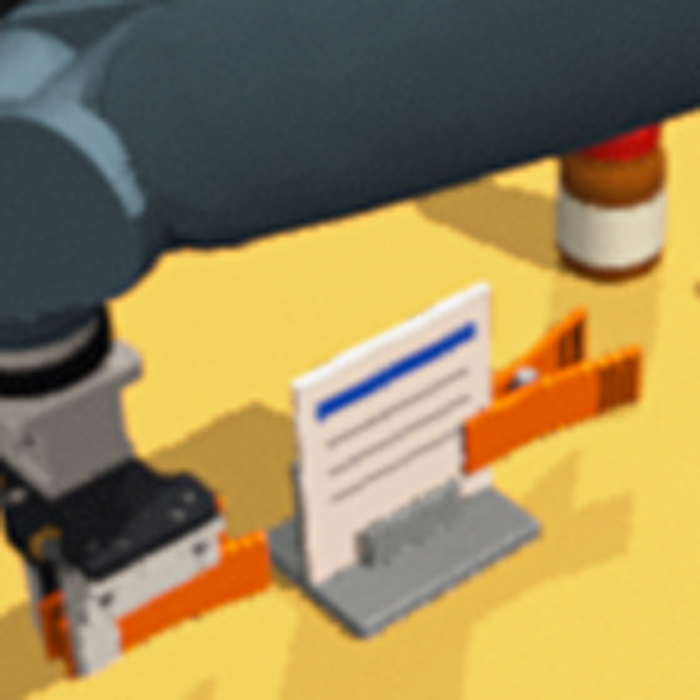

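View pics/s52z.png

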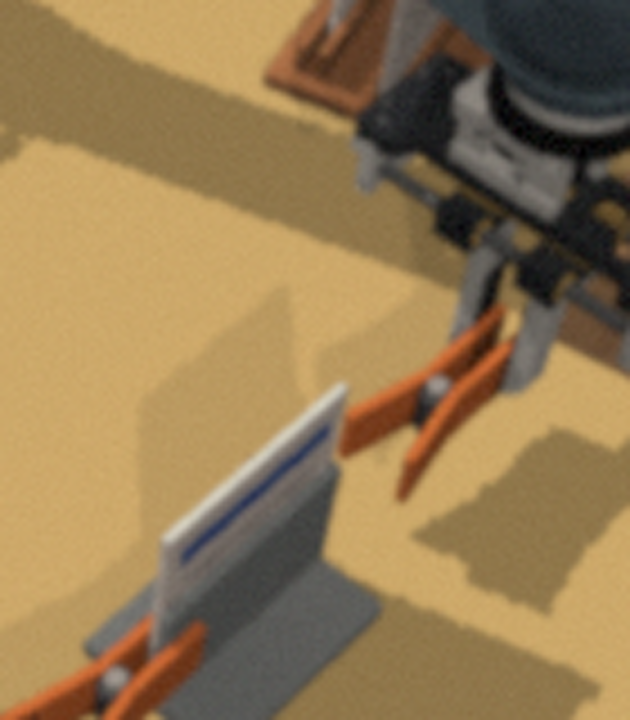

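View pics/w52.png

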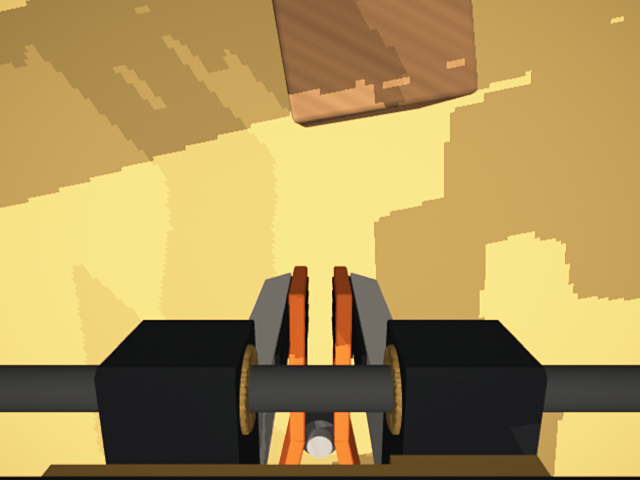

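Request:
{"name": "apply_moves", "arguments": {"motion": [0, -0.7, 3, 0, 0, 0, 1, 0, -0.7, 2, 0, 0, 0, 1, 0, 0, 0, 0, 0, 0, 1, 0, 0, 0, 0, 0, 0, 1, 0, 0, 0, 0, 0, 0, 1]}}

```text
time_s: 56.68
tcp_pos: [674.3, 184.9, 57.2]
eef_rot: [-2.428, -1.993, 0.0]
contact_force: [0.1, -0.4, -1.3]
gripper_width: 23.0
```

Run:
```python
from h import *
t=O+0.3*XS+188*YS; p,r,s=pose();print(st(p))
plan((t[0],t[1],57,78.9))
s=cam("scene");crop(s,340,200,440,300,7,"s53z")
```

```text
[[ -0.6 190.7  57.2]]
t 56.68 p [674.3 184.9  57.2] rotoff 0.0 w 23.0 F [ 0.1 -0.4 -1.3]
-> (np.float64(674.6885175060684), np.float64(182.1252642405843), 57) n 1 total [-2.7  0.9  0.2] [-0.     0.    -0.002]
   row [-2.698, 0.909, 0.218, -0.0, 0.0, -0.002]
```

View pics/s53z.png

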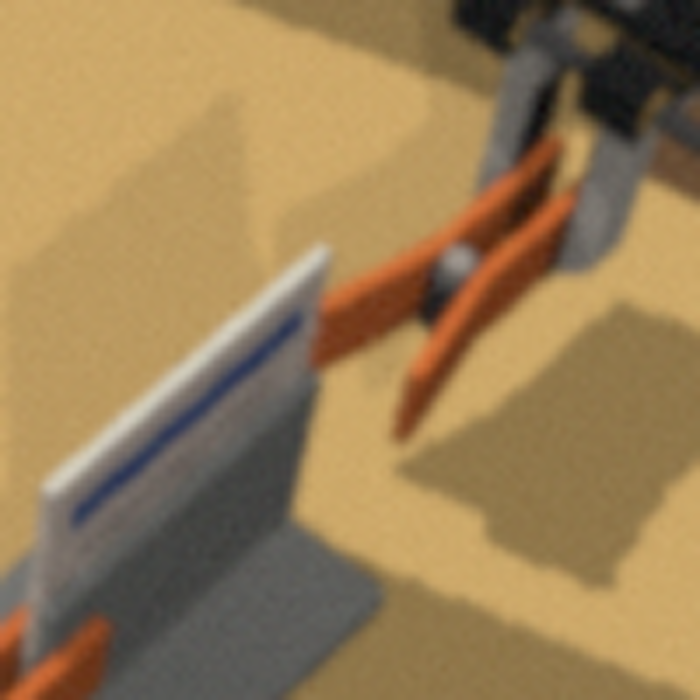

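Run:
```python
from h import *
s=cam("scene"); g=lambda l:np.array(l)/7+[340-.4,200-.4]
print("pivot",st(onz(s,g([(458,260)]),68.6)),"back tip out",st(onz(s,g([(414,375)]),68.6)))
print("board end top",st(onz(s,g([(318,380)]),87)))
h=lambda y: proj(s,O+XS*0.5+YS*y+[0,0,68.6])
print("other clip pivot", st(onz(s,[(310+113/4.5,150+675/4.5)],67)))
```

```text
pivot [[ -1.8 136.2  68.6]] back tip out [[16.6 91.1 68.6]]
board end top [[ 3.9 56.6 87. ]]
other clip pivot [[ -1.  -89.3  67. ]]
```

Request:
{"name": "apply_moves", "arguments": {"motion": [-4, 0.9, 0, 0, 0, 0, 1, -8, 0, 0, 0, 0, 0, 1, -8, 0, 0, 0, 0, 0, 1, -8, 0, 0, 0, 0, 0, 1, -5, 0, 0, 0, 0, 0, 1, -3, 0, 0, 0, 0, 0, 1, 0, 0, 0, 0, 0, 0, 1, 0, 0, 0, 0, 0, 0, 1, 0, 0, 0, 0, 0, 0, 1]}}

```text
time_s: 57.53
tcp_pos: [668.3, 149.6, 57.4]
eef_rot: [-2.428, -1.993, -0.0]
contact_force: [0.4, 0.4, -0.7]
gripper_width: 23.0
```

Run:
```python
from h import *
p,r,s=pose();print(st(p),s["contact_force"])
s=cam("scene");crop(s,340,200,440,300,7,"s54z"); d=cam("side");crop(d,210,140,340,260,5.5,"d54z")
```

```text
[[  0.3 154.9  57.4]] [ 0.443  0.353 -0.74 ]
```

View pics/s54z.png

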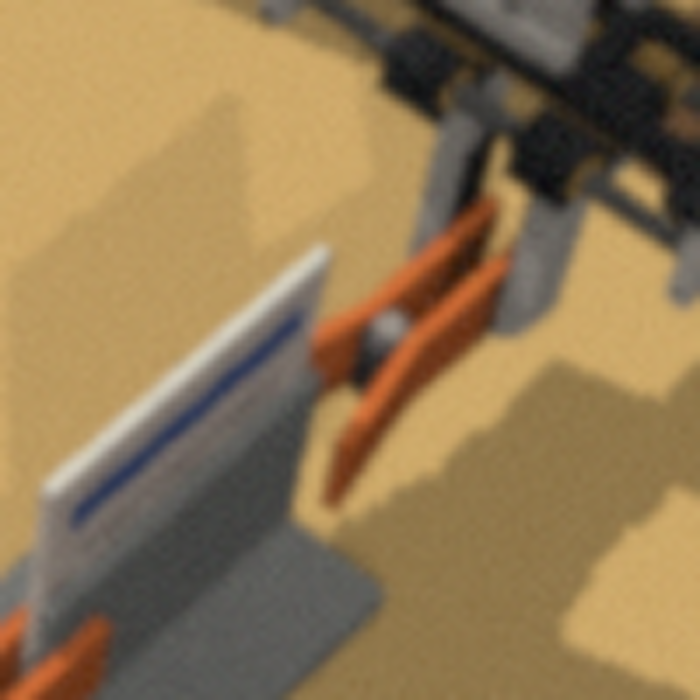

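View pics/d54z.png

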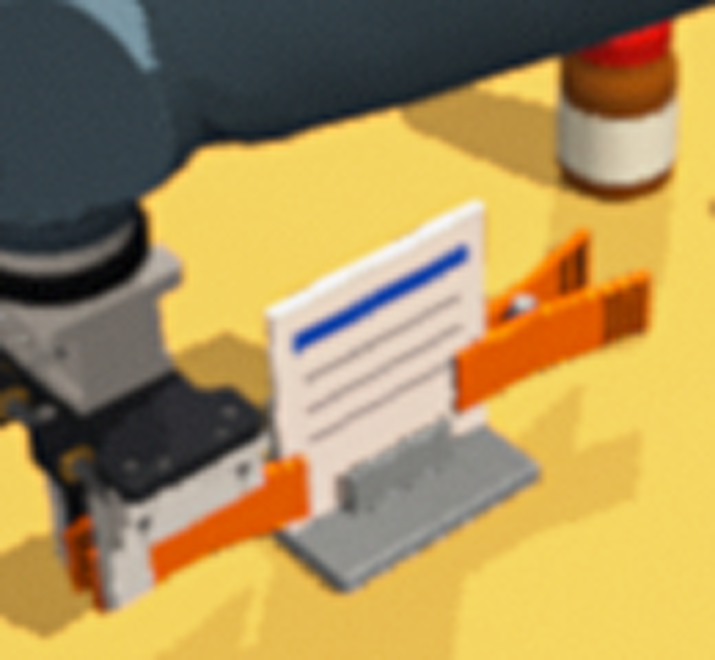

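Request:
{"name": "apply_moves", "arguments": {"motion": [-4, 0, 0, 0, 0, 0, 1, -6, 0, 0, 0, 0, 0, 1, -6, 0, 0, 0, 0, 0, 1, -3, 0, 0, 0, 0, 0, 1, 0, 0, 0, 0, 0, 0, 1, 0, 0, 0, 0, 0, 0, 1, 0, 0, 0, 0, 0, 0, 1]}}

```text
time_s: 58.22
tcp_pos: [664.6, 130.8, 57.4]
eef_rot: [-2.428, -1.993, -0.0]
contact_force: [-0.1, -0.3, -0.3]
gripper_width: 23.1
```

Run:
```python
from h import *
p,r,s=pose();print(st(p),s["contact_force"],s["gripper_width"])
s=cam("scene");crop(s,340,200,440,300,7,"s55z"); d=cam("side");crop(d,210,140,340,260,5.5,"d55z")
```

```text
[[  0.3 135.7  57.4]] [-0.059 -0.281 -0.257] 23.053418555389655
```

View pics/s55z.png

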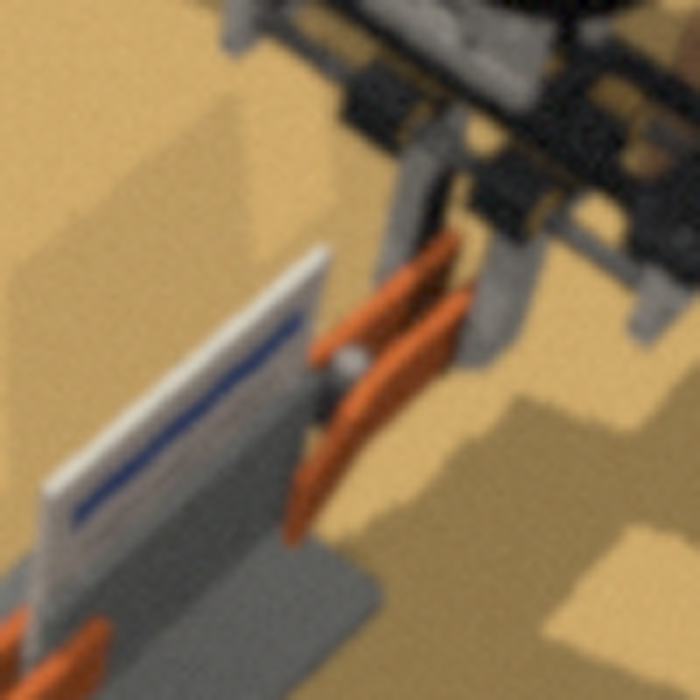

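View pics/d55z.png

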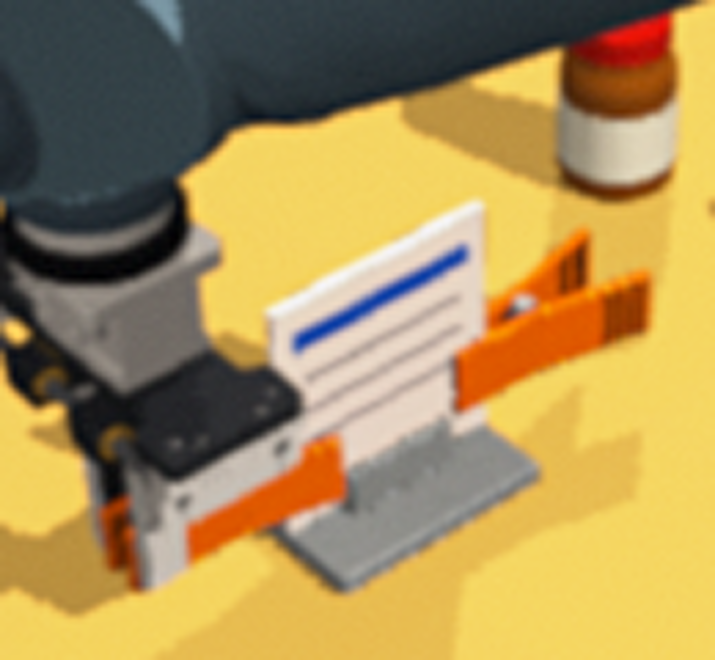

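Request:
{"name": "apply_moves", "arguments": {"motion": [0, 0, 0, 0, 0, 0, 0.4, 0, 0, 0, 0, 0, 0, 0.3, 0, 0, 0, 0, 0, 0, 0.2, 0, 0, 0, 0, 0, 0, 0.1, 0, 0, 0, 0, 0, 0, 0, 0, 0, 0, 0, 0, 0, -0.1, 0, 0, 0, 0, 0, 0, -0.2, 0, 0, 0, 0, 0, 0, -0.4, 0, 0, 0, 0, 0, 0, -0.6, 0, 0, 0, 0, 0, 0, -0.7, 0, 0, 0, 0, 0, 0, -0.7], "squeeze": 20}}

```text
time_s: 59.23
tcp_pos: [664.7, 130.8, 57.5]
eef_rot: [2.428, 1.993, 0.0]
contact_force: [0.2, -0.7, 0.1]
gripper_width: 78.6
```

Run:
```python
from h import *
p,r,s=pose();print(st(p),s["contact_force"],s["gripper_width"])
s=cam("scene");crop(s,340,200,440,300,7,"s56z"); cam("wrist","w56")
```

```text
[[  0.3 135.7  57.5]] [ 0.167 -0.707  0.091] 78.64056623056973
```

View pics/s56z.png

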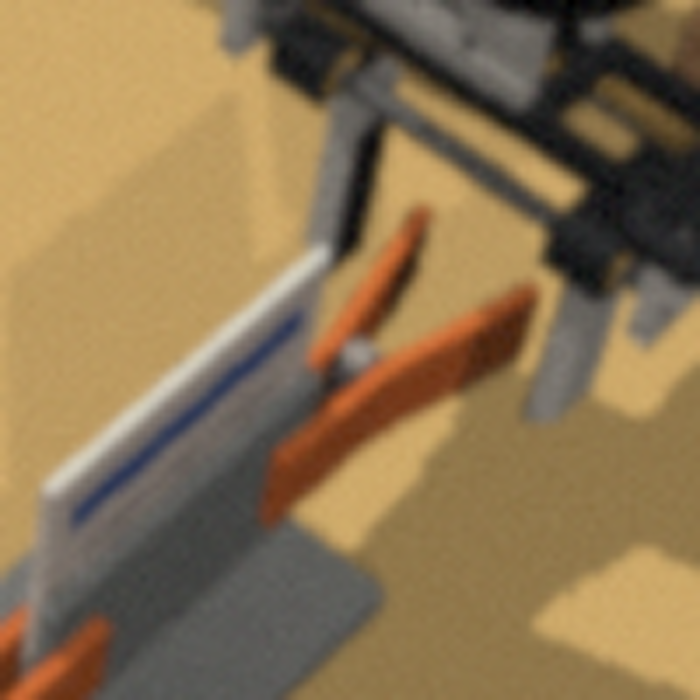

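View pics/w56.png

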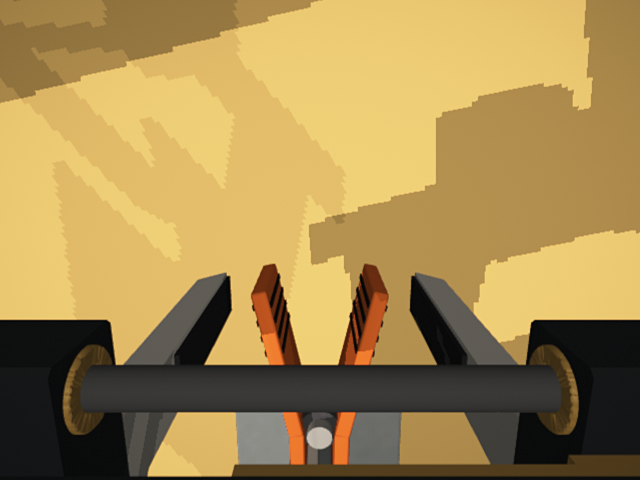

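Clip 2 has closed. Retract straight up, then view everything.

Request:
{"name": "apply_moves", "arguments": {"motion": [0, 0, -15, 0, 0, 0, -0.7, 0, 0, -30, 0, 0, 0, -0.7, 0, 0, -35, 0, 0, 0, -0.7, 0, 0, -35, 0, 0, 0, -0.7, 0, 0, -40, 0, 0, 0, -0.7, 0, 0, -40, 0, 0, 0, -0.7, 0, 0, -40, 0, 0, 0, -0.7, 0, 0, -25, 0, 0, 0, -0.7, 0, 0, 0, 0, 0, 0, -0.7, 0, 0, 0, 0, 0, 0, -0.7]}}

```text
time_s: 60.17
tcp_pos: [665.3, 130.9, 320.9]
eef_rot: [2.426, 1.991, 0.007]
contact_force: [0.3, -1.1, 0.4]
gripper_width: 79.7
```

Run:
```python
from h import *
p,r,s=pose();print(st(p),s["contact_force"])
cam("scene","s57");d=cam("side","d57");cam("wrist","w57");crop(d,190,150,370,260,4.4,"d57z")
plan((640,20,320,78.9))
```

```text
[[  0.9 135.9 320.9]] [ 0.286 -1.071  0.365]
t 60.32 p [663.7 130.8 315.2] rotoff 0.0 w 79.9 F [ 0.2 -0.9 -0.3]
-> (640, 20, 320) n 4 total [-113.3   -1.6   -4.7] [-0.004  0.001 -0.002]
   row [-28.324, -0.408, -1.182, -0.001, 0.0, -0.001]
```

View pics/s57.png

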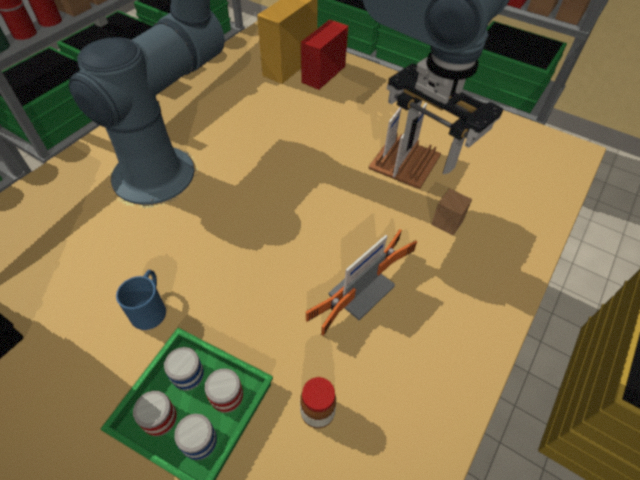

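View pics/d57.png

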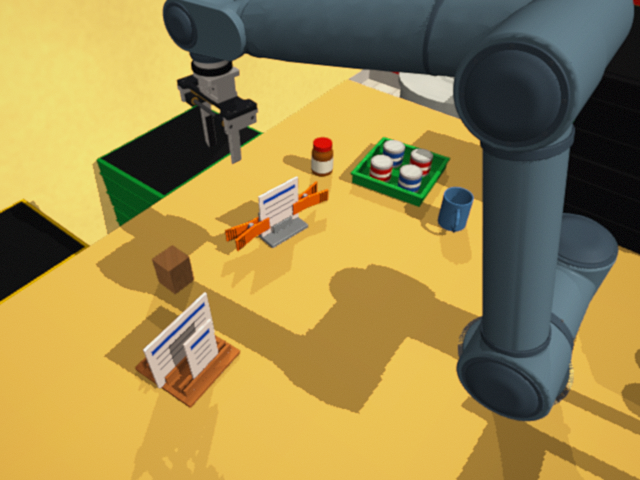

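View pics/w57.png

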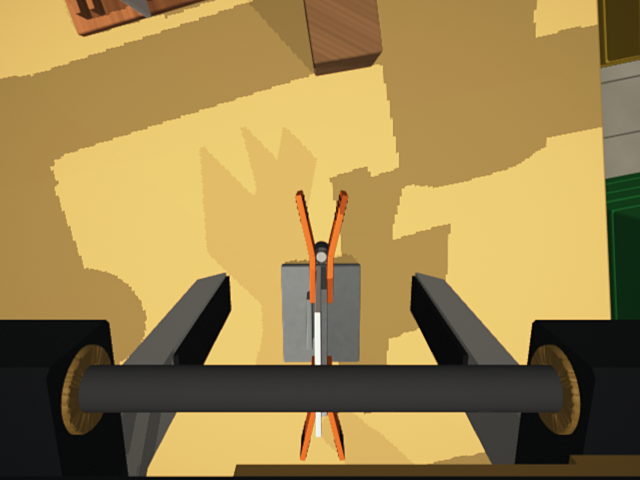

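Request:
{"name": "apply_moves", "arguments": {"motion": [-25, 0, -10, 0, 0, 0, -0.7, -30, 0, -10, 0, 0, 0, -0.7, -30, 0, -10, 0, 0, 0, -0.7, -10, 0, 0, 0, 0, 0, -0.7, 0, 0, 0, 0, 0, 0, -0.7, 0, 0, 0, 0, 0, 0, -0.7, 0, 0, 0, 0, 0, 0, -0.7]}}

```text
time_s: 60.9
tcp_pos: [645.7, 38.7, 345.6]
eef_rot: [-2.426, -1.993, 0.002]
contact_force: [-0.3, 0.7, 1.0]
gripper_width: 79.7
```

Run:
```python
from h import *
import pickle
c=cam("wrist","w58");pickle.dump(c,open("w58.pkl","wb"));crop(c,240,80,400,330,3,"w58z")
d=cam("side");crop(d,220,170,340,260,6,"d58z")
```

```text
(no output)
```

View pics/w58z.png

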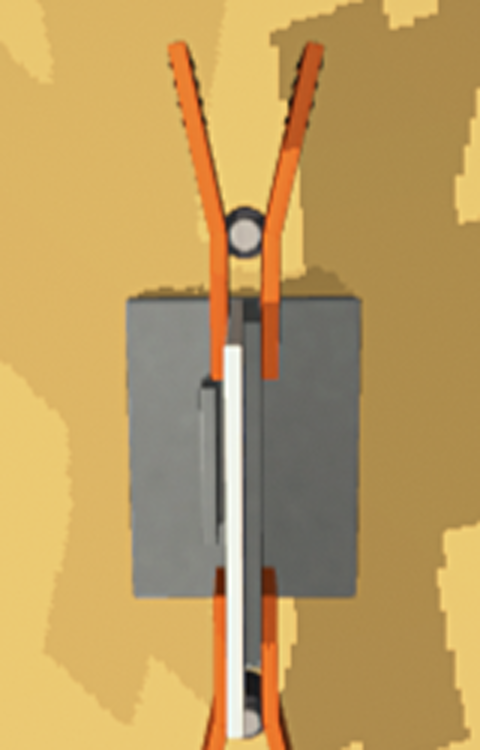

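View pics/d58z.png

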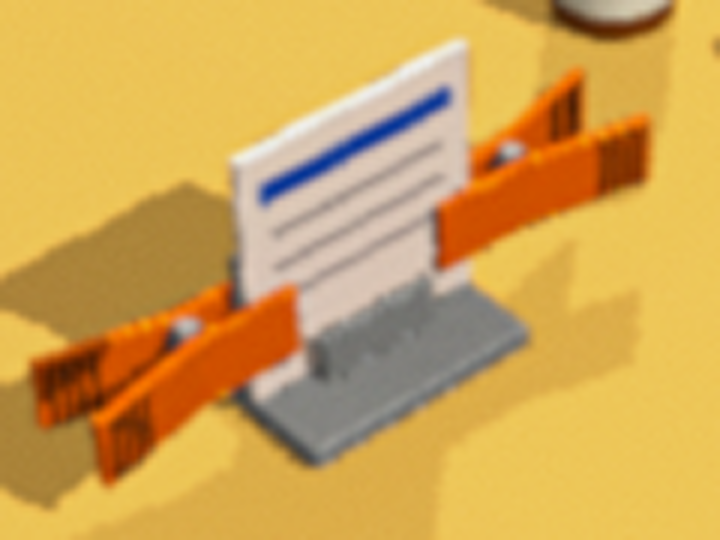

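Run:
```python
from h import *
import pickle
c=pickle.load(open("w58.pkl","rb"))
f=lambda l:np.array(l)/3+[240-.4,80-.4]
print("card",st(onz(c,f([(233,346),(235,738)]),142)),"board",st(onz(c,f([(246,318),(262,318),(246,668),(261,668)]),87)))
d=cam("side");g=lambda l:np.array(l)/6+[220-.4,170-.4]
print("side card top",st(onz(d,g([(232,160),(466,42)]),142)))
s=cam("scene")
for e,a in lids(s,lo=120,a0=300):
    w=onz(s,[e[0]],63)[0]
    if w[0]<640 and w[1]<-250: print(w.round(1))
```

```text
card [[ -2.8  60.1 142. ]
 [ -2.6 -59.  142. ]] board [[  0.9  61.7  87. ]
 [  6.1  61.7  87. ]
 [  0.8 -58.7  87. ]
 [  5.9 -58.7  87. ]]
side card top [[ -1.7  58.3 142. ]
 [ -3.9 -60.7 142. ]]
[ 557.  -436.4   63. ]
[ 472.9 -437.9   63. ]
[ 544.6 -347.7   63. ]
[ 455.8 -357.8   63. ]
```

Run:
```python
from h import *
print(bot.state()["time_s"]); print(bot.sign_off())
```

```text
61.1
the job is handed in; nothing more can be done
None
```

The food parcel is made up and handed in at 61 s of the 210 s allowed; the hand-in gives no verdict.

- **Tins:** All four stand upright in the green crate, two by two. One already-placed tin was knocked about 45 mm inside the crate while I fetched the last one. I set the last tin down on the table, put the knocked one back in its place, then placed the last.
- **Card:** The far card in the rack measured 120.0 mm wide, so I took that one. It first settled against the groove's front lip, so I gripped it again and moved it up to the board.
- **Clips:** Both orange clips are closed over card and board together, one on each side edge, and the arm was clear of everything at the end.

**Last checks:**
- The card's edges sit within about 1 mm of the board's in the last wrist picture. In the side view they were also about 1 mm off, against earlier side-view readings of the board. That is within the roughly 2 mm camera calibration.
- The last scene picture shows all four tins near their places.
- In the overview pictures the other two cards are still in the rack, and the jar, carton and mug are where they were.
- **Disagreement:** the cameras made the crate about 7 mm wider across its top than the 210 mm given, and placed its centre up to 6 mm apart. I averaged the two centres, and the tins fitted.

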